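Turn a tray of sprayed stoppers heads up

ROBOT

A 6-joint arm with a two-finger parallel gripper is mounted at the origin on the work surface. World frame = base frame: x ahead of the robot, y to its left, z up, the work surface at z = 0. Lengths are in m, angles in rad, forces in N, time in s.
With the tool pointing down it reaches from about 0.35 to 0.775 m from the base axis. Payload 7.3 kg.
Tool frame: the origin (TCP) lies at the very end of the fingers, on their centre line; the grasp point (between the pads) lies 19 mm behind it (pinch_z is the distance from the TCP to the grasp point, in m); z points along the fingers, y is the line along which they close (so a half turn about z gives the same grasp; the last joint's range is limited). The gripper opens to 92 mm and grips with 3 to 60 N. Pads are 19 mm wide; open, the fingers measure 130 mm over their backs; the gripper's body (75 mm by 190 mm) begins 47 mm behind the grasp point.
Start: joints at [-1.423, 0.342, 1.524, -0, 1.275, -0.146], TCP at [0.152, -0.503, 0.227] pointing down, gripper open.
Joint ranges: [-2.53, 2.53], [-0.77, 2.02], [0.04, 2.7], [-1, 4.14], [0.28, 2.66], [-3.11, 3.11]. Speed limits (rad/s): [2.57, 2.57, 3.14, 3.14, 3.14, 3.14].

INTERFACE

Orientations are given as [roll, pitch, yaw] about the fixed x, y, z axes, in that order (R = Rz(yaw) Ry(pitch) Rx(roll)).
In Python, from cell import * gives the robot as it stands.
- The arm moves only by the tool arm_command, never from a script. Its arguments are lists of equal length, an entry for each row: "fingers": the gripper command: -1 is fully open, 1 is shut, values between are in proportion; "travel": the shift along the tool's x, y, z in m, a list of three; "dr": the turn, a rotation vector about the tool's x, y, z in degrees, a list of three. In form: {"fingers": [fingers, ...], "travel": [[x, y, z], ...], "dr": [[wx, wy, wz], ...]}. A call has 1 to 8 rows; each row is the pose to reach, as a shift and turn from the pose commanded when the call began, along the tool's axes at that moment; what a row does not reach only later rows make up. A row lasts 1/12 s, in which the tool goes at most 41.7 mm and 7.16 degrees, less where a joint would pass 70% of its speed; a pose out of reach is approached as far as the arm can. A call with a gripper value outside its range is refused whole. The fingers move at their own pace and stop on an object; "squeeze" is the grip in N (left out, the last holds). Time passes only in rows, so rows that repeat a pose let the fingers close. It gives the time, the measured TCP pose, the force, the opening and the grip force at its end, in the units of the state.
- observe(): the state, without advancing time (a new reading comes with each control period).
- read_camera(name): name is "scene" or "top"; returns a dict with "color" (384x512x3 uint8, blue, green, red), "z_map" (384x512 float32, m along the optical axis (not along the pixel's ray), 0 where there is no reading), "fx", "fy", "cx", "cy" (pixels), "R" (3x3) and "t" (3): a world point X has camera coordinates R X + t. Camera axes: x right, y down, z forward; pixel columns grow to the right and rows downward; lengths in m; the calibration is good to about 2 mm. A picture is of the moment at which its call begins.
- hand_in(): hands the job in; it is judged then, once.
The state is a dict: "time": time; "qpos": joint angles; "qvel": joint speeds; "joint_efforts": joint torques, N m; "tool_pos": TCP position; "tool_rot": TCP orientation; "contact_force": force on the tool from outside, world axes, zero at the start; "torque": the same for the moment, N m; "opening": finger opening in m; "grip_force": force on a finger pad.
Only numpy, scipy, OpenCV 4.12 (cv2) and the standard library are available. Lean on these libraries where they do the work, as an engineer would, in place of code of your own. Each camera call takes 0.05 s, during which the arm holds its last target. There are 200 camera calls.

TASK

The bottle stoppers standing on the spraying turntable are dry: put each one, still head down, into an empty pocket of the tray that already holds some. Put the wrench that lies on the upside-down spare tray away, down inside the tool tray, lay the spare tray face-down on the loaded one, rim on rim, and turn the pair over together so that every stopper ends up head up in the pockets of the spare tray. Then lift the emptied tray off and leave it face-down on the bench beside the full one, and do not disturb the other things on the bench.

Things in the scene. Friction and masses are not known exactly. Their poses are not given: they have to be found in the camera images.
- tray: Loaded tray: white plastic block, 62 mm long (x), 92 wide (y), 21.5 high, 0.12 kg; six square pockets 24 mm wide, 18.5 deep, centred at x = +-15.25, y = -30.5, 0, 30.5 mm; flat rims, no catches. Origin: centre of the block; +z points out of the pockets. Starts face-up mid-bench with 1 or 2 stoppers head down in it: origins at z = -7.75 mm here, shanks 17.5 mm above the rim.
- spare_tray: Spare tray: white plastic block, 62 mm long (x), 92 wide (y), 21.5 high, 0.12 kg; six square pockets 24 mm wide, 18.5 deep, centred at x = +-15.25, y = -30.5, 0, 30.5 mm; flat rims, no catches. Origin: centre of the block; +z points out of the pockets. Starts empty, upside down, left or right of the loaded tray. Rim on rim the pair is 43 mm thick, 1 mm play over a stopper; it also stands on its 62 x 43 mm side.
- stopper1: T-shaped bottle stopper, 36 mm long, 12 g: round dark wooden head 20 mm across, 12 mm thick; cork shank 14 mm across, 24 mm long. Origin: centre of the head's outer face; +z runs from head to shank end: up while it stands on its head, down once head up. Starts on the turntable, head down, if present.
- stopper2: T-shaped bottle stopper, 36 mm long, 12 g: round dark wooden head 20 mm across, 12 mm thick; cork shank 14 mm across, 24 mm long. Origin: centre of the head's outer face; +z runs from head to shank end: up while it stands on its head, down once head up. Starts on the turntable, head down, if present.
- stopper3: T-shaped bottle stopper, 36 mm long, 12 g: round dark wooden head 20 mm across, 12 mm thick; cork shank 14 mm across, 24 mm long. Origin: centre of the head's outer face; +z runs from head to shank end: up while it stands on its head, down once head up. Starts on the turntable, head down, if present.
- stopper4: T-shaped bottle stopper, 36 mm long, 12 g: round dark wooden head 20 mm across, 12 mm thick; cork shank 14 mm across, 24 mm long. Origin: centre of the head's outer face; +z runs from head to shank end: up while it stands on its head, down once head up. Starts on the turntable, head down, if present.
- stopper5: T-shaped bottle stopper, 36 mm long, 12 g: round dark wooden head 20 mm across, 12 mm thick; cork shank 14 mm across, 24 mm long. Origin: centre of the head's outer face; +z runs from head to shank end: up while it stands on its head, down once head up. Starts head down in a pocket of the loaded tray, if present.
- stopper6: T-shaped bottle stopper, 36 mm long, 12 g: round dark wooden head 20 mm across, 12 mm thick; cork shank 14 mm across, 24 mm long. Origin: centre of the head's outer face; +z runs from head to shank end: up while it stands on its head, down once head up. Starts head down in a pocket of the loaded tray, if present.
- turntable: Spraying turntable, fixed to the bench by its foot; its stainless disc (105 mm radius, top 28 mm above the bench, a 4 mm high, 12 mm wide bolt head in the middle) spins freely at the lightest touch. Origin: on the spin axis at bench level; it does not turn with the disc.
- wrench: Steel open-ended wrench, 150 mm long, 0.12 kg, lying flat, at first across the spare tray. x runs along it towards the jaw; the handle is 17 mm wide and 7 mm thick. Origin: on the underside of the handle, about its middle and its balance point.
- tool_tray: Tool tray: open steel box 110 mm (its x) by 240 mm (its y), 25 mm high, wall and floor 4 mm, fixed to the bench beyond the loaded tray; a screwdriver lies along its far side, at about x = 20 to 45 mm. Origin: centre of its underside.
Mind the look-alikes: they are no part of the job. What is shaped like the spare_tray but green is not meant.

How it is judged:
By the outcome, as a careful person would: the job done as asked, in the order asked, and still so for the second after the job is handed in, with the robot touching nothing.
Of stopper1, stopper2, stopper3, stopper4 only 2 to 4 are there at a start; the rules pass over those that are not, and their reading is None.
Of stopper5, stopper6 only 1 to 2 are there at a start; the rules pass over those that are not, and their reading is None.
At some moment in a run one of wrench may be knocked a few centimetres aside while the robot is not near it.
It also fails if it takes over 210 s, if anything falls off the work surface, if the arm or the gripper's body presses on something with over 40 N, if the wrist force passes 120 N, or if a joint passes its speed limit or range.

## Working session

There is one attempt and no reset: what is moved stays moved. The work goes in short steps, Python scripts to look and compute and a tool call to move; the robot and the scene stay as the last step left them, time stands still between calls to the robot, and variables do not carry over. Pictures are saved under pics/ and viewed, at most 14 in all, crops included, and the job is handed in when it is done.

Besides the shell and the picture viewer there is one more tool, called after "Emit:" in YAML: its name, and indented under it one key for each argument. arm_command: Moves the arm, as the interface text tells. Its arguments: {"type":"object","properties":{"fingers":{"type":"array","items":{"type":"number"}},"travel":{"type":"array","items":{"type":"array","items":{"type":"number"}}},"dr":{"type":"array","items":{"type":"array","items":{"type":"number"}}},"squeeze":{"type":"number"}},"required":["fingers","travel","dr"]}

```bash
mkdir -p pics; ls; python3 - <<'E'
from cell import *
import cv2,numpy as np
s=observe();print({k:np.round(v,3) for k,v in s.items()})
for n in("top","scene"):
    c=read_camera(n);cv2.imwrite(f"pics/{n}0.png",cv2.resize(c["color"],(800,600),interpolation=cv2.INTER_CUBIC))
    np.savez(f"{n}0.npz",**c);print(n,c["fx"],c["cx"],c["cy"],np.round(c["R"],3).tolist(),np.round(c["t"],3))
E
```

```text
pics
{'time': np.float64(0.0), 'qpos': array([-1.423,  0.343,  1.525, -0.   ,  1.275, -0.146]), 'qvel': array([ 0.   , -0.001, -0.   , -0.   , -0.   , -0.001]), 'joint_efforts': array([ 1.0000e-03, -4.3123e+01, -2.4422e+01,  7.2000e-02,  5.6000e-02,
       -0.0000e+00]), 'tool_pos': array([ 0.152, -0.502,  0.226]), 'tool_rot': array([-3.14 , -0.   ,  0.294]), 'contact_force': array([-0.927, -0.039,  0.212]), 'torque': array([-0.068,  0.02 ,  0.004]), 'grip_force': np.float64(0.0), 'opening': np.float64(0.092)}
top 408.5306753478248 252.70552472295577 195.3746897356003 [[0.002, -1.0, -0.003], [-0.988, -0.001, -0.156], [0.156, 0.003, -0.988]] [-0.016  0.566  1.079]
scene 373.5902077672273 259.45760012473556 189.70215290367403 [[0.221, 0.975, -0.002], [0.84, -0.191, -0.508], [-0.496, 0.111, -0.861]] [-0.109 -0.475  1.188]
```

View pics/top0.png

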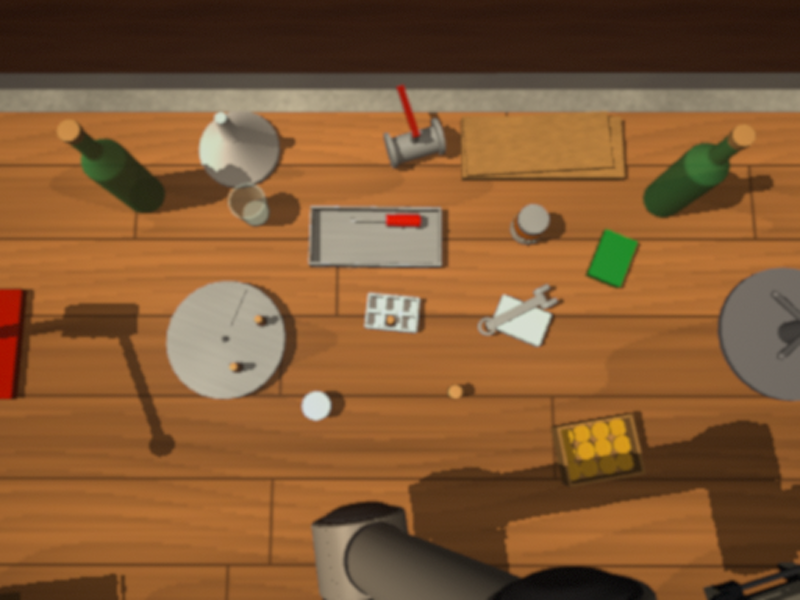

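View pics/scene0.png

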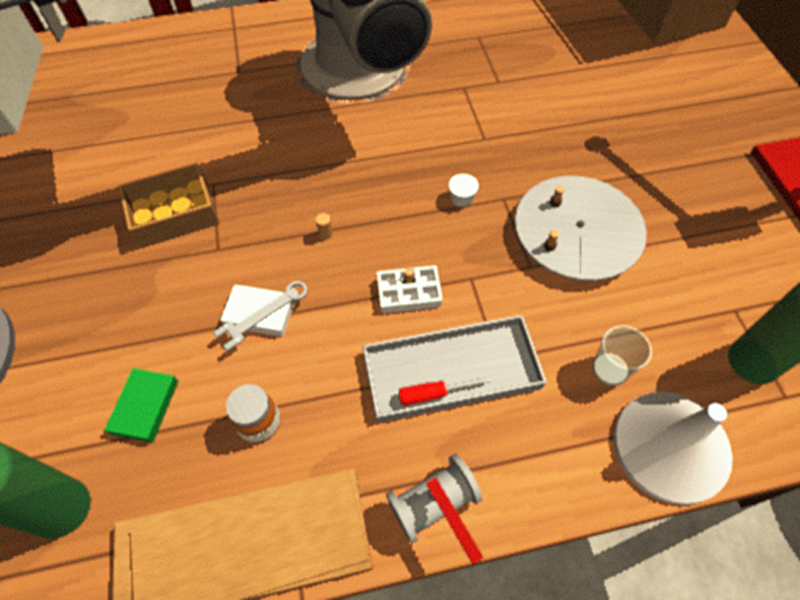

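Top view (800x600 picture): two stoppers on the turntable, with shank ends at (262,320) and (236,367). The loaded tray is at (392,313) with one stopper at (391,320). The white spare tray is at (522,320) with the wrench across it from (485,326) to (550,297). The green block at (612,258) and the lone cork at (457,391) are look-alikes. The tool tray is at (376,237), with its screwdriver on the far side.

```bash
cat > h.py <<'E'
from cell import *
import cv2,numpy as np
from scipy.spatial.transform import Rotation as Ro
def ray(c,u,v,z):
    d=np.array([(u-c["cx"])/c["fx"],(v-c["cy"])/c["fy"],1.]);R=c["R"];o=-R.T@c["t"];d=R.T@d
    return o+d*(z-o[2])/d[2]
def proj(c,X):
    p=c["R"]@np.asarray(X)+c["t"];return np.array([c["fx"]*p[0]/p[2]+c["cx"],c["fy"]*p[1]/p[2]+c["cy"]])
def cloud(c):
    v,u=np.mgrid[:384,:512];z=c["z_map"]
    P=np.stack([(u-c["cx"])/c["fx"]*z,(v-c["cy"])/c["fy"]*z,z],-1)-c["t"]
    return P@c["R"]          # R^T (P-t)
def blobs(m,amin=5):
    n,l,s,ce=cv2.connectedComponentsWithStats(m.astype(np.uint8));return [(l==i,s[i],ce[i]) for i in range(1,n) if s[i,4]>=amin]
def rect(pts):  # (N,2) xy -> centre,size,angle deg
    return cv2.minAreaRect(np.asarray(pts,np.float32))
def tcp():
    s=observe();return s["tool_pos"],Ro.from_euler("xyz",s["tool_rot"])
def go(x,y,z,yaw,pos=None,R=None):
    "travel and dr, from the measured pose, to tool-down pose with yaw (deg) "
    p,R0=tcp();T=Ro.from_euler("xyz",[np.pi,0,np.radians(yaw)])
    return np.round(R0.inv().apply(np.array([x,y,z])-p),4),np.round((R0.inv()*T).as_rotvec(degrees=True),1)
E
cat > m.py <<'E'
from h import *
for n in("top","scene"):
    c=dict(np.load(f"{n}0.npz"));P=cloud(c);hsv=cv2.cvtColor(c["color"],cv2.COLOR_BGR2HSV)
    H,S,V=[hsv[...,i].astype(int) for i in range(3)]
    print(n)
    A=(P[...,0]>.3)&(P[...,0]<.85)&(abs(P[...,1])<.5)
    # bench height check
    print(" bench z",np.median(P[...,2][A]))
    for nm,m in(("white",(S<60)&(V>170)),("grey",(S<60)&(V>70)&(V<=215)),("green",(H>50)&(H<75)&(S>150)&(V>80))):
        for b,s,ce in blobs(m&A,60):
            q=P[b];r=rect(q[:,:2]);print(" ",nm,s[4],np.round(ce,1),"xyz",np.round(np.median(q,0),3),"rect",np.round(r[0],4),np.round(r[1],3),round(r[2],1),"z",np.round(np.percentile(q[:,2],[5,95]),3))
    # tall small: cork
    m=(P[...,2]>.035)&(P[...,2]<.075)&A&(S>60)
    for b,s,ce in blobs(m,4): print("  cork?",s,np.round(ce,1),np.round(np.median(P[b],0),3),"z",np.round(P[b][:,2].max(),3))
E
python3 m.py
```

```text
top
 bench z 0.0009920356947475074
  white 254 [142.2 101.2] xyz [0.837 0.3   0.046] rect [0.6386 0.1432] [0.59  0.061] 39.2 z [0.023 0.066]
  white 134 [242.1 146.6] xyz [0.715 0.016 0.004] rect [0.7163 0.0128] [0.127 0.017] 83.3 z [0.    0.009]
  white 434 [224.4 156.7] xyz [0.688 0.077 0.004] rect [0.5506 0.0492] [0.148 0.314] 87.9 z [0.    0.008]
  white 3810 [141.7 217.5] xyz [0.505 0.295 0.028] rect [0.4419 0.2052] [0.414 0.202] 51.1 z [0.024 0.032]
  white 452 [251.3 199.5] xyz [ 0.559 -0.015  0.019] rect [ 0.5602 -0.0091] [0.092 0.067] 84.7 z [0.001 0.024]
  white 696 [332.8 204.7] xyz [ 0.542 -0.239  0.022] rect [ 0.4681 -0.1659] [0.103 0.315] 45.9 z [0.018 0.03 ]
  white 263 [201.6 259.3] xyz [0.393 0.122 0.035] rect [0.3913 0.1232] [0.048 0.05 ] 61.6 z [0.031 0.038]
  grey 801 [153.  106.3] xyz [0.827 0.27  0.032] rect [0.6543 0.1239] [0.59  0.111] 39.2 z [0.013 0.066]
  grey 92 [255.2  99.6] xyz [ 0.844 -0.019  0.044] rect [ 0.8389 -0.0291] [0.022 0.049] 1.3 z [0.032 0.064]
  grey 109 [164.9 137.6] xyz [0.726 0.23  0.052] rect [0.7375 0.2373] [0.038 0.044] 38.6 z [0.003 0
[... 3981 characters left out ...]
3.] [0.542 0.219 0.053] z 0.066
  cork? [259 171   6   6  27] [261.4 173.6] [ 0.542 -0.006  0.038] z 0.041
  cork? [472 205  39  36 451] [486.2 227.5] [0.795 0.423 0.056] z 0.075
  cork? [382 208  35  34 459] [402.1 220.6] [0.733 0.265 0.06 ] z 0.075
  cork? [154 246   4   2   4] [155.5 246.2] [ 0.687 -0.259  0.075] z 0.075
  cork? [147 253  30  26 234] [165.4 269.7] [ 0.734 -0.246  0.048] z 0.071
  cork? [287 290  12   8  17] [292.4 292.4] [ 0.832 -0.01   0.056] z 0.066
  cork? [286 297   3   3   4] [287.  298.2] [ 0.839 -0.022  0.037] z 0.039
  cork? [ 26 299  25  39 398] [ 41.1 321.3] [ 0.785 -0.482  0.056] z 0.075
  cork? [275 304   4   3   6] [276.2 305.2] [ 0.847 -0.047  0.039] z 0.043
```

```bash
python3 - <<'E'
from h import *
a=dict(np.load("top0.npz"))["color"];b=dict(np.load("scene0.npz"))["color"]
t1=cv2.resize(a[160:240,100:366],(800,240),interpolation=cv2.INTER_CUBIC);t2=cv2.resize(b[110:230,130:396],(800,360),interpolation=cv2.INTER_CUBIC)
cv2.imwrite("pics/c1.png",np.vstack([t1,t2]))
E
```

```text
(no output)
```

View pics/c1.png

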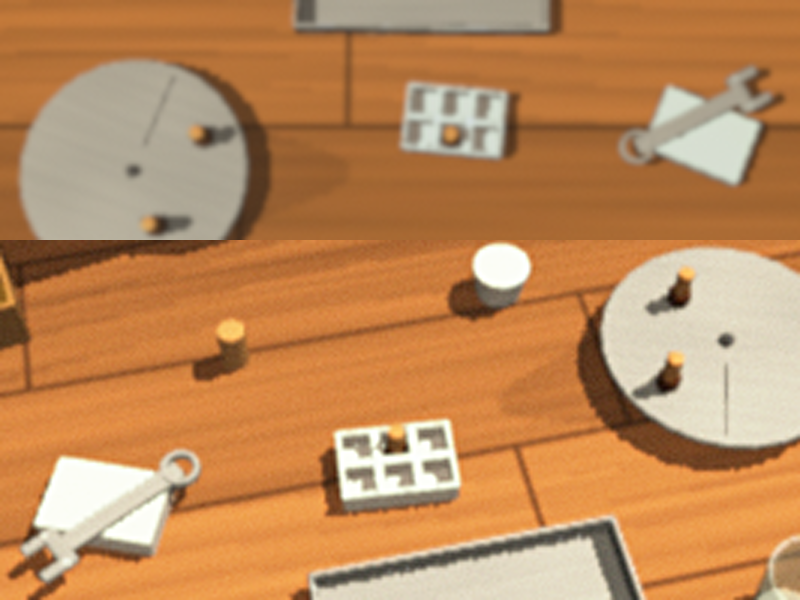

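The crop confirms which things are meant. The spare tray is the white block under the wrench; the green block is not. Two stoppers stand head down on the disc, and one is in the near-middle pocket of the loaded tray. I'll set out and refine the positions on the way.

Emit:
arm_command:
  fingers: [0.3,0.3,0.3,0.3,0.3,0.3,0.3,0.3]
  travel:
    - [0.29,-0.144,0]
    - [0.29,-0.144,0]
    - [0.29,-0.144,0]
    - [0.29,-0.144,0]
    - [0.29,-0.144,0]
    - [0.29,-0.144,0]
    - [0.29,-0.144,0]
    - [0.29,-0.144,0]
  dr:
    - [0,0,0]
    - [0,0,0]
    - [0,0,0]
    - [0,0,0]
    - [0,0,0]
    - [0,0,0]
    - [0,0,0]
    - [0,0,0]

```text
time: 0.77
tool_pos: [0.3895, -0.2782, 0.2266]
tool_rot: [-3.141, -0.0, 0.295]
contact_force: [0.3, -0.7, -0.3]
opening: 0.0433
grip_force: 0.0
```

```bash
cat > m2.py <<'E'
from h import *
import sys
def measure(cs):
    for n,c in cs.items():
        P=cloud(c);hsv=cv2.cvtColor(c["color"],cv2.COLOR_BGR2HSV);H,S,V=[hsv[...,i].astype(int) for i in range(3)]
        print(n)
        B=lambda x0,x1,y0,y1,z0,z1:(P[...,0]>x0)&(P[...,0]<x1)&(P[...,1]>y0)&(P[...,1]<y1)&(P[...,2]>z0)&(P[...,2]<z1)
        # cork ends: orange pixels, cast on the end plane
        for nm,box,z in(("disc",B(.36,.62,.16,.42,.052,.08),.064),("tray",B(.5,.62,-.07,.06,.031,.06),.039)):
            m=box&(S>110)&(V>110)&(H<25)
            for b,s,ce in blobs(m,8): print(" cork",nm,s[4],np.round(ray(c,*ce,z),4)[:2],np.round(np.median(P[b],0),3))
        m=B(.36,.65,.15,.42,.022,.034)&(S<70)
        pts=np.argwhere(m)[:,::-1];w=np.array([ray(c,u,v,.028)[:2] for u,v in cv2.convexHull(pts.astype(np.int32))[:,0]])
        (cx,cy),r=cv2.minEnclosingCircle(w.astype(np.float32));print(" disc",round(cx,4),round(cy,4),"r",round(r,4))
        for nm,box in(("tray",B(.5,.62,-.08,.07,.017,.027)),("spare",B(.47,.64,-.34,-.14,.0175,.025))):
            m=(box&(S<70)&(V>100)).astype(np.uint8)
            for b,s,ce in blobs(m,100):
                k=np.argwhere(b)[:,::-1].astype(np.int32);w=[ray(c,u,v,.0215)[:2] for u,v in k]
                r=rect(w);print(" ",nm,s[4],np.round(r[0],4),np.round(r[1],4),round(r[2],1))
        m=B(.45,.68,-.36,-.12,.0255,.04)&(S<70)
        for b,s,ce in blobs(m,60):
            w=np.array([ray(c,u,v,.0285)[:2] for v,u in np.argwhere(b)]);r=rect(w);mu=w.mean(0);d=np.linalg.svd(w-mu)[2][0]
            print("  wrench",s[4],np.round(r[0],4),np.round(r[1],4),round(r[2],1),"pca",np.round(mu,4),np.round(np.degrees(np.arctan2(d[1],d[0])),1))
        m=B(.6,.8,-.15,.18,.021,.03)&(S<70)
        k=np.argwhere(m)[:,::-1];w=[ray(c,u,v,.025)[:2] for u,v in k];r=rect(w);print("  box",len(k),np.round(r[0],4),np.round(r[1],4),round(r[2],1))
if __name__=="__main__":
    measure({n:(dict(np.load(f"{n}0.npz")) if len(sys.argv)>1 else read_camera(n)) for n in("top","scene")})
E
python3 m2.py old; python3 -c "
from h import *
s=observe();print(s['time'],s['tool_pos'],s['tool_rot'],np.round(s['qpos'],4),s['opening'])"
```

```text
top
 cork disc 20 [0.5392 0.2204] [0.539 0.221 0.062]
 cork disc 16 [0.4574 0.2592] [0.458 0.259 0.063]
 cork tray 19 [ 0.5425 -0.0065] [ 0.542 -0.005  0.038]
 disc 0.5081 0.2853 r 0.1045
  tray 295 [ 0.5573 -0.0087] [0.0919 0.0624] 84.6
  spare 103 [ 0.5729 -0.2115] [0.0275 0.0546] 29.7
  spare 434 [ 0.5418 -0.2438] [0.082  0.0625] 67.1
  wrench 299 [ 0.5602 -0.2294] [0.0361 0.1448] 25.3 pca [ 0.5615 -0.237 ] 117.1
  box 271 [0.6973 0.0223] [0.2366 0.1093] 89.1
scene
 cork disc 18 [0.459  0.2598] [0.459 0.261 0.063]
 cork disc 22 [0.5413 0.2203] [0.541 0.222 0.063]
 cork tray 27 [ 0.5433 -0.0063] [ 0.543 -0.006  0.038]
 disc 0.5093 0.2846 r 0.1051
  tray 414 [ 0.5569 -0.0092] [0.092  0.0652] 84.0
  spare 511 [ 0.5396 -0.2454] [0.0798 0.0639] 66.4
  spare 193 [ 0.5708 -0.2091] [0.0338 0.0697] 27.1
  wrench 489 [ 0.5569 -0.2314] [0.0386 0.1475] 27.7 pca [ 0.5606 -0.237 ] -62.8
  box 583 [0.698  0.0214] [0.239  0.1102] 89.3
0.7667 [ 0.38945676 -0.27817516  0.2265826 ] [-3.14096390e+00 -2.47355711e-04  2.94807340e-01] [-7.8090e-01  2.5750e-01  1.6455e+00  5.0000e-04  1.2390e+00  4.9490e-01] 0.043332943464624345
```

Emit:
arm_command:
  fingers: [0.2,0.2,0.2,0.2,0.2,0.2,0.2,0.2]
  travel:
    - [0.14,-0.217,0]
    - [0.14,-0.217,0]
    - [0.14,-0.217,0]
    - [0.14,-0.217,0]
    - [0.14,-0.217,0]
    - [0.14,-0.217,0]
    - [0.14,-0.217,0]
    - [0.14,-0.217,0]
  dr:
    - [0,0,22.4]
    - [0,0,22.4]
    - [0,0,22.4]
    - [0,0,22.4]
    - [0,0,22.4]
    - [0,0,22.4]
    - [0,0,22.4]
    - [0,0,22.4]

```text
time: 1.43
tool_pos: [0.4595, -0.0283, 0.2265]
tool_rot: [-3.14, 0.0, -0.092]
contact_force: [-0.4, 0.4, -0.2]
opening: 0.037
grip_force: 0.0
```

Emit:
arm_command:
  fingers: [0.2,0.2,0.2,0.2,0.2,0.2,0.2,0.2]
  travel:
    - [0.056,-0.257,0.04]
    - [0.056,-0.257,0.126]
    - [0.056,-0.257,0.126]
    - [0.056,-0.257,0.126]
    - [0.056,-0.257,0.126]
    - [0.056,-0.257,0.126]
    - [0.056,-0.257,0.126]
    - [0.056,-0.257,0.126]
  dr:
    - [0,0,0]
    - [0,0,0]
    - [0,0,0]
    - [0,0,0]
    - [0,0,0]
    - [0,0,0]
    - [0,0,0]
    - [0,0,0]

```text
time: 2.1
tool_pos: [0.5387, 0.2219, 0.0959]
tool_rot: [3.141, 0.006, -0.094]
contact_force: [-1.3, -0.2, 0.3]
opening: 0.0366
grip_force: 0.0
```

```bash
python3 -c "
from h import *
print(go(.540,.2203,.049,-5.5),np.round(observe()['qpos'],3),observe()['tool_pos'],observe()['tool_rot'])"
```

```text
(array([0.0017, 0.0015, 0.0469]), array([0. , 0.3, 0.1])) [2.590e-01 5.770e-01 1.528e+00 1.000e-03 1.042e+00 1.922e+00] [0.53870109 0.22194762 0.09589278] [ 3.1409275   0.00555827 -0.09373471]
```

Emit:
arm_command:
  fingers: [0.2,0.2,0.2,0.2,0.2,0.2]
  travel:
    - [0,0,0.02]
    - [0,0,0.04]
    - [0,0,0.051]
    - [0,0,0.051]
    - [0,0,0.051]
    - [0,0,0.051]
  dr:
    - [0,0,0]
    - [0,0,0]
    - [0,0,0]
    - [0,0,0]
    - [0,0,0]
    - [0,0,0]

```text
time: 2.6
tool_pos: [0.5406, 0.2175, 0.0508]
tool_rot: [-3.141, -0.002, -0.098]
contact_force: [0.2, -0.2, 1.4]
opening: 0.0366
grip_force: 0.0
```

Emit:
arm_command:
  fingers: [0.4,0.5,0.6,0.7,0.8,0.8,0.8,0.8]
  travel:
    - [0,0,0]
    - [0,0,0]
    - [0,0,0]
    - [0,0,0]
    - [0,0,0]
    - [0,0,0]
    - [0,0,0]
    - [0,0,0]
  dr:
    - [0,0,0]
    - [0,0,0]
    - [0,0,0]
    - [0,0,0]
    - [0,0,0]
    - [0,0,0]
    - [0,0,0]
    - [0,0,0]
  squeeze: 8

```text
time: 3.27
tool_pos: [0.54, 0.218, 0.05]
tool_rot: [-3.141, -0.001, -0.097]
contact_force: [0.5, 0.6, 2.6]
opening: 0.0133
grip_force: 8.0
```

Emit:
arm_command:
  fingers: [0.8,0.8,0.8,0.8,0.8,0.8,0.8,0.8]
  travel:
    - [0,0,-0.02]
    - [0,0,-0.05]
    - [0.012,0.04,-0.06]
    - [0.024,0.08,-0.06]
    - [0.036,0.12,-0.06]
    - [0.048,0.16,-0.06]
    - [0.054,0.194,-0.06]
    - [0.054,0.194,-0.06]
  dr:
    - [0,0,0]
    - [0,0,0]
    - [0,0,0]
    - [0,0,0]
    - [0,0,0]
    - [0,0,0]
    - [0,0,0]
    - [0,0,0]

```text
time: 3.93
tool_pos: [0.5754, 0.0132, 0.1095]
tool_rot: [3.139, -0.001, -0.103]
contact_force: [1.0, -0.1, -0.1]
opening: 0.0136
grip_force: 8.0
```

Emit:
arm_command:
  fingers: [0.8,0.8,0.8]
  travel:
    - [0,0,0]
    - [0,0,0]
    - [0,0,0]
  dr:
    - [0,0,0]
    - [0,0,0]
    - [0,0,0]

```text
time: 4.18
tool_pos: [0.5744, 0.0208, 0.1095]
tool_rot: [-3.141, 0.001, -0.096]
contact_force: [0.7, 0.4, 1.1]
opening: 0.0132
grip_force: 8.0
```

```bash
python3 - <<'E'
from h import *
print(go(.5751,.0199,.025,-5.5),observe()['tool_pos'],observe()['opening'])
im=[]
for n in("top","scene"):
    c=read_camera(n);np.savez(f"{n}1.npz",**c)
    u,v=proj(c,[.566,.0,.03]).astype(int);im.append(cv2.resize(c["color"][v-45:v+45,u-60:u+60],(400,300),interpolation=cv2.INTER_CUBIC))
cv2.imwrite("pics/p1.png",np.hstack(im))
E
```

```text
(array([0.0009, 0.0009, 0.0845]), array([-0.,  0.,  0.])) [0.57435508 0.02083155 0.10952126] 0.013239778194862457
```

View pics/p1.png

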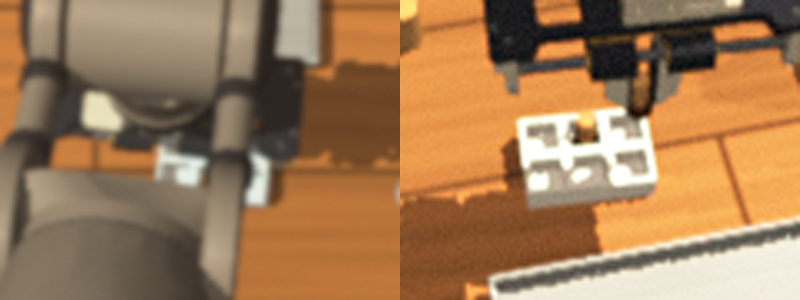

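The scene view (right half) shows the stopper hanging straight under the fingers, head at (640,100), above the far-left pocket. I'll lower it and watch the force.

Emit:
arm_command:
  fingers: [0.8,0.8,0.8,0.8,0.8,0.8,0.8,0.8]
  travel:
    - [0.001,0.001,0.02]
    - [0.001,0.001,0.04]
    - [0.001,0.001,0.058]
    - [0.001,0.001,0.063]
    - [0.001,0.001,0.068]
    - [0.001,0.001,0.073]
    - [0.001,0.001,0.078]
    - [0.001,0.001,0.081]
  dr:
    - [0,0,0]
    - [0,0,0]
    - [0,0,0]
    - [0,0,0]
    - [0,0,0]
    - [0,0,0]
    - [0,0,0]
    - [0,0,0]

```text
time: 4.95
tool_pos: [0.5758, 0.0186, 0.0287]
tool_rot: [3.141, -0.001, -0.097]
contact_force: [-0.4, -0.2, 0.5]
opening: 0.0135
grip_force: 8.0
```

Emit:
arm_command:
  fingers: [0.8,0.8]
  travel:
    - [0,0,0.001]
    - [0,0,0.001]
  dr:
    - [0,0,0]
    - [0,0,0]

```text
time: 5.12
tool_pos: [0.5757, 0.0184, 0.0278]
tool_rot: [3.141, -0.0, -0.097]
contact_force: [-0.6, -1.2, -0.5]
opening: 0.0133
grip_force: 8.0
```

Emit:
arm_command:
  fingers: [0.6,0.5,0.42,0.42,0.42,0.42,0.42]
  travel:
    - [0,0,0]
    - [0,0,0]
    - [0,0,0]
    - [0,0,-0.01]
    - [0,0,-0.03]
    - [0,0,-0.06]
    - [0,0,-0.09]
  dr:
    - [0,0,0]
    - [0,0,0]
    - [0,0,0]
    - [0,0,0]
    - [0,0,0]
    - [0,0,0]
    - [0,0,0]

```text
time: 5.7
tool_pos: [0.575, 0.0185, 0.1189]
tool_rot: [3.142, 0.002, -0.097]
contact_force: [0.5, 0.0, 0.3]
opening: 0.0266
grip_force: 0.0
```

Emit:
arm_command:
  fingers: [0.2,0.2,0.2,0.2,0.2,0.2]
  travel:
    - [-0.03,0.02,-0.02]
    - [-0.06,0.04,-0.02]
    - [-0.09,0.06,-0.02]
    - [-0.09,0.08,-0.02]
    - [-0.09,0.08,-0.02]
    - [-0.09,0.08,-0.02]
  dr:
    - [0,0,0]
    - [0,0,0]
    - [0,0,0]
    - [0,0,0]
    - [0,0,0]
    - [0,0,0]

```text
time: 6.2
tool_pos: [0.4787, -0.0531, 0.1388]
tool_rot: [3.141, -0.002, -0.099]
contact_force: [-0.4, 0.4, -0.6]
opening: 0.0368
grip_force: 0.0
```

```bash
python3 m2.py | grep -v box; python3 -c "
from h import *
s=observe();print(s['time'],s['tool_pos'],s['tool_rot'],np.round(s['qpos'],4),s['opening'])"
```

```text
top
 cork disc 16 [0.4574 0.2592] [0.458 0.259 0.064]
 disc 0.5079 0.2854 r 0.1044
  spare 104 [ 0.5722 -0.2119] [0.0274 0.0517] 36.7
  spare 419 [ 0.5413 -0.2453] [0.0793 0.0627] 66.3
  wrench 254 [ 0.5648 -0.2401] [0.0349 0.121 ] 26.5 pca [ 0.5662 -0.2447] 118.3
scene
 cork disc 21 [0.461  0.2596] [0.46  0.261 0.062]
 cork tray 28 [ 0.5434 -0.0066] [ 0.543 -0.006  0.038]
 cork tray 25 [0.5758 0.018 ] [0.575 0.018 0.038]
 disc 0.5086 0.2847 r 0.1054
  tray 405 [ 0.5569 -0.0092] [0.092  0.0654] 84.4
  spare 490 [ 0.5393 -0.2472] [0.0746 0.0625] 66.8
  spare 192 [ 0.572  -0.2134] [0.0327 0.0648] 26.4
  wrench 491 [ 0.5559 -0.2321] [0.0382 0.1477] 29.0 pca [ 0.561  -0.2372] -62.8
6.3 [ 0.47904601 -0.05213494  0.13821986] [-3.14156849e+00 -1.27323050e-03 -9.73415856e-02] [-2.6780e-01  3.5930e-01  1.7696e+00  3.0000e-04  1.0114e+00  1.4002e+00] 0.0366269302246924
```

Emit:
arm_command:
  fingers: [0.2,0.2,0.2,0.2,0.2,0.2,0.2,0.2]
  travel:
    - [-0.05,-0.308,0.028]
    - [-0.05,-0.308,0.028]
    - [-0.05,-0.308,0.028]
    - [-0.05,-0.308,0.028]
    - [-0.05,-0.308,0.028]
    - [-0.05,-0.308,0.028]
    - [-0.05,-0.308,0.028]
    - [-0.05,-0.308,0.028]
  dr:
    - [0,0,0]
    - [0,0,0]
    - [0,0,0]
    - [0,0,0]
    - [0,0,0]
    - [0,0,0]
    - [0,0,0]
    - [0,0,0]

```text
time: 6.97
tool_pos: [0.4574, 0.2642, 0.1092]
tool_rot: [-3.14, 0.0, -0.093]
contact_force: [0.2, -0.6, -0.4]
opening: 0.0365
grip_force: 0.0
```

Emit:
arm_command:
  fingers: [0.2,0.2,0.2]
  travel:
    - [0,0,0.01]
    - [0,0,0.01]
    - [0,0,0.01]
  dr:
    - [0,0,0]
    - [0,0,0]
    - [0,0,0]

```text
time: 7.22
tool_pos: [0.4577, 0.259, 0.0989]
tool_rot: [3.14, 0.002, -0.096]
contact_force: [0.2, -0.4, 0.9]
opening: 0.0364
grip_force: 0.0
```

```bash
python3 -c "
from h import *
print(go(.459,.2595,.050,-5.5),observe()['tool_pos'])"
```

```text
(array([ 0.0013, -0.0007,  0.0489]), array([0.1, 0.1, 0. ])) [0.45771919 0.25899029 0.0988954 ]
```

Emit:
arm_command:
  fingers: [0.2,0.2,0.2,0.2,0.2,0.2]
  travel:
    - [0.001,-0.001,0.02]
    - [0.001,-0.001,0.04]
    - [0.001,-0.001,0.049]
    - [0.001,-0.001,0.049]
    - [0.001,-0.001,0.049]
    - [0.001,-0.001,0.049]
  dr:
    - [0,0,0]
    - [0,0,0]
    - [0,0,0]
    - [0,0,0]
    - [0,0,0]
    - [0,0,0]

```text
time: 7.72
tool_pos: [0.4603, 0.2597, 0.0517]
tool_rot: [-3.141, -0.001, -0.098]
contact_force: [0.5, -0.3, -0.1]
opening: 0.0366
grip_force: 0.0
```

Emit:
arm_command:
  fingers: [0.4,0.5,0.6,0.7,0.8,0.8,0.8,0.8]
  travel:
    - [0,0,0]
    - [0,0,0]
    - [0,0,0]
    - [0,0,0]
    - [0,0,0]
    - [0,0,0]
    - [0,0,0]
    - [0,0,0]
  dr:
    - [0,0,0]
    - [0,0,0]
    - [0,0,0]
    - [0,0,0]
    - [0,0,0]
    - [0,0,0]
    - [0,0,0]
    - [0,0,0]
  squeeze: 8

```text
time: 8.38
tool_pos: [0.4596, 0.2599, 0.0509]
tool_rot: [-3.142, -0.0, -0.097]
contact_force: [-1.1, -0.5, 1.4]
opening: 0.0134
grip_force: 8.0
```

Emit:
arm_command:
  fingers: [0.8,0.8,0.8,0.8,0.8,0.8,0.8,0.8]
  travel:
    - [0,0,-0.02]
    - [0,0,-0.05]
    - [0.02,0.04,-0.06]
    - [0.04,0.08,-0.06]
    - [0.058,0.117,-0.06]
    - [0.074,0.155,-0.06]
    - [0.09,0.19,-0.06]
    - [0.104,0.218,-0.06]
  dr:
    - [0,0,0]
    - [0,0,0]
    - [0,0,0]
    - [0,0,0]
    - [0,0,0]
    - [0,0,0]
    - [0,0,0]
    - [0,0,0]

```text
time: 9.05
tool_pos: [0.5421, 0.0301, 0.1107]
tool_rot: [3.141, 0.0, -0.098]
contact_force: [-0.3, 1.3, -0.7]
opening: 0.0132
grip_force: 8.0
```

Emit:
arm_command:
  fingers: [0.8,0.8,0.8,0.8,0.8]
  travel:
    - [0.018,0.035,0]
    - [0.0345,0.07,0]
    - [0.0345,0.07,0]
    - [0.0345,0.07,0]
    - [0.0345,0.07,0]
  dr:
    - [0,0,0]
    - [0,0,0]
    - [0,0,0]
    - [0,0,0]
    - [0,0,0]

```text
time: 9.47
tool_pos: [0.5688, -0.04, 0.1102]
tool_rot: [-3.141, 0.001, -0.098]
contact_force: [-0.3, 0.0, 0.4]
opening: 0.0138
grip_force: 8.0
```

```bash
python3 -c "
from h import *
print(go(.5693,-.0409,.028,-5.5),observe()['tool_pos'])"
```

```text
(array([0.0007, 0.0009, 0.0822]), array([-0. ,  0.1, -0.1])) [ 0.56879887 -0.03996392  0.11024976]
```

Emit:
arm_command:
  fingers: [0.8,0.8,0.8,0.8,0.8,0.8,0.8,0.8]
  travel:
    - [0.001,0.001,0.02]
    - [0.001,0.001,0.04]
    - [0.001,0.001,0.057]
    - [0.001,0.001,0.063]
    - [0.001,0.001,0.068]
    - [0.001,0.001,0.073]
    - [0.001,0.001,0.078]
    - [0.001,0.001,0.081]
  dr:
    - [0,0,0]
    - [0,0,0]
    - [0,0,0]
    - [0,0,0]
    - [0,0,0]
    - [0,0,0]
    - [0,0,0]
    - [0,0,0]

```text
time: 10.13
tool_pos: [0.5733, -0.0408, 0.032]
tool_rot: [3.141, -0.008, -0.096]
contact_force: [3.2, 0.6, 6.3]
opening: 0.0138
grip_force: 8.0
```

Emit:
arm_command:
  fingers: [0.8,0.8]
  travel:
    - [0,0,0.0005]
    - [0,0,0.0005]
  dr:
    - [0,0,0]
    - [0,0,0]

```text
time: 10.3
tool_pos: [0.5729, -0.0408, 0.0314]
tool_rot: [3.141, -0.007, -0.096]
contact_force: [2.9, 0.2, 4.2]
opening: 0.0136
grip_force: 8.0
```

Unexpected contact (about 6 N). I'll lift out of the pocket and look.

Emit:
arm_command:
  fingers: [0.8,0.8,0.8,0.8,0.8]
  travel:
    - [0,0,-0.015]
    - [0,0,-0.035]
    - [0,0,-0.05]
    - [0,0,-0.05]
    - [0,0,-0.05]
  dr:
    - [0,0,0]
    - [0,0,0]
    - [0,0,0]
    - [0,0,0]
    - [0,0,0]

```text
time: 10.72
tool_pos: [0.5709, -0.0408, 0.0804]
tool_rot: [3.141, -0.003, -0.096]
contact_force: [0.2, -0.6, 0.1]
opening: 0.0134
grip_force: 8.0
```

```bash
python3 - <<'E'
from h import *
print(go(.5693,-.0409,.028,-5.5),observe()['tool_pos'],observe()['opening'])
c=read_camera("scene");np.savez("scene2.npz",**c)
u,v=proj(c,[.566,-.02,.05]).astype(int);cv2.imwrite("pics/p2.png",cv2.resize(c["color"][v-45:v+45,u-60:u+60],(800,600),interpolation=cv2.INTER_CUBIC))
print(u,v)
P=cloud(c);hsv=cv2.cvtColor(c["color"],cv2.COLOR_BGR2HSV)
m=(abs(P[...,0]-.57)<.04)&(abs(P[...,1]+.01)<.06)&(P[...,2]>.03)&(hsv[...,1]>110)&(hsv[...,0]<25)
for b,s,ce in blobs(m,4):print(s,ce,np.round(np.median(P[b],0),4),np.round(P[b].min(0),3),np.round(P[b].max(0),3),np.median(hsv[b],0))
E
```

```text
(array([-0.0018,  0.0002,  0.0524]), array([ 0. , -0.2, -0. ])) [ 0.57094016 -0.04081098  0.08043241] 0.013424942701515804
257 180
[270  19   3  12  14] [270.71428571  24.21428571] [0.5369 0.0072 0.4309] [0.532 0.006 0.425] [0.542 0.011 0.436] [ 12.  168.5 107.5]
[285  22   2  10  11] [285.90909091  26.09090909] [0.5444 0.0292 0.4302] [0.539 0.027 0.421] [0.548 0.031 0.436] [ 11. 148. 117.]
[289  42   3  12  12] [290.41666667  47.5       ] [0.5828 0.0257 0.4219] [0.575 0.024 0.42 ] [0.593 0.028 0.427] [ 11.5 133.5 117.5]
[289  65   3  14  14] [290.5  71.5] [0.6055 0.0222 0.3972] [0.604 0.019 0.389] [0.61  0.023 0.409] [ 11.  163.5 121.5]
[273  87   1   4   4] [273.   88.5] [ 0.6081 -0.0044  0.3732] [ 0.608 -0.005  0.372] [ 0.61  -0.004  0.376] [ 13.  140.   87.5]
[268  91   5  22  24] [268.95833333 101.625     ] [ 0.5947 -0.0064  0.3286] [ 0.584 -0.009  0.321] [ 0.608 -0.004  0.353] [ 11.5 153.  119.5]
[232 144   5   5  21] [233.9047619  145.80952381] [ 0.5511 -0.0658  0.1769] [ 0.548 -0.07   0.169] [ 0.553 -0.062  0.181] [ 18. 170.  83.]
[272 157  13   3  16] [278.3125 157.3125] [0.
[... 434 characters left out ...]
.07   0.125] [ 0.599 -0.032  0.183] [ 14. 155.  81.]
[274 161  11   2  11] [279.         161.81818182] [0.6012 0.0161 0.1628] [0.599 0.006 0.16 ] [0.603 0.027 0.165] [ 11. 158. 158.]
[277 165   6   1   6] [279.5 165. ] [0.6065 0.016  0.1592] [0.605 0.011 0.159] [0.607 0.021 0.16 ] [ 10.5 137.  126. ]
[245 168   9  12  65] [249.44615385 174.13846154] [ 0.5764 -0.0415  0.0971] [ 0.558 -0.054  0.07 ] [ 0.606 -0.032  0.168] [ 14. 162. 142.]
[261 171   4   7  20] [262.15 173.8 ] [ 0.5452 -0.0057  0.0381] [ 0.537 -0.023  0.033] [ 0.609 -0.     0.154] [ 16. 151. 229.]
[272 180   6   7  24] [274.70833333 183.625     ] [0.576  0.0178 0.0382] [0.566 0.012 0.03 ] [0.58  0.023 0.04 ] [ 18.5 146.5 254. ]
```

View pics/p2.png

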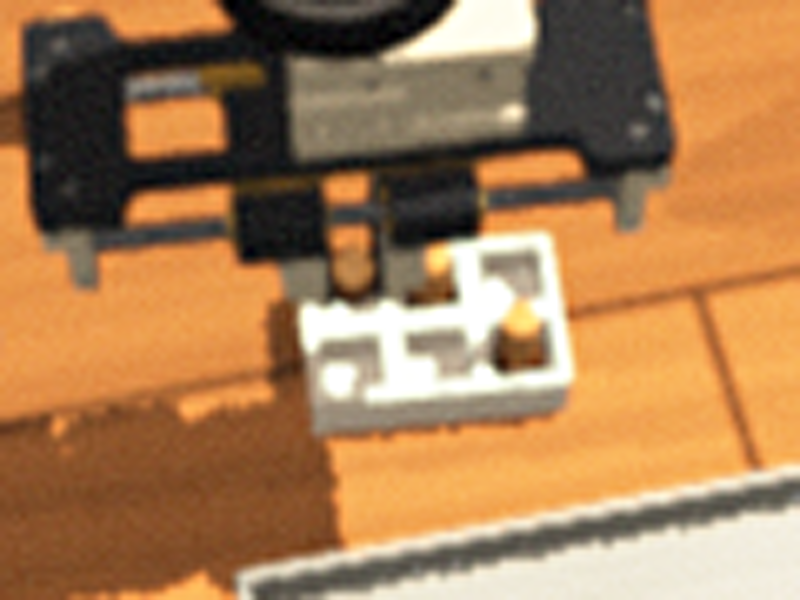

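```bash
python3 - <<'E'
from h import *
c=dict(np.load("scene2.npz"));P=cloud(c);hsv=cv2.cvtColor(c["color"],cv2.COLOR_BGR2HSV)
for X in([.571,-.041,.058],[.571,-.041,.070],[.571,-.041,.0804],[.571,-.041,.094],[.5703,-.041,.0215],[.5703,-.041,.003]):print(X,np.round(proj(c,X),1))
for v in range(164,188):
    print(v,[f"{hsv[v,u,0]}/{hsv[v,u,1]}/{hsv[v,u,2]}:{P[v,u,0]*1000:.0f},{P[v,u,1]*1000:.0f},{P[v,u,2]*1000:.0f}" for u in (245,247,249,251,253)])
E
```

```text
[0.571, -0.041, 0.058] [249.4 182.2]
[0.571, -0.041, 0.07] [249.3 179.4]
[0.571, -0.041, 0.0804] [249.1 176.9]
[0.571, -0.041, 0.094] [249.  173.6]
[0.5703, -0.041, 0.0215] [249.7 190.1]
[0.5703, -0.041, 0.003] [249.9 194. ]
164 ['13/168/108:595,-52,169', '14/177/236:480,-29,-2', '13/174/239:482,-25,-0', '12/173/206:484,-20,1', '17/85/60:570,-31,126']
165 ['11/128/72:599,-53,171', '12/164/166:595,-48,164', '13/145/160:594,-44,162', '10/125/133:596,-40,164', '12/52/64:597,-36,163']
166 ['13/67/46:601,-53,170', '9/79/90:598,-49,165', '9/47/76:598,-45,164', '20/20/77:600,-41,165', '0/15/70:600,-37,164']
167 ['15/61/42:602,-54,169', '60/19/66:599,-49,163', '94/32/63:599,-45,162', '30/12/63:599,-41,160', '30/16/62:601,-37,162']
168 ['16/58/48:606,-54,171', '14/101/98:600,-49,161', '13/124/103:602,-46,162', '12/136/114:601,-42,160', '24/28/46:601,-37,159']
169 ['16/127/56:606,-54,168', '12/166/186:497,-33,2', '13/168/217:496,-28,-2', '13/167/208:498,-23,-1', '12/123/52:580,-33,122']
170 ['11/109/56:606,-55,164', '14/183/223:499,-33,1', '13/175/238:501,-29,1', '13/176/236:499,-23,-3', '16/8
[... 1431 characters left out ...]
6,4', '0/0/255:535,-41,3', '33/12/255:548,-38,21', '30/8/255:548,-33,20', '0/0/255:549,-28,19']
183 ['0/0/255:548,-48,20', '0/0/255:549,-43,21', '0/0/255:551,-39,21', '0/0/255:552,-34,21', '0/0/255:553,-29,22']
184 ['0/0/255:552,-49,22', '0/0/255:552,-44,21', '0/0/255:554,-39,23', '35/11/255:556,-35,24', '35/12/255:556,-30,23']
185 ['34/16/248:553,-49,20', '34/26/240:552,-44,17', '31/34/228:553,-39,17', '27/41/201:555,-35,17', '31/36/212:555,-30,16']
186 ['23/46/194:551,-49,12', '20/54/165:553,-44,13', '22/57/160:553,-39,12', '17/55/154:555,-35,13', '23/52/178:555,-30,11']
187 ['19/56/156:553,-49,11', '19/60/149:552,-44,8', '15/60/148:554,-40,9', '13/55/154:553,-35,6', '21/50/167:555,-30,8']
```

The close view shows the stopper still between the fingers at crop (350,275). It is tipped about 40° about the closing axis, with the cork end leaning to +x: it caught the divider going in. I'll turn the hand half round, tilt the tool so the stopper stands upright, set it on the free bench at about (0.43, 0) and grip it again.

Emit:
arm_command:
  fingers: [0.8,0.8,0.8,0.8,0.8,0.8,0.8,0.8]
  travel:
    - [0,0,-0.02]
    - [-0.03,-0.006,-0.04]
    - [-0.06,-0.012,-0.04]
    - [-0.09,-0.018,-0.04]
    - [-0.12,-0.023,-0.04]
    - [-0.144,-0.027,-0.04]
    - [-0.144,-0.027,-0.04]
    - [-0.144,-0.027,-0.04]
  dr:
    - [0,0,0]
    - [0,0,-7]
    - [0,0,-14]
    - [0,0,-21]
    - [0,0,-28]
    - [0,0,-35]
    - [0,0,-42]
    - [0,0,-49]

```text
time: 11.43
tool_pos: [0.4275, 0.0003, 0.1185]
tool_rot: [-3.14, 0.001, 0.765]
contact_force: [1.0, 0.2, -0.5]
opening: 0.0132
grip_force: 8.0
```

Emit:
arm_command:
  fingers: [0.8,0.8,0.8,0.8,0.8,0.8,0.8,0.8]
  travel:
    - [0,0,0]
    - [0,0,0]
    - [0,0,0]
    - [0,0,0]
    - [0,0,0]
    - [0,0,0]
    - [0,0,0]
    - [0,0,0]
  dr:
    - [0,0,-7]
    - [0,0,-14]
    - [0,0,-21]
    - [0,0,-28]
    - [0,0,-35]
    - [0,0,-42]
    - [0,0,-49]
    - [0,0,-56]

```text
time: 12.1
tool_pos: [0.4288, -0.0002, 0.1182]
tool_rot: [-3.14, -0.001, 1.742]
contact_force: [0.3, 0.5, 0.1]
opening: 0.0137
grip_force: 8.0
```

Emit:
arm_command:
  fingers: [0.8,0.8,0.8,0.8,0.8,0.8,0.8,0.8]
  travel:
    - [0,0,0]
    - [0,0,0]
    - [0,0,0]
    - [0,0,0]
    - [0,0,0]
    - [0,0,0]
    - [0,0,0]
    - [0,0,0]
  dr:
    - [0,0,-7]
    - [0,0,-14]
    - [0,0,-21]
    - [0,0,-28]
    - [0,0,-35]
    - [0,0,-42]
    - [0,0,-49]
    - [0,0,-56]

```text
time: 12.77
tool_pos: [0.4288, -0.0002, 0.1182]
tool_rot: [-3.141, -0.002, 2.719]
contact_force: [-0.3, 0.9, -0.3]
opening: 0.0136
grip_force: 8.0
```

Emit:
arm_command:
  fingers: [0.8,0.8,0.8,0.8,0.8]
  travel:
    - [0,0,0]
    - [0,0,0]
    - [0,0,0]
    - [0,0,0]
    - [0,0,0]
  dr:
    - [0,0,-7]
    - [0,0,-14]
    - [0,0,-19]
    - [0,0,-19]
    - [0,0,-19]

```text
time: 13.18
tool_pos: [0.429, -0.0002, 0.1185]
tool_rot: [3.142, -0.002, 3.042]
contact_force: [0.5, 0.5, -0.2]
opening: 0.0141
grip_force: 8.0
```

```bash
python3 - <<'E'
from h import *
s=observe();p=s["tool_pos"];print(s["time"],p,s["tool_rot"],np.round(s["qpos"],3),s["opening"])
im=[]
for n in("top","scene"):
    c=read_camera(n);P=cloud(c);hsv=cv2.cvtColor(c["color"],cv2.COLOR_BGR2HSV);np.savez(f"{n}3.npz",**c)
    u,v=np.round(proj(c,p)).astype(int);print(n,u,v);im.append(cv2.resize(c["color"][v-21:v+24,u-30:u+30],(400,300),interpolation=cv2.INTER_CUBIC))
    m=(np.abs(P-p)<.03).all(-1)&(hsv[...,1]>90)&(hsv[...,0]<25)
    q=P[m]
    if len(q): print(n,len(q));[print(np.round(x*1000).astype(int),h) for x,h in list(zip(q,hsv[m]))[::3]]
cv2.imwrite("pics/p3.png",np.hstack(im))
E
```

```text
13.1833 [ 4.29022885e-01 -2.24220482e-04  1.18515877e-01] [ 3.14150320e+00 -1.54463897e-03  3.04185320e+00] [-0.18   0.303  1.927 -0.     0.913 -1.651] 0.014065295636584176
top 246 245
scene 253 115
scene 131
[421   9 144] [ 11 175  99]
[418   0 134] [ 14 182 177]
[421   6 136] [ 13 171 173]
[426  -2 139] [ 14 168 140]
[426   5 138] [ 13 177 127]
[428  -5 139] [ 15 150  95]
[430   2 139] [ 15 168 143]
[428  -5 135] [ 14 154  96]
[431   2 137] [ 15 169 151]
[443  22 145] [ 15  97 145]
[431  -1 135] [ 15 166 154]
[430   6 131] [ 14 160  89]
[431  -3 132] [ 15 165 133]
[432   4 131] [ 15 168 138]
[431  -6 129] [ 15 149  77]
[432   1 128] [ 15 165 151]
[439   7 134] [16 93 52]
[433  -4 127] [ 14 175 125]
[434   3 126] [ 15 168 137]
[437 -23 133] [ 14 121 150]
[435  -2 125] [ 14 163 149]
[434   5 122] [ 14 172 104]
[436 -21 127] [ 14 118 149]
[438  -3 125] [ 15 166 146]
[436   5 122] [ 13 158 108]
[437  -7 121] [ 13 136  71]
[440  -1 124] [ 14 177 144]
[437   7 119] [ 11 130  57]
[440 -10 123] [14 91 95]
[439   2 118] [ 16 183  99]
[438 -10 117] [ 13 149 125]
[442  -4 120] [ 14 160  83]
[443   3 118] [ 11 175  48]
[438 -10 113] [ 13 179 121]
[442  -4 116] [ 11 175  54]
[444   3 116] [ 12 232  44]
[438 -10 109] [ 12 194 112]
[444  -4 115] [  7 162  52]
[445   3 114] [ 11 210  40]
[439 -10 107] [ 13 185 146]
[445  -4 113] [ 13 193  45]
[445   3 111] [  7 184  47]
[443  -9 109] [ 11 180 132]
[448  -3 112] [ 11 196  91]
```

View pics/p3.png

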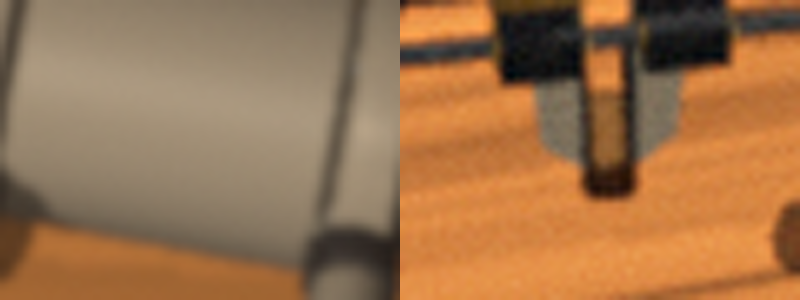

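The view from the far side shows it clearly: the shank runs from (610,100) down to the dark head at (610,180), leaning away from the camera. The depth points give a tilt of 40°. I'll tilt the tool by 40° and lower it.

Emit:
arm_command:
  fingers: [0.8,0.8,0.8,0.8,0.8,0.8,0.8,0.8]
  travel:
    - [0,0,0]
    - [0,0,0]
    - [0,0,0]
    - [0,0,0]
    - [0,0,0]
    - [0,0,0.02]
    - [0,0,0.05]
    - [0,0,0.07]
  dr:
    - [0,7,0]
    - [0,14,0]
    - [0,21,0]
    - [0,28,0]
    - [0,35,0]
    - [0,40,0]
    - [0,40,0]
    - [0,40,0]

```text
time: 13.95
tool_pos: [0.4293, -0.0004, 0.0459]
tool_rot: [-3.14, -0.701, 3.042]
contact_force: [-0.6, 0.1, 0.6]
opening: 0.014
grip_force: 8.0
```

Emit:
arm_command:
  fingers: [0.8,0.8,0.8,0.8,0.8,0.8,0.8,0.8]
  travel:
    - [0,0,0]
    - [0,0,0]
    - [-0.0032,0,0.0038]
    - [-0.0064,0,0.0077]
    - [-0.0096,0,0.0115]
    - [-0.0128,0,0.0154]
    - [-0.0128,0,0.0154]
    - [-0.0128,0,0.0154]
  dr:
    - [0,0,0]
    - [0,0,0]
    - [0,0,0]
    - [0,0,0]
    - [0,0,0]
    - [0,0,0]
    - [0,0,0]
    - [0,0,0]

```text
time: 14.62
tool_pos: [0.4294, -0.0005, 0.0292]
tool_rot: [-3.141, -0.698, 3.044]
contact_force: [-0.1, -0.3, -0.4]
opening: 0.0131
grip_force: 8.0
```

Emit:
arm_command:
  fingers: [0.8,0.8,0.8]
  travel:
    - [-0.0016,0,0.0019]
    - [-0.0032,0,0.0038]
    - [-0.0032,0,0.0038]
  dr:
    - [0,0,0]
    - [0,0,0]
    - [0,0,0]
  squeeze: 4

```text
time: 14.87
tool_pos: [0.4294, -0.0004, 0.0239]
tool_rot: [-3.141, -0.698, 3.044]
contact_force: [-0.5, -0.2, 0.3]
opening: 0.0135
grip_force: 4.0
```

Emit:
arm_command:
  fingers: [0.8,0.8,0.8,0.8]
  travel:
    - [-0.001,0,0.0012]
    - [-0.002,0,0.0023]
    - [-0.002,0,0.0023]
    - [-0.002,0,0.0023]
  dr:
    - [0,0,0]
    - [0,0,0]
    - [0,0,0]
    - [0,0,0]

```text
time: 15.2
tool_pos: [0.4295, -0.0005, 0.0211]
tool_rot: [-3.142, -0.698, 3.044]
contact_force: [-0.4, 0.2, 0.1]
opening: 0.0137
grip_force: 4.0
```

Emit:
arm_command:
  fingers: [0.8,0.8,0.8,0.8]
  travel:
    - [-0.0006,0,0.0008]
    - [-0.0013,0,0.0016]
    - [-0.0013,0,0.0016]
    - [-0.0013,0,0.0016]
  dr:
    - [0,0,0]
    - [0,0,0]
    - [0,0,0]
    - [0,0,0]

```text
time: 15.53
tool_pos: [0.4294, -0.0005, 0.0193]
tool_rot: [-3.141, -0.698, 3.044]
contact_force: [-0.2, 0.1, 2.4]
opening: 0.0138
grip_force: 4.0
```

```bash
python3 - <<'E'
from h import *
s=observe();p=s["tool_pos"];print(p,s["contact_force"])
c=read_camera("scene");P=cloud(c);hsv=cv2.cvtColor(c["color"],cv2.COLOR_BGR2HSV)
u,v=np.round(proj(c,p)).astype(int);cv2.imwrite("pics/p4.png",cv2.resize(c["color"][v-21:v+24,u-30:u+30],(800,600),interpolation=cv2.INTER_CUBIC))
for vv in range(v-6,v+9):
    print(vv,[f"{hsv[vv,k,2]}:{P[vv,k,0]*1000:.0f},{P[vv,k,1]*1000:.0f},{P[vv,k,2]*1000:.0f}" for k in (u-3,u-1,u,u+1,u+3)])
E
```

```text
[ 0.42944619 -0.00048421  0.01932753] [-0.17428667  0.05246161  2.40539348]
135 ['223:634,-45,305', '225:634,-42,304', '222:636,-41,305', '226:636,-39,306', '226:636,-36,305']
136 ['228:635,-46,304', '226:637,-43,305', '227:638,-41,306', '229:637,-39,304', '227:638,-36,305']
137 ['226:637,-46,304', '224:637,-43,303', '226:639,-41,305', '227:639,-40,305', '224:641,-37,305']
138 ['227:639,-47,304', '226:640,-43,305', '229:639,-42,302', '222:641,-40,304', '224:641,-37,304']
139 ['223:641,-47,303', '224:642,-44,303', '224:642,-42,303', '222:642,-40,303', '220:644,-38,304']
140 ['222:642,-47,302', '227:643,-44,303', '219:643,-42,302', '221:643,-41,302', '222:644,-38,302']
141 ['220:645,-48,304', '221:644,-44,302', '221:645,-43,303', '221:645,-41,302', '223:647,-38,304']
142 ['218:646,-48,303', '220:645,-45,301', '219:647,-43,303', '223:647,-42,302', '217:647,-38,301']
143 ['219:648,-48,302', '218:648,-45,302', '217:648,-44,301', '219:648,-42,301', '216:649,-39,301']
144 ['216:649,-49,301', '217:649,-46,301', '218:649,-44,300', '210:650,-42,301', '219:651,-39,300']
145 ['219:651,-49,301', '216:651,-46,300', '214:651,-44,300', '213:651,-43,299', '212:652,-39,300']
146 ['214:652,-49,300', '211:652,-46,299', '210:653,-45,299', '212:653,-43,299', '212:652,-39,296']
147 ['209:653,-50,299', '210:655,-47,300', '210:653,-45,297', '209:654,-43,299', '210:655,-40,298']
148 ['204:653,-50,296', '205:655,-47,298', '207:655,-45,298', '207:655,-43,296', '201:656,-40,297']
149 ['202:655,-50,296', '199:656,-47,296', '199:656,-45,296', '201:658,-44,298', '199:656,-40,294']
```

View pics/p4.png

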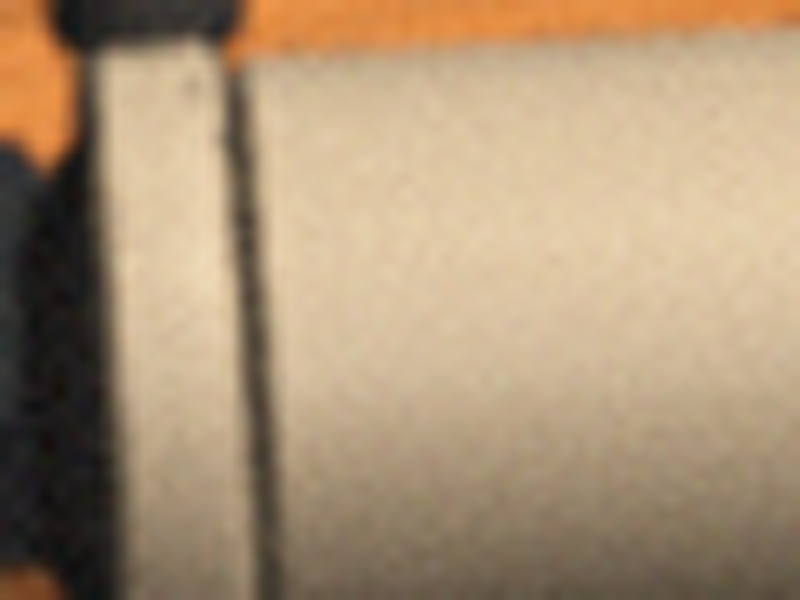

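The force shows the head resting on the bench (2.4 N at TCP height 19 mm); the arm hides the view. I'll press lightly, release, back off along the fingers and straighten the tool.

Emit:
arm_command:
  fingers: [0.8,0.8,0.66,0.6,0.5,0.4,0.4,0.4]
  travel:
    - [-0.0006,0,0.0008]
    - [-0.0006,0,0.0008]
    - [0,0,0]
    - [0,0,0]
    - [0,0,0]
    - [0,0,0]
    - [0,0,0]
    - [0,0,-0.005]
  dr:
    - [0,0,0]
    - [0,0,0]
    - [0,0,0]
    - [0,0,0]
    - [0,0,0]
    - [0,0,0]
    - [0,0,0]
    - [0,0,0]

```text
time: 16.25
tool_pos: [0.432, -0.0006, 0.0226]
tool_rot: [3.142, -0.7, 3.044]
contact_force: [-0.4, -0.8, 0.7]
opening: 0.0272
grip_force: 0.0
```

Emit:
arm_command:
  fingers: [0.4,0.4,0.4,0.4,0.4,0.3,0.3,0.3]
  travel:
    - [0,0,-0.01]
    - [0,0,-0.02]
    - [0,0,-0.04]
    - [0,0,-0.06]
    - [0,0,-0.08]
    - [0,0,-0.11]
    - [0,0,-0.11]
    - [0,0,-0.11]
  dr:
    - [0,0,0]
    - [0,0,0]
    - [0,0,0]
    - [0,0,0]
    - [0,0,0]
    - [0,0,0]
    - [0,0,0]
    - [0,0,0]

```text
time: 16.92
tool_pos: [0.5042, -0.0078, 0.1079]
tool_rot: [-3.141, -0.695, 3.044]
contact_force: [-0.0, 0.4, -0.6]
opening: 0.0322
grip_force: 0.0
```

Emit:
arm_command:
  fingers: [0.2,0.2,0.2,0.2,0.2,0.2,0.2,0.2]
  travel:
    - [0,-0.03,0]
    - [0,-0.07,0]
    - [0,-0.11,0]
    - [0,-0.11,0]
    - [0,-0.11,0]
    - [0,-0.11,0]
    - [0,-0.11,0]
    - [0,-0.11,0]
  dr:
    - [0,-7,0]
    - [0,-14,0]
    - [0,-21,0]
    - [0,-28,0]
    - [0,-35,0]
    - [0,-40,0]
    - [0,-40,0]
    - [0,-40,0]

```text
time: 17.58
tool_pos: [0.4908, -0.1168, 0.1071]
tool_rot: [3.141, -0.003, 3.044]
contact_force: [-0.2, -0.2, -0.3]
opening: 0.0368
grip_force: 0.0
```

```bash
python3 - <<'E'
from h import *
s=observe();p=s["tool_pos"];print(s["time"],p,s["tool_rot"],s["opening"],np.round(s["qpos"],3))
for n in("top","scene"):
    c=read_camera(n);P=cloud(c);hsv=cv2.cvtColor(c["color"],cv2.COLOR_BGR2HSV);np.savez(f"{n}4.npz",**c)
    m=(abs(P[...,0]-.43)<.07)&(abs(P[...,1])<.07)&(P[...,2]>.006)&(P[...,2]<.06)&(P[...,0]<.5)
    for b,_,ce in blobs(m,6):
        q=P[b];print(n,_[4],np.round(ce,1),np.round(np.median(q,0),4),np.round(q.max(0),3),"on plane .036",np.round(ray(c,*ce,.036),4))
        t=b&(hsv[...,2]>110)&(P[...,2]>.029)
        if t.sum(): v,u=np.argwhere(t).mean(0);print("   bright top",t.sum(),np.round(ray(c,u,v,.036),4))
E
```

```text
17.5833 [ 0.49079591 -0.11679063  0.10707832] [ 3.14121767e+00 -3.05657628e-03  3.04366219e+00] 0.036824517339031575 [-3.850e-01  4.400e-01  1.742e+00 -1.000e-03  9.630e-01 -1.858e+00]
top 39 [247.  245.6] [ 4.288e-01 -2.000e-04  3.090e-02] [0.44  0.009 0.039] on plane .036 [ 4.292e-01 -2.000e-04  3.600e-02]
   bright top 20 [ 4.305e-01 -1.000e-04  3.600e-02]
scene 68 [254.  141.4] [ 0.4328 -0.0008  0.0225] [0.438 0.008 0.039] on plane .036 [ 0.4422 -0.0025  0.036 ]
   bright top 24 [ 4.302e-01 -1.000e-04  3.600e-02]
```

The stopper now stands upright on the bench at (0.430, 0.000), with its top at 36 mm. I'll grip it again.

Emit:
arm_command:
  fingers: [0.2,0.2,0.2,0.2,0.2,0.2,0.2,0.2]
  travel:
    - [0.02,0.035,0]
    - [0.045,0.07,0]
    - [0.072,0.11,0]
    - [0.072,0.11,0]
    - [0.072,0.11,0.02]
    - [0.072,0.11,0.04]
    - [0.072,0.11,0.04]
    - [0.072,0.11,0.04]
  dr:
    - [0,0,0]
    - [0,0,0]
    - [0,0,0]
    - [0,0,0]
    - [0,0,0]
    - [0,0,0]
    - [0,0,0]
    - [0,0,0]

```text
time: 18.35
tool_pos: [0.4315, -0.0004, 0.0664]
tool_rot: [-3.142, -0.003, 3.045]
contact_force: [0.4, 0.4, -0.2]
opening: 0.0367
grip_force: 0.0
```

```bash
python3 -c "
from h import *
print(go(.4303,-.0003,.021,174.5),observe()['tool_pos'])"
```

```text
(array([0.0011, 0.    , 0.0454]), array([-0. , -0.2, -0. ])) [ 4.31545688e-01 -4.25062329e-04  6.63891535e-02]
```

Emit:
arm_command:
  fingers: [0.2,0.2,0.2,0.2,0.2,0.2]
  travel:
    - [0.001,0,0.02]
    - [0.001,0,0.035]
    - [0.001,0,0.0445]
    - [0.001,0,0.0445]
    - [0.001,0,0.0445]
    - [0.001,0,0.0445]
  dr:
    - [0,0,0]
    - [0,0,0]
    - [0,0,0]
    - [0,0,0]
    - [0,0,0]
    - [0,0,0]

```text
time: 18.85
tool_pos: [0.4315, -0.0008, 0.0236]
tool_rot: [-3.141, 0.001, 3.044]
contact_force: [-0.8, 0.1, 0.1]
opening: 0.0366
grip_force: 0.0
```

Emit:
arm_command:
  fingers: [0.4,0.5,0.6,0.7,0.8,0.8,0.8,0.8]
  travel:
    - [0,0,0]
    - [0,0,0]
    - [0,0,0]
    - [0,0,0]
    - [0,0,0]
    - [0,0,0]
    - [0,0,0]
    - [0,0,0]
  dr:
    - [0,0,0]
    - [0,0,0]
    - [0,0,0]
    - [0,0,0]
    - [0,0,0]
    - [0,0,0]
    - [0,0,0]
    - [0,0,0]
  squeeze: 15

```text
time: 19.52
tool_pos: [0.4306, -0.0006, 0.0229]
tool_rot: [-3.141, 0.0, 3.044]
contact_force: [-1.0, -0.0, 3.7]
opening: 0.0131
grip_force: 15.0
```

Emit:
arm_command:
  fingers: [0.8,0.8,0.8,0.8,0.8,0.8,0.8,0.8]
  travel:
    - [0,0,-0.02]
    - [0,0,-0.05]
    - [-0.03,-0.006,-0.06]
    - [-0.06,-0.012,-0.06]
    - [-0.09,-0.018,-0.06]
    - [-0.12,-0.023,-0.06]
    - [-0.144,-0.0275,-0.06]
    - [-0.144,-0.0275,-0.06]
  dr:
    - [0,0,0]
    - [0,0,0]
    - [0,0,0]
    - [0,0,0]
    - [0,0,0]
    - [0,0,0]
    - [0,0,0]
    - [0,0,0]

```text
time: 20.18
tool_pos: [0.5751, -0.0434, 0.0825]
tool_rot: [-3.141, 0.004, 3.044]
contact_force: [1.0, -0.7, -0.1]
opening: 0.0133
grip_force: 15.0
```

Emit:
arm_command:
  fingers: [0.8,0.8,0.8]
  travel:
    - [0,0,0]
    - [0,0,0]
    - [0,0,0]
  dr:
    - [0,0,0]
    - [0,0,0]
    - [0,0,0]

```text
time: 20.43
tool_pos: [0.5697, -0.0414, 0.0824]
tool_rot: [3.141, -0.002, 3.045]
contact_force: [-0.4, -0.0, -0.8]
opening: 0.0136
grip_force: 15.0
```

```bash
python3 - <<'E'
from h import *
print(go(.5708,-.0416,.0275,174.5));s=observe();p=s["tool_pos"];print(p,s["opening"])
c=read_camera("scene");P=cloud(c);hsv=cv2.cvtColor(c["color"],cv2.COLOR_BGR2HSV)
m=(abs(P[...,0]-p[0])<.02)&(abs(P[...,1]-p[1])<.012)&(P[...,2]>.05)&(P[...,2]<.105)&(hsv[...,1]>90)&(hsv[...,0]<25)
for x,h in list(zip(P[m],hsv[m])): print(np.round(x*1000).astype(int),h[2],end=";")
for k in (.058,.070,.094): print(proj(c,[p[0],p[1],p[2]+k-.080]))
E
```

```text
(array([-0.0012, -0.0001,  0.0549]), array([ 0. , -0.1, -0.1]))
[ 0.56969834 -0.04142044  0.08235854] 0.013646123132389144
[560 -43  93] 203;[562 -41  95] 194;[563 -39  95] 179;[563 -37  96] 196;[564 -44  94] 174;[565 -42  96] 169;[565 -40  96] 152;[566 -38  95] 165;[566 -35  96] 160;[566 -44  94] 153;[567 -42  95] 163;[567 -40  94] 168;[568 -38  95] 165;[568 -36  94] 150;[573 -35 101] 72;[567 -45  92] 152;[569 -43  93] 168;[570 -41  94] 163;[570 -39  95] 168;[570 -36  93] 149;[572 -34  95] 69;[577 -49 105] 77;[571 -45  93] 137;[571 -43  93] 169;[573 -41  96] 167;[571 -39  92] 156;[573 -37  94] 130;[573 -35  93] 64;[578 -49 101] 65;[571 -46  90] 117;[573 -44  92] 136;[573 -41  91] 135;[572 -39  89] 136;[573 -37  90] 114;[570 -34  85] 51;[577 -49  96] 61;[573 -46  89] 106;[573 -44  89] 123;[574 -42  89] 124;[575 -40  89] 128;[573 -37  87] 105;[568 -34  77] 53;[577 -49  93] 59;[571 -46  82] 110;[574 -44  86] 125;[574 -42  85] 129;[572 -39  82] 123;[572 -37  80] 106;[570 -34  76] 60;[578 -49  90] 72;[570 -46  76] 103;[572 -44  79] 124;[573 -42  79] 130;[574 -40  80] 121;[572 -37  77] 103;[570 -34  72] 53;[578 -49  86] 55;[570 -46  72] 91;[574 -44  78] 119;[574 -42  77] 118;[575 -40  77] 109;[573 -37  74] 90;[573 -35  73] 48;[572 -46  71] 58;[572 -44  70] 89;[573 -42  71] 87;[573 -40  70] 76;[573 -38  70] 57;[575 -36  72] 47;[574 -47  70] 37;[575 -45  71] 63;[576 -43  71] 62;[576 -40  71] 52;[575 -38  69] 38;[575 -36  67] 66;[574 -47  65] 61;[576 -45  68] 40;[576 -43  68] 40;[578 -41  70] 38;[576 -38  65] 48;[249.0689158  181.24520288]
[248.9317726  178.42491496]
[248.64709074 172.57056095]
```

Good: the stopper is upright in the grip, its axis about 3 mm to -x of the TCP, which explains the catch. I'll correct by +3.5 mm in x.

Emit:
arm_command:
  fingers: [0.8,0.8,0.8,0.8,0.8,0.8,0.8]
  travel:
    - [-0.0035,-0.0012,0.01]
    - [-0.0035,-0.0012,0.025]
    - [-0.0035,-0.0012,0.034]
    - [-0.0035,-0.0012,0.037]
    - [-0.0035,-0.0012,0.04]
    - [-0.0035,-0.0012,0.042]
    - [-0.0035,-0.0012,0.042]
  dr:
    - [0,0,0]
    - [0,0,0]
    - [0,0,0]
    - [0,0,0]
    - [0,0,0]
    - [0,0,0]
    - [0,0,0]

```text
time: 21.07
tool_pos: [0.5751, -0.0435, 0.0415]
tool_rot: [-3.141, 0.002, 3.044]
contact_force: [-1.1, -0.1, 7.3]
opening: 0.0136
grip_force: 15.0
```

Emit:
arm_command:
  fingers: [0.8,0.8,0.8,0.8]
  travel:
    - [0,0,-0.01]
    - [0,0,-0.03]
    - [0,0,-0.04]
    - [0,0,-0.04]
  dr:
    - [0,0,0]
    - [0,0,0]
    - [0,0,0]
    - [0,0,0]

```text
time: 21.4
tool_pos: [0.5761, -0.0437, 0.0835]
tool_rot: [-3.141, 0.005, 3.045]
contact_force: [0.3, 0.4, 0.3]
opening: 0.0129
grip_force: 15.0
```

```bash
cat > held.py <<'E'
from h import *
s=observe();p=s["tool_pos"];print(p,s["opening"],s["contact_force"])
c=read_camera("scene");P=cloud(c);hsv=cv2.cvtColor(c["color"],cv2.COLOR_BGR2HSV);np.savez("held.npz",**c)
m=(abs(P[...,0]-p[0])<.025)&(abs(P[...,1]-p[1])<.012)&(P[...,2]>p[2]-.03)&(P[...,2]<p[2]+.025)&(hsv[...,1]>90)&(hsv[...,0]<25)
o={}
for v in np.unique(np.argwhere(m)[:,0]):
    q=P[v][m[v]];k=hsv[v][m[v]][:,2];print(v,np.round(np.median(q,0)*1000,1),"y",np.round(q[:,1].min()*1000),np.round(q[:,1].max()*1000),np.median(k))
E
python3 held.py; python3 - <<'E'
from h import *
c=dict(np.load("held.npz"));c2=c["color"]
u,v=np.round(proj(c,[.565,-.015,.04])).astype(int);cv2.imwrite("pics/p5.png",cv2.resize(c2[v-26:v+34,u-40:u+40],(800,600),interpolation=cv2.INTER_CUBIC));print(u-40,v-26)
E
```

```text
[ 0.57612122 -0.0437176   0.08352628] 0.012869160357641445 [0.32080213 0.41322516 0.29529462]
170 [566.4 -35.4  99.6] y -35.0 -35.0 116.0
171 [567.1 -35.6  96.7] y -36.0 -36.0 129.0
172 [567.9 -42.5  96.4] y -47.0 -38.0 182.0
173 [571.8 -42.2  98.5] y -48.0 -37.0 158.0
174 [573.8 -42.6  97.6] y -48.0 -37.0 158.0
175 [576.7 -43.2  97.4] y -48.0 -38.0 154.5
176 [578.  -42.4  96.2] y -49.0 -37.0 135.0
177 [578.4 -43.   92.8] y -49.0 -37.0 125.0
178 [578.6 -42.8  89.1] y -49.0 -37.0 122.0
179 [579.  -42.9  85. ] y -49.0 -37.0 122.0
180 [579.8 -43.2  82.2] y -49.0 -37.0 122.0
181 [580.4 -43.5  79.4] y -51.0 -36.0 108.0
182 [580.6 -43.5  73.7] y -50.0 -37.0 88.0
183 [582.  -45.   73.7] y -50.0 -39.0 61.0
184 [583.1 -45.3  70.8] y -51.0 -39.0 47.5
185 [584.  -45.6  67.5] y -51.0 -40.0 46.5
186 [584.4 -45.7  64.9] y -49.0 -43.0 73.5
220 156
```

View pics/p5.png

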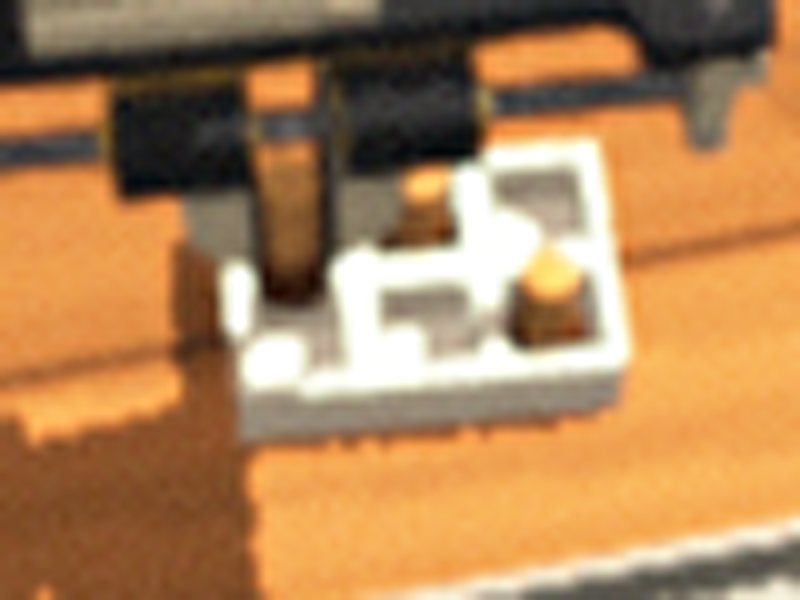

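```bash
python3 - <<'E'
from h import *
c=dict(np.load("held.npz"));P=cloud(c);hsv=cv2.cvtColor(c["color"],cv2.COLOR_BGR2HSV);H,S,V=[hsv[...,i].astype(int) for i in range(3)]
B=lambda x0,x1,y0,y1,z0,z1:(P[...,0]>x0)&(P[...,0]<x1)&(P[...,1]>y0)&(P[...,1]<y1)&(P[...,2]>z0)&(P[...,2]<z1)
for b,s,ce in blobs(B(.5,.62,-.03,.06,.031,.06)&(S>110)&(V>110)&(H<25),8): print("cork",s[4],np.round(ray(c,*ce,.039),4))
# far outer edge (+x) of the rim and left edge: rim points z 17..26
for f in("scene0.npz","held.npz"):
    c=dict(np.load(f));P=cloud(c);hsv=cv2.cvtColor(c["color"],cv2.COLOR_BGR2HSV);S=hsv[...,1];V=hsv[...,2]
    m=(P[...,0]>.5)&(P[...,0]<.62)&(abs(P[...,1]+.01)<.07)&(P[...,2]>.0185)&(P[...,2]<.027)&(S<70)&(V>150)
    w=np.array([ray(c,u,v,.0215)[:2] for v,u in np.argwhere(m)])
    a=np.radians(-5.5);L=(w-[.557,-.009])@np.array([[np.cos(a),-np.sin(a)],[np.sin(a),np.cos(a)]])
    print(f,len(L),"local x/y extremes",np.round(np.percentile(L,[0,2,98,100],axis=0)*1000,1).tolist())
    hx=np.histogram(L[:,0],np.arange(-.04,.042,.002));print([int(k) for k in hx[0]])
    hy=np.histogram(L[:,1],np.arange(-.056,.058,.002));print([int(k) for k in hy[0]])
E
```

```text
cork 18 [ 0.5455 -0.0053  0.039 ]
cork 21 [0.5769 0.0168 0.039 ]
scene0.npz 380 local x/y extremes [[-32.8, -46.1], [-32.1, -45.2], [30.5, 44.9], [31.7, 45.8]]
[0, 0, 0, 10, 19, 22, 12, 6, 4, 6, 6, 7, 6, 6, 6, 7, 5, 16, 28, 25, 24, 20, 6, 5, 7, 7, 6, 5, 7, 6, 5, 7, 13, 28, 30, 13, 0, 0, 0, 0]
[0, 0, 0, 0, 2, 18, 14, 7, 7, 5, 5, 4, 7, 6, 5, 7, 4, 4, 10, 19, 18, 18, 6, 5, 7, 5, 3, 5, 4, 5, 4, 5, 4, 9, 18, 19, 19, 8, 4, 6, 8, 5, 6, 5, 3, 6, 7, 6, 4, 18, 16, 0, 0, 0, 0, 0]
held.npz 274 local x/y extremes [[-32.1, -46.3], [-30.9, -45.0], [30.1, 45.2], [32.0, 46.2]]
[0, 0, 0, 1, 8, 9, 4, 3, 5, 3, 1, 4, 3, 3, 3, 5, 4, 14, 22, 15, 19, 11, 7, 5, 7, 7, 5, 7, 7, 5, 5, 6, 17, 29, 24, 5, 1, 0, 0, 0]
[0, 0, 0, 0, 2, 9, 8, 4, 2, 0, 1, 2, 1, 2, 2, 1, 1, 4, 8, 11, 12, 9, 3, 4, 5, 2, 4, 6, 4, 4, 3, 5, 4, 9, 17, 17, 15, 8, 4, 5, 5, 3, 5, 4, 3, 4, 4, 8, 6, 16, 17, 1, 0, 0, 0, 0]
```

Emit:
arm_command:
  fingers: [0.8,0.8,0.8,0.8,0.8,0.8]
  travel:
    - [0.0053,0.003,0]
    - [0.0053,0.003,0]
    - [0.0053,0.003,0]
    - [0.0053,0.003,0]
    - [0.0053,0.003,0]
    - [0.0053,0.003,0]
  dr:
    - [0,0,0]
    - [0,0,0]
    - [0,0,0]
    - [0,0,0]
    - [0,0,0]
    - [0,0,0]

```text
time: 21.95
tool_pos: [0.5694, -0.0399, 0.0804]
tool_rot: [-3.142, -0.0, 3.044]
contact_force: [-0.8, 1.1, 0.9]
opening: 0.013
grip_force: 15.0
```

```bash
python3 held.py
```

```text
[ 0.56939481 -0.03994658  0.08038939] 0.012985457419759398 [-0.7943786   1.11875858  0.89906233]
170 [561.9 -37.9  93.8] y -41.0 -35.0 171.5
171 [564.6 -38.5  94.2] y -44.0 -33.0 155.5
172 [567.7 -39.1  95. ] y -44.0 -34.0 156.5
173 [569.8 -38.4  93.5] y -45.0 -33.0 149.0
174 [571.2 -38.9  92.3] y -45.0 -33.0 132.0
175 [571.6 -39.   88.5] y -45.0 -33.0 120.0
176 [571.7 -39.1  85. ] y -45.0 -34.0 116.0
177 [573.9 -39.6  84.1] y -47.0 -34.0 120.0
178 [573.7 -39.7  80.2] y -47.0 -33.0 125.0
179 [573.1 -39.6  74.6] y -47.0 -33.0 107.0
180 [573.5 -40.9  71.7] y -46.0 -35.0 79.0
181 [574.7 -41.4  69.2] y -47.0 -36.0 54.5
182 [575.9 -40.7  67.1] y -45.0 -36.0 46.0
183 [577.4 -39.6  64. ] y -43.0 -36.0 56.5
184 [577.6 -40.9  60.8] y -41.0 -41.0 91.0
```

Emit:
arm_command:
  fingers: [0.8,0.8,0.8,0.8,0.8,0.8,0.8,0.8]
  travel:
    - [-0.0025,0,0]
    - [-0.0025,0,0.01]
    - [-0.0025,0,0.02]
    - [-0.0025,0,0.028]
    - [-0.0025,0,0.032]
    - [-0.0025,0,0.032]
    - [-0.0025,0,0.032]
    - [-0.0025,0,0.032]
  dr:
    - [0,5,0]
    - [0,5,0]
    - [0,5,0]
    - [0,5,0]
    - [0,5,0]
    - [0,5,0]
    - [0,5,0]
    - [0,5,0]

```text
time: 22.67
tool_pos: [0.5721, -0.0402, 0.049]
tool_rot: [-3.141, -0.086, 3.044]
contact_force: [0.0, -0.1, 0.1]
opening: 0.0135
grip_force: 15.0
```

```bash
python3 held.py
```

```text
[ 0.57208697 -0.04017181  0.04903745] 0.013470901226886885 [ 0.00801744 -0.09238712  0.08784874]
181 [572.1 -37.5  63.4] y -42.0 -33.0 102.0
182 [573.5 -39.   61.6] y -44.0 -33.0 137.5
183 [575.7 -38.2  61. ] y -44.0 -33.0 124.0
184 [575.4 -39.4  56.4] y -45.0 -33.0 121.0
185 [575.1 -39.6  51.6] y -45.0 -33.0 117.5
186 [575.5 -39.6  48.5] y -49.0 -33.0 104.5
187 [575.3 -40.   43.5] y -45.0 -33.0 109.5
188 [575.7 -39.9  39.3] y -45.0 -34.0 80.0
189 [577.2 -40.4  38.8] y -46.0 -34.0 54.0
190 [578.6 -40.6  35.2] y -46.0 -34.0 43.5
191 [579.2 -39.6  31.6] y -40.0 -40.0 72.0
```

Emit:
arm_command:
  fingers: [0.8,0.8,0.8,0.8,0.8]
  travel:
    - [-0.0003,-0.001,0.003]
    - [-0.0005,-0.001,0.006]
    - [-0.0007,-0.001,0.008]
    - [-0.0009,-0.001,0.01]
    - [-0.0009,-0.001,0.01]
  dr:
    - [0,0,0]
    - [0,0,0]
    - [0,0,0]
    - [0,0,0]
    - [0,0,0]

```text
time: 23.13
tool_pos: [0.5722, -0.0414, 0.0396]
tool_rot: [-3.141, -0.086, 3.044]
contact_force: [-2.0, -0.5, 8.4]
opening: 0.0131
grip_force: 15.0
```

```bash
python3 held.py; python3 - <<'E'
from h import *
c=dict(np.load("held.npz"));P=cloud(c)
u,v=np.round(proj(c,[.565,-.03,.03])).astype(int);I=c["color"][v-18:v+18,u-24:u+24];cv2.imwrite("pics/p6.png",cv2.resize(I,(800,600),interpolation=cv2.INTER_CUBIC));print(u-24,v-18)
for n,l in(("ctr",[.5688,-.0408]),):
  for d in([12,12],[12,-12],[-12,12],[-12,-12]):
    a=np.radians(-5.5);w=[l[0]+(d[0]*np.cos(a)-d[1]*np.sin(a))/1000,l[1]+(d[0]*np.sin(a)+d[1]*np.cos(a))/1000]
    q=proj(c,[*w,.0215]);print(d,np.round((q-[u-24,v-18])*16.67).astype(int))
E
```

```text
[ 0.57222411 -0.04135709  0.03958363] 0.013128496872174362 [-1.99298568 -0.47712029  8.44329738]
184 [574.3 -40.4  54.6] y -45.0 -36.0 121.0
185 [573.6 -39.2  49.8] y -45.0 -35.0 129.0
186 [574.2 -40.6  47. ] y -49.0 -35.0 124.0
187 [574.8 -40.7  43.3] y -49.0 -35.0 121.0
188 [577.3 -41.3  41.9] y -49.0 -35.0 128.0
189 [576.7 -41.4  36.4] y -49.0 -35.0 113.0
190 [577.  -41.2  31.4] y -49.0 -34.0 76.0
191 [577.9 -41.9  31.1] y -49.0 -35.0 58.0
192 [580.6 -41.1  29.3] y -47.0 -35.0 48.0
193 [580.2 -42.4  24.6] y -47.0 -38.0 68.0
194 [580.2 -42.5  20.4] y -42.0 -42.0 111.0
230 167
[12, 12] [422 439]
[12, -12] [253 458]
[-12, 12] [402 295]
[-12, -12] [235 313]
```

View pics/p6.png

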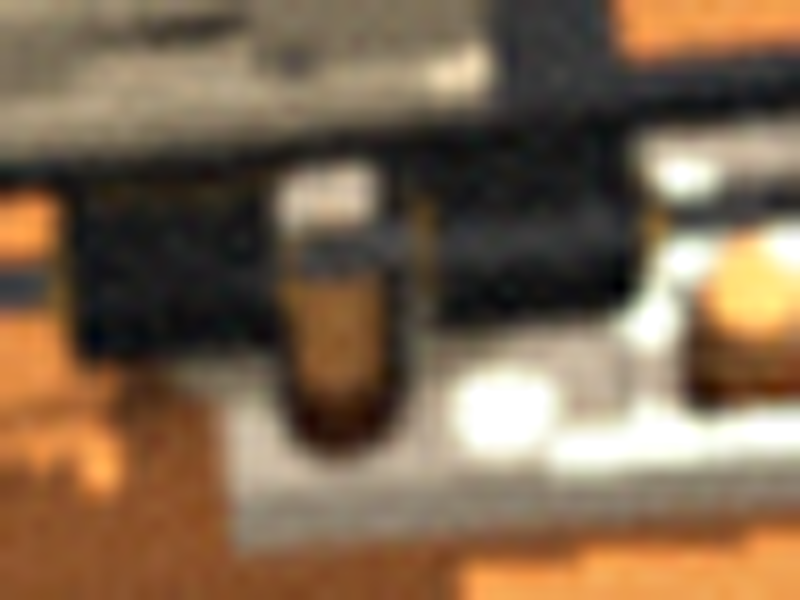

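```bash
python3 - <<'E'
from h import *
a=np.radians(-5.5);R2=np.array([[np.cos(a),-np.sin(a)],[np.sin(a),np.cos(a)]])
for f in("top0.npz","scene0.npz"):
    c=dict(np.load(f));P=cloud(c);L=(P[...,:2]-[.5575,-.009])@R2
    for i in(-1,1):
        for j in(-1,0,1):
            m=(abs(L[...,0]-i*.01525)<.009)&(abs(L[...,1]-j*.0305)<.009)
            z=P[...,2][m]*1000;print(f,i,j,m.sum(),np.round(np.percentile(z,[0,10,25,50,75,90,100]),1) if m.sum() else "")
E
```

```text
top0.npz -1 -1 39 [-0.5 -0.1  2.4  3.4  4.6  5.6  8.3]
top0.npz -1 0 46 [-1.6  3.7 12.4 22.8 37.5 40.1 42.1]
top0.npz -1 1 42 [-2.  -0.2  1.6  2.8  4.8  5.7  7.9]
top0.npz 1 -1 37 [0.1 0.9 1.8 3.3 4.6 6.  7.2]
top0.npz 1 0 40 [-3.3 -0.4  1.3  3.4  4.9  5.9  8.5]
top0.npz 1 1 39 [-1.1  0.9  1.6  2.9  4.1  5.2  8.4]
scene0.npz -1 -1 18 [0.4 1.2 1.7 2.7 3.1 4.9 6.5]
scene0.npz -1 0 66 [ 3.4 14.4 18.3 29.9 38.4 39.4 40.7]
scene0.npz -1 1 18 [ 1.   1.4  1.9  2.8  4.   5.6 19.2]
scene0.npz 1 -1 21 [1.2 2.  2.1 3.1 4.  5.1 5.7]
scene0.npz 1 0 21 [-1.3  1.1  1.4  2.5  3.1  4.6  5.1]
scene0.npz 1 1 21 [-0.2  1.4  1.7  2.5  3.2  4.1  4.5]
```

The pocket is empty, and in the view the head at (345,440) sits about 1–2 mm towards +y. The first insertion was also pushed towards -y. I'll lift, shift 2 mm to -y and try again gently.

Emit:
arm_command:
  fingers: [0.8,0.8,0.8,0.8,0.8,0.8,0.8,0.8]
  travel:
    - [0.0005,0,-0.006]
    - [0.001,-0.0022,-0.01]
    - [0.001,-0.0022,-0.01]
    - [0.001,-0.0022,-0.01]
    - [0.001,-0.0022,-0.007]
    - [0.0005,-0.0022,-0.004]
    - [0.0002,-0.0022,-0.001]
    - [0.0002,-0.0022,-0.001]
  dr:
    - [0,0,0]
    - [0,0,0]
    - [0,0,0]
    - [0,0,0]
    - [0,0,0]
    - [0,0,0]
    - [0,0,0]
    - [0,0,0]

```text
time: 23.85
tool_pos: [0.5711, -0.0433, 0.0394]
tool_rot: [-3.141, -0.089, 3.045]
contact_force: [-2.1, -0.1, 5.6]
opening: 0.0133
grip_force: 15.0
```

Emit:
arm_command:
  fingers: [0.8,0.8,0.8,0.8,0.8,0.8,0.8,0.8]
  travel:
    - [0.0005,0,-0.006]
    - [0.003,0,-0.009]
    - [0.003,0,-0.009]
    - [0.003,0,-0.009]
    - [0.0025,0,-0.006]
    - [0.002,0,-0.003]
    - [0.002,0,0]
    - [0.002,0,0]
  dr:
    - [0,0,0]
    - [0,0,0]
    - [0,0,0]
    - [0,0,0]
    - [0,0,0]
    - [0,0,0]
    - [0,0,0]
    - [0,0,0]

```text
time: 24.52
tool_pos: [0.5692, -0.0431, 0.0392]
tool_rot: [-3.142, -0.088, 3.044]
contact_force: [0.2, -0.9, 1.1]
opening: 0.0131
grip_force: 15.0
```

```bash
python3 held.py
```

```text
[ 0.5692228  -0.04310214  0.03919824] 0.013062273694858717 [ 0.18868545 -0.9029757   1.07782467]
183 [569.6 -41.9  53.6] y -46.0 -37.0 114.0
184 [571. -41.  51.] y -47.0 -37.0 127.5
185 [570.6 -42.3  46.4] y -50.0 -37.0 131.0
186 [572.  -42.5  43.8] y -51.0 -37.0 130.0
187 [572.3 -43.   39.7] y -51.0 -37.0 121.0
188 [573.7 -43.1  37.9] y -51.0 -37.0 116.0
189 [573.9 -43.2  33.1] y -51.0 -36.0 72.0
190 [576.1 -43.7  32.4] y -50.0 -36.0 57.0
191 [577.4 -44.   30.1] y -49.0 -39.0 48.0
192 [577.  -44.3  25.8] y -49.0 -39.0 54.0
193 [580.3 -44.7  26.1] y -45.0 -45.0 104.0
```

The resistance is gone. I'll carry on down.

Emit:
arm_command:
  fingers: [0.8,0.8,0.8,0.8,0.8]
  travel:
    - [-0.0002,0,0.002]
    - [-0.0004,0,0.004]
    - [-0.0006,0,0.006]
    - [-0.0007,0,0.008]
    - [-0.0007,0,0.008]
  dr:
    - [0,0,0]
    - [0,0,0]
    - [0,0,0]
    - [0,0,0]
    - [0,0,0]

```text
time: 24.98
tool_pos: [0.5696, -0.0432, 0.0322]
tool_rot: [-3.141, -0.087, 3.044]
contact_force: [-1.5, 0.4, 6.0]
opening: 0.0134
grip_force: 15.0
```

Emit:
arm_command:
  fingers: [0.8,0.8,0.8,0.8]
  travel:
    - [0.001,0,0]
    - [0.001,0,0.001]
    - [0.0008,0,0.003]
    - [0.0008,0,0.003]
  dr:
    - [0,0,0]
    - [0,0,0]
    - [0,0,0]
    - [0,0,0]

```text
time: 25.32
tool_pos: [0.5688, -0.0432, 0.0294]
tool_rot: [-3.141, -0.086, 3.044]
contact_force: [-0.2, -0.5, 6.3]
opening: 0.0134
grip_force: 16.3
```

```bash
python3 held.py
```

```text
[ 0.56880826 -0.04319537  0.02943748] 0.013434316984115253 [-0.24904874 -0.45176472  6.3469123 ]
179 [554.  -39.8  45.3] y -43.0 -36.0 214.0
180 [557.  -40.5  45.6] y -46.0 -35.0 161.5
181 [561.  -44.8  48.9] y -47.0 -43.0 102.0
185 [567.6 -42.   39.8] y -46.0 -37.0 112.0
186 [568.5 -40.9  37.6] y -46.0 -37.0 146.5
187 [570.9 -42.5  36.9] y -51.0 -37.0 143.0
188 [573.1 -42.6  36.1] y -51.0 -37.0 149.0
189 [573.4 -43.1  32.5] y -51.0 -37.0 132.0
190 [574.8 -43.5  29.9] y -51.0 -37.0 92.0
191 [577.5 -44.   29.5] y -51.0 -37.0 58.0
192 [578.6 -44.3  27.3] y -51.0 -37.0 56.0
193 [580.5 -44.8  25. ] y -51.0 -38.0 54.0
194 [581.2 -45.   23.4] y -49.0 -41.0 75.0
199 [ 5.836e+02 -3.880e+01  2.000e-01] y -48.0 -32.0 133.0
200 [ 5.853e+02 -4.280e+01  5.000e-01] y -53.0 -32.0 133.5
201 [587.8 -47.    1.1] y -54.0 -38.0 133.0
202 [590.2 -47.5   1.1] y -54.0 -33.0 128.0
203 [ 5.919e+02 -4.910e+01 -2.000e-01] y -55.0 -43.0 128.0
```

The stopper has tipped again, this time on the +x rim. I'll lift it out, re-seat it upright on the bench, and then centre both stopper and tray mechanically with the fingers.

Emit:
arm_command:
  fingers: [0.8,0.8,0.8,0.8,0.8,0.8,0.8,0.8]
  travel:
    - [0.002,0,-0.02]
    - [0.004,0,-0.05]
    - [0.03,0.006,-0.07]
    - [0.06,0.012,-0.07]
    - [0.09,0.018,-0.07]
    - [0.12,0.024,-0.07]
    - [0.142,0.029,-0.07]
    - [0.142,0.029,-0.07]
  dr:
    - [0,0,0]
    - [0,0,0]
    - [0,0,0]
    - [0,0,0]
    - [0,0,0]
    - [0,0,0]
    - [0,0,0]
    - [0,0,0]

```text
time: 26.03
tool_pos: [0.4323, 0.0004, 0.1111]
tool_rot: [3.141, -0.091, 3.045]
contact_force: [0.2, 0.0, -0.4]
opening: 0.0133
grip_force: 15.3
```

Emit:
arm_command:
  fingers: [0.8,0.8,0.8]
  travel:
    - [0,0,0]
    - [0,0,0]
    - [0,0,0]
  dr:
    - [0,0,0]
    - [0,0,0]
    - [0,0,0]

```text
time: 26.28
tool_pos: [0.4378, -0.0014, 0.111]
tool_rot: [-3.141, -0.086, 3.044]
contact_force: [-0.0, -0.7, -0.6]
opening: 0.0134
grip_force: 15.3
```

```bash
python3 held.py;python3 m2.py|grep -E "tray|top|scene|wrench"
```

```text
[ 0.43781595 -0.00142523  0.11096631] 0.013386253339973255 [-0.03842403 -0.68260344 -0.56380036]
111 [426.1   2.4 127.9] y -2.0 7.0 142.0
112 [432.3   1.  131.4] y -4.0 6.0 138.0
113 [431.8   1.2 128.7] y -4.0 6.0 140.0
114 [433.5   0.7 126.6] y -4.0 6.0 138.0
115 [435.2   1.6 124.8] y -4.0 6.0 136.5
116 [436.3   1.2 123.1] y -4.0 5.0 140.0
117 [ 4.377e+02 -1.000e-01  1.206e+02] y -9.0 6.0 130.0
118 [439.7  -0.7 119.8] y -9.0 5.0 129.0
119 [440.8  -0.9 117. ] y -9.0 6.0 129.0
120 [441.7  -1.2 114.6] y -9.0 6.0 128.0
121 [443.2  -1.5 113.5] y -9.0 6.0 128.0
122 [444.6   0.5 110.9] y -6.0 9.0 90.0
123 [446.6   1.2 109.8] y -7.0 9.0 57.5
124 [446.9  -2.7 107.5] y -12.0 7.0 56.0
125 [448.9  -2.1 106.3] y -10.0 7.0 49.0
126 [449.9  -3.1 103.9] y -10.0 4.0 66.0
127 [450.8  -3.4 100.8] y -5.0 -1.0 135.0
top
  wrench 303 [ 0.5604 -0.2327] [0.0361 0.1381] 26.5 pca [ 0.5628 -0.2387] 116.6
scene
 cork tray 27 [ 0.5431 -0.0065] [ 0.543 -0.006  0.039]
 cork tray 21 [0.5773 0.0166] [0.577 0.017 0.038]
  tray 406 [ 0.5573 -0.0092] [0.0919 0.066 ] 82.9
  wrench 501 [ 0.5567 -0.2305] [0.0391 0.1492] 27.7 pca [ 0.5606 -0.2366] -63.1
```

Emit:
arm_command:
  fingers: [0.8,0.8,0.8,0.8,0.8,0.8,0.8,0.8]
  travel:
    - [0,0,0]
    - [0,0,0]
    - [0,0,0]
    - [0,0,0]
    - [0,0,0]
    - [-0.0026,0,0.03]
    - [-0.0052,0,0.06]
    - [-0.0052,0,0.06]
  dr:
    - [0,7,0]
    - [0,14,0]
    - [0,21,0]
    - [0,28,0]
    - [0,35,0]
    - [0,37,0]
    - [0,37,0]
    - [0,37,0]

```text
time: 27.1
tool_pos: [0.4344, -0.0009, 0.0456]
tool_rot: [3.141, -0.742, 3.045]
contact_force: [-0.7, -0.3, 0.0]
opening: 0.013
grip_force: 15.3
```

Emit:
arm_command:
  fingers: [0.8,0.8,0.8,0.8,0.8,0.8,0.8]
  travel:
    - [0,0,0]
    - [-0.006,0,0.007]
    - [-0.012,0,0.014]
    - [-0.018,0,0.0203]
    - [-0.0195,0,0.0217]
    - [-0.0195,0,0.0217]
    - [-0.0195,0,0.0217]
  dr:
    - [0,0,0]
    - [0,0,0]
    - [0,0,0]
    - [0,0,0]
    - [0,0,0]
    - [0,0,0]
    - [0,0,0]

```text
time: 27.68
tool_pos: [0.4366, -0.0011, 0.0219]
tool_rot: [-3.141, -0.733, 3.044]
contact_force: [0.6, 0.9, -0.4]
opening: 0.0132
grip_force: 15.3
```

Emit:
arm_command:
  fingers: [0.8,0.8,0.8,0.8]
  travel:
    - [-0.0013,0,0.0015]
    - [-0.002,0,0.0022]
    - [-0.002,0,0.0022]
    - [-0.002,0,0.0022]
  dr:
    - [0,0,0]
    - [0,0,0]
    - [0,0,0]
    - [0,0,0]
  squeeze: 4

```text
time: 28.02
tool_pos: [0.4366, -0.0011, 0.0187]
tool_rot: [-3.141, -0.733, 3.044]
contact_force: [-0.3, 0.1, -0.7]
opening: 0.0136
grip_force: 4.1
```

Emit:
arm_command:
  fingers: [0.8,0.8,0.8,0.8]
  travel:
    - [-0.001,0,0.0011]
    - [-0.0017,0,0.0019]
    - [-0.0017,0,0.0019]
    - [-0.0017,0,0.0019]
  dr:
    - [0,0,0]
    - [0,0,0]
    - [0,0,0]
    - [0,0,0]

```text
time: 28.35
tool_pos: [0.4365, -0.0011, 0.0161]
tool_rot: [-3.141, -0.733, 3.044]
contact_force: [-0.8, 0.1, 1.9]
opening: 0.014
grip_force: 4.2
```

Emit:
arm_command:
  fingers: [0.8,0.8,0.8]
  travel:
    - [-0.0007,0,0.0008]
    - [-0.001,0,0.0012]
    - [-0.001,0,0.0012]
  dr:
    - [0,0,0]
    - [0,0,0]
    - [0,0,0]

```text
time: 28.6
tool_pos: [0.4361, -0.001, 0.0152]
tool_rot: [-3.141, -0.734, 3.044]
contact_force: [0.4, 0.5, 5.6]
opening: 0.0135
grip_force: 4.9
```

Emit:
arm_command:
  fingers: [0.8,0.66,0.6,0.5,0.4,0.4,0.4,0.4]
  travel:
    - [0,0,0]
    - [0,0,0]
    - [0,0,0]
    - [0,0,0]
    - [0,0,0]
    - [0,0,0]
    - [0,0,-0.005]
    - [0,0,-0.015]
  dr:
    - [0,0,0]
    - [0,0,0]
    - [0,0,0]
    - [0,0,0]
    - [0,0,0]
    - [0,0,0]
    - [0,0,0]
    - [0,0,0]

```text
time: 29.27
tool_pos: [0.4458, -0.0019, 0.0255]
tool_rot: [3.141, -0.735, 3.045]
contact_force: [0.0, -0.1, -0.1]
opening: 0.0276
grip_force: 0.0
```

Emit:
arm_command:
  fingers: [0.4,0.4,0.4,0.3,0.2,0.2,0.2,0.2]
  travel:
    - [0,0,-0.02]
    - [0,0,-0.05]
    - [0,0,-0.09]
    - [0,0,-0.09]
    - [0,0,-0.09]
    - [0,0,-0.09]
    - [0,0,-0.09]
    - [0,0,-0.09]
  dr:
    - [0,0,0]
    - [0,0,0]
    - [0,0,0]
    - [0,-7,0]
    - [0,-14,0]
    - [0,-21,0]
    - [0,-28,0]
    - [0,-35,0]

```text
time: 29.93
tool_pos: [0.5073, -0.008, 0.0937]
tool_rot: [-3.141, -0.114, 3.044]
contact_force: [0.1, -0.0, 0.4]
opening: 0.0365
grip_force: 0.0
```

Emit:
arm_command:
  fingers: [0,0,0,0,0,0,0,0]
  travel:
    - [0,0,0]
    - [0,-0.03,0]
    - [0,-0.06,0]
    - [0,-0.09,0]
    - [0,-0.09,0]
    - [0,-0.09,0]
    - [0,-0.09,0]
    - [0,-0.09,0]
  dr:
    - [0,-7,0]
    - [0,-7,0]
    - [0,-7,0]
    - [0,-7,0]
    - [0,-7,0]
    - [0,-7,0]
    - [0,-7,0]
    - [0,-7,0]

```text
time: 30.6
tool_pos: [0.4977, -0.0965, 0.0926]
tool_rot: [3.141, -0.0, 3.045]
contact_force: [0.0, -0.3, 0.5]
opening: 0.0461
grip_force: 0.0
```

Emit:
arm_command:
  fingers: [0,0,0,0,0,0,0,0]
  travel:
    - [0,0,0]
    - [0,0,0]
    - [0,0,0]
    - [0,0,0]
    - [0,0,0]
    - [0,0,0]
    - [0,0,0]
    - [0,0,0]
  dr:
    - [0,0,7]
    - [0,0,14]
    - [0,0,21]
    - [0,0,28]
    - [0,0,35]
    - [0,0,42]
    - [0,0,49]
    - [0,0,56]

```text
time: 31.27
tool_pos: [0.4978, -0.0961, 0.0925]
tool_rot: [-3.141, -0.0, 2.063]
contact_force: [0.0, -0.1, 0.1]
opening: 0.046
grip_force: 0.0
```

Emit:
arm_command:
  fingers: [0.2,0.2,0.2,0.2,0.2,0.2,0.2]
  travel:
    - [0,0,0]
    - [0,0,0]
    - [0,0,0]
    - [0,0,0]
    - [0,0,0]
    - [0,0,0]
    - [0,0,0]
  dr:
    - [0,0,7]
    - [0,0,14]
    - [0,0,21]
    - [0,0,28]
    - [0,0,34]
    - [0,0,34]
    - [0,0,34]

```text
time: 31.85
tool_pos: [0.4978, -0.0965, 0.0925]
tool_rot: [-3.141, -0.0, 1.478]
contact_force: [0.4, 0.2, 0.6]
opening: 0.0365
grip_force: 0.0
```

```bash
python3 - <<'E'
from h import *
s=observe();p=s["tool_pos"];print(s["time"],p,s["tool_rot"],s["opening"],np.round(s["qpos"],3))
X=[]
for n in("top","scene"):
    c=read_camera(n);P=cloud(c);hsv=cv2.cvtColor(c["color"],cv2.COLOR_BGR2HSV)
    m=(abs(P[...,0]-.43)<.06)&(abs(P[...,1])<.06)&(P[...,2]>.006)&(P[...,2]<.06)&(P[...,0]<.49)
    for b,_,ce in blobs(m,6):
        q=P[b];print(n,_[4],np.round(ce,1),np.round(np.median(q,0),4),np.round(q.max(0),3))
        t=b&(hsv[...,2]>110)&(P[...,2]>.029)
        if t.sum(): v,u=np.argwhere(t).mean(0);X.append(ray(c,u,v,.036));print("   bright top",t.sum(),np.round(X[-1],4))
x=np.mean(X,0);print(go(x[0],x[1],.10,84.5))
E
```

```text
31.85 [ 0.49776692 -0.09651605  0.09252156] [-3.14141532e+00 -9.48933978e-06  1.47831639e+00] 0.03648980743975293 [-0.343  0.463  1.753 -0.     0.926 -0.25 ]
scene 70 [254.3 143. ] [ 0.4375 -0.0014  0.0214] [0.444 0.01  0.038]
   bright top 25 [ 0.4356 -0.0008  0.036 ]
(array([ 0.0899, -0.0708, -0.0075]), array([-0. ,  0. ,  0.2]))
```

Emit:
arm_command:
  fingers: [0.2,0.2,0.2,0.2,0.2,0.2,0.2]
  travel:
    - [0.03,-0.024,0]
    - [0.06,-0.047,0]
    - [0.09,-0.071,0]
    - [0.09,-0.071,0]
    - [0.09,-0.071,0.01]
    - [0.09,-0.071,0.02]
    - [0.09,-0.071,0.02]
  dr:
    - [0,0,0]
    - [0,0,0]
    - [0,0,0]
    - [0,0,0]
    - [0,0,0]
    - [0,0,0]
    - [0,0,0]

```text
time: 32.53
tool_pos: [0.435, -0.0006, 0.0715]
tool_rot: [-3.14, -0.0, 1.476]
contact_force: [-0.7, -0.6, 0.0]
opening: 0.0362
grip_force: 0.0
```

Emit:
arm_command:
  fingers: [0.2,0.2,0.2,0.2,0.2,0.2]
  travel:
    - [0,0,0.015]
    - [0,0,0.03]
    - [0,0,0.044]
    - [0,0,0.05]
    - [0,0,0.05]
    - [0,0,0.05]
  dr:
    - [0,0,0]
    - [0,0,0]
    - [0,0,0]
    - [0,0,0]
    - [0,0,0]
    - [0,0,0]

```text
time: 33.03
tool_pos: [0.436, -0.0011, 0.0228]
tool_rot: [-3.141, 0.0, 1.474]
contact_force: [0.0, -0.0, 0.0]
opening: 0.0365
grip_force: 0.0
```

Emit:
arm_command:
  fingers: [0.3,0.4,0.5,0.6,0.7,0.8,0.8,0.8]
  travel:
    - [0,0,0]
    - [0,0,0]
    - [0,0,0]
    - [0,0,0]
    - [0,0,0]
    - [0,0,0]
    - [0,0,0]
    - [0,0,0]
  dr:
    - [0,0,0]
    - [0,0,0]
    - [0,0,0]
    - [0,0,0]
    - [0,0,0]
    - [0,0,0]
    - [0,0,0]
    - [0,0,0]
  squeeze: 5

```text
time: 33.7
tool_pos: [0.4358, -0.001, 0.0227]
tool_rot: [3.141, 0.0, 1.474]
contact_force: [-0.3, 0.2, 2.6]
opening: 0.0136
grip_force: 5.0
```

Centred in x. Next: open, turn 90° in place and grip firmly.

Emit:
arm_command:
  fingers: [0.66,0.55,0.4,0.2,0.2,0.2,0.2,0.2]
  travel:
    - [0,0,0]
    - [0,0,0]
    - [0,0,0]
    - [0,0,0]
    - [0,0,0]
    - [0,0,0]
    - [0,0,0]
    - [0,0,0]
  dr:
    - [0,0,0]
    - [0,0,0]
    - [0,0,0]
    - [0,0,0]
    - [0,0,7]
    - [0,0,14]
    - [0,0,21]
    - [0,0,28]

```text
time: 34.37
tool_pos: [0.4357, -0.001, 0.0225]
tool_rot: [-3.142, 0.0, 0.979]
contact_force: [-0.6, -0.5, -0.4]
opening: 0.0366
grip_force: 0.0
```

Emit:
arm_command:
  fingers: [0.2,0.2,0.2,0.2,0.2,0.2,0.2,0.2]
  travel:
    - [0,0,0]
    - [0,0,0]
    - [0,0,0]
    - [0,0,0]
    - [0,0,0]
    - [0,0,0]
    - [0,0,0]
    - [0,0,0]
  dr:
    - [0,0,7]
    - [0,0,14]
    - [0,0,21]
    - [0,0,28]
    - [0,0,35]
    - [0,0,42]
    - [0,0,49]
    - [0,0,56]

```text
time: 35.03
tool_pos: [0.4357, -0.001, 0.0225]
tool_rot: [3.142, 0.0, 0.001]
contact_force: [0.3, -0.2, -0.0]
opening: 0.0369
grip_force: 0.0
```

Emit:
arm_command:
  fingers: [0.2,0.2,0.3,0.5,0.7,0.8,0.8,0.8]
  travel:
    - [0,0,0]
    - [0,0,0]
    - [0,0,0]
    - [0,0,0]
    - [0,0,0]
    - [0,0,0]
    - [0,0,0]
    - [0,0,0]
  dr:
    - [0,0,6]
    - [0,0,6]
    - [0,0,6]
    - [0,0,6]
    - [0,0,6]
    - [0,0,6]
    - [0,0,6]
    - [0,0,6]
  squeeze: 40

```text
time: 35.7
tool_pos: [0.4357, -0.001, 0.0225]
tool_rot: [3.142, -0.0, -0.097]
contact_force: [-0.3, -0.8, -0.8]
opening: 0.012
grip_force: 40.0
```

Emit:
arm_command:
  fingers: [0.8,0.8,0.8,0.8,0.8,0.8,0.8,0.8]
  travel:
    - [0,0,-0.02]
    - [0,0,-0.05]
    - [0.03,0.006,-0.06]
    - [0.06,0.012,-0.06]
    - [0.09,0.018,-0.06]
    - [0.115,0.023,-0.06]
    - [0.1362,0.0271,-0.06]
    - [0.1362,0.0271,-0.06]
  dr:
    - [0,0,0]
    - [0,0,0]
    - [0,0,0]
    - [0,0,0]
    - [0,0,0]
    - [0,0,0]
    - [0,0,0]
    - [0,0,0]

```text
time: 36.37
tool_pos: [0.5723, -0.0426, 0.0826]
tool_rot: [3.141, -0.004, -0.098]
contact_force: [-0.7, 0.3, 0.1]
opening: 0.0125
grip_force: 40.0
```

Emit:
arm_command:
  fingers: [0.8,0.8,0.8,0.8,0.8]
  travel:
    - [0,0,0.01]
    - [0,0,0.02]
    - [0,0,0.03]
    - [0,0,0.03]
    - [0,0,0.03]
  dr:
    - [0,0,0]
    - [0,0,0]
    - [0,0,0]
    - [0,0,0]
    - [0,0,0]

```text
time: 36.78
tool_pos: [0.5674, -0.0407, 0.0515]
tool_rot: [-3.141, 0.003, -0.097]
contact_force: [0.8, 0.3, 0.3]
opening: 0.0126
grip_force: 40.0
```

```bash
python3 held.py
```

```text
[ 0.56737767 -0.0407191   0.05148736] 0.012622830384765294 [0.77641395 0.26157569 0.28492803]
177 [561.6 -38.6  64.9] y -39.0 -38.0 161.0
178 [563.8 -39.1  64.5] y -45.0 -34.0 153.0
179 [567.  -39.7  65.2] y -45.0 -34.0 157.0
180 [569.6 -39.1  64.8] y -46.0 -34.0 150.0
181 [572.  -40.9  64.4] y -46.0 -35.0 149.0
182 [572.5 -41.1  61.1] y -46.0 -35.0 126.5
183 [572.9 -41.1  57.7] y -47.0 -35.0 111.0
184 [574.1 -41.5  55. ] y -47.0 -35.0 113.0
185 [572.9 -41.5  48.3] y -48.0 -35.0 113.0
186 [572.3 -40.3  43.5] y -47.0 -33.0 100.0
187 [573.3 -40.3  40.5] y -47.0 -34.0 74.0
188 [574.7 -42.1  38.5] y -48.0 -36.0 47.5
189 [577.1 -41.3  36.9] y -45.0 -37.0 51.0
```

Emit:
arm_command:
  fingers: [0.8,0.8,0.8,0.8,0.8,0.8,0.8,0.8]
  travel:
    - [0.0026,0.0007,0]
    - [0.0026,0.0007,0]
    - [0.0026,0.0007,0.003]
    - [0.0026,0.0007,0.005]
    - [0.0026,0.0007,0.007]
    - [0.0026,0.0007,0.009]
    - [0.0026,0.0007,0.011]
    - [0.0026,0.0007,0.011]
  dr:
    - [0,0,0]
    - [0,0,0]
    - [0,0,0]
    - [0,0,0]
    - [0,0,0]
    - [0,0,0]
    - [0,0,0]
    - [0,0,0]

```text
time: 37.5
tool_pos: [0.5725, -0.0424, 0.0431]
tool_rot: [3.141, -0.004, -0.097]
contact_force: [-1.5, 0.4, 11.6]
opening: 0.0126
grip_force: 40.0
```

Contact on the +x side, and the arm wobbles slightly after each move. I'll lift, go 3 mm to -x, let it settle and retry.

Emit:
arm_command:
  fingers: [0.8,0.8,0.8,0.8,0.8,0.8,0.8,0.8]
  travel:
    - [0,0,-0.004]
    - [0,0,-0.007]
    - [-0.0015,0,-0.008]
    - [-0.003,0,-0.008]
    - [-0.003,0,-0.008]
    - [-0.003,0,-0.008]
    - [-0.003,0,-0.008]
    - [-0.003,0,-0.008]
  dr:
    - [0,0,0]
    - [0,0,0]
    - [0,0,0]
    - [0,0,0]
    - [0,0,0]
    - [0,0,0]
    - [0,0,0]
    - [0,0,0]

```text
time: 38.17
tool_pos: [0.5681, -0.0418, 0.0493]
tool_rot: [3.142, 0.0, -0.097]
contact_force: [-0.0, 0.3, -0.2]
opening: 0.0124
grip_force: 40.0
```

```bash
python3 held.py
```

```text
[ 0.5680934  -0.04179886  0.04932673] 0.012406650241660941 [-0.00983294  0.26178104 -0.22730249]
178 [563.  -40.1  62.6] y -42.0 -38.0 157.0
179 [565.3 -40.6  62.9] y -45.0 -36.0 161.0
180 [568.2 -40.   63.4] y -46.0 -35.0 157.0
181 [570.6 -40.6  63.3] y -46.0 -36.0 157.0
182 [573.5 -42.2  62.5] y -50.0 -36.0 127.0
183 [573.4 -42.7  59.2] y -50.0 -35.0 110.0
184 [572.8 -42.4  53.1] y -50.0 -35.0 104.0
185 [573.  -41.7  50.1] y -47.0 -35.0 109.0
186 [573.  -41.6  44.5] y -47.0 -35.0 110.0
187 [572.7 -42.8  39.9] y -49.0 -36.0 90.0
188 [574.4 -43.1  38.6] y -50.0 -36.0 67.0
189 [575.8 -42.3  36.2] y -48.0 -36.0 47.5
190 [577.4 -43.9  33.1] y -48.0 -39.0 51.0
```

Emit:
arm_command:
  fingers: [0.8,0.8,0.8,0.8,0.8,0.8,0.8,0.8]
  travel:
    - [0,0,0.0015]
    - [0,0,0.003]
    - [0,0,0.0045]
    - [0,0,0.006]
    - [0,0,0.0075]
    - [0,0,0.009]
    - [0,0,0.009]
    - [0,0,0.009]
  dr:
    - [0,0,0]
    - [0,0,0]
    - [0,0,0]
    - [0,0,0]
    - [0,0,0]
    - [0,0,0]
    - [0,0,0]
    - [0,0,0]

```text
time: 38.88
tool_pos: [0.5681, -0.0418, 0.0404]
tool_rot: [3.142, 0.0, -0.097]
contact_force: [-0.5, -0.3, 0.2]
opening: 0.0127
grip_force: 40.0
```

No contact, with the head 3.5 mm inside. I'll continue.

Emit:
arm_command:
  fingers: [0.8,0.8,0.8,0.8,0.8,0.8,0.8,0.8]
  travel:
    - [0,0,0.002]
    - [0,0,0.004]
    - [0,0,0.006]
    - [0,0,0.008]
    - [0,0,0.01]
    - [0,0,0.012]
    - [0,0,0.012]
    - [0,0,0.012]
  dr:
    - [0,0,0]
    - [0,0,0]
    - [0,0,0]
    - [0,0,0]
    - [0,0,0]
    - [0,0,0]
    - [0,0,0]
    - [0,0,0]

```text
time: 39.55
tool_pos: [0.5681, -0.0418, 0.0284]
tool_rot: [3.142, 0.0, -0.097]
contact_force: [0.9, -0.0, -0.4]
opening: 0.0122
grip_force: 40.0
```

It's in. I'll release, lift clear and move towards the wrench.

Emit:
arm_command:
  fingers: [0.6,0.5,0.42,0.42,0.42,0.42,0.42,0.42]
  travel:
    - [0,0,0]
    - [0,0,0]
    - [0,0,0]
    - [0,0,-0.005]
    - [0,0,-0.015]
    - [0,0,-0.04]
    - [0,0,-0.07]
    - [0,0,-0.1]
  dr:
    - [0,0,0]
    - [0,0,0]
    - [0,0,0]
    - [0,0,0]
    - [0,0,0]
    - [0,0,0]
    - [0,0,0]
    - [0,0,0]
  squeeze: 20

```text
time: 40.22
tool_pos: [0.5679, -0.0417, 0.1303]
tool_rot: [3.142, 0.0, -0.097]
contact_force: [1.5, 0.1, 0.7]
opening: 0.0268
grip_force: 0.0
```

Emit:
arm_command:
  fingers: [0,0,0,0,0,0,0,0]
  travel:
    - [-0.03,0,0]
    - [-0.06,0.02,0]
    - [-0.09,0.04,0]
    - [-0.09,0.06,0]
    - [-0.09,0.06,0]
    - [-0.09,0.06,0]
    - [-0.09,0.06,0]
    - [-0.09,0.06,0]
  dr:
    - [0,0,-7]
    - [0,0,-14]
    - [0,0,-21]
    - [0,0,-28]
    - [0,0,-35]
    - [0,0,-42]
    - [0,0,-49]
    - [0,0,-56]

```text
time: 40.88
tool_pos: [0.473, -0.0931, 0.1297]
tool_rot: [3.14, -0.0, 0.886]
contact_force: [0.4, -1.1, -0.7]
opening: 0.0459
grip_force: 0.0
```

Emit:
arm_command:
  fingers: [0.2,0.2,0.2,0.2,0.2,0.2,0.2,0.2]
  travel:
    - [0,0,0]
    - [0,0,0]
    - [0,0,0]
    - [0,0,0]
    - [0,0,0]
    - [0,0,0]
    - [0,0,0]
    - [0,0,0]
  dr:
    - [0,0,-7]
    - [0,0,-14]
    - [0,0,-21]
    - [0,0,-28]
    - [0,0,-35]
    - [0,0,-42]
    - [0,0,-49]
    - [0,0,-56]

```text
time: 41.55
tool_pos: [0.473, -0.0929, 0.1296]
tool_rot: [3.14, 0.001, 1.864]
contact_force: [-0.8, 0.5, 0.7]
opening: 0.0368
grip_force: 0.0
```

```bash
python3 m2.py; python3 - <<'E'
from h import *
s=observe();print(s['time'],s['tool_pos'],s['tool_rot'],np.round(s['qpos'],3))
im=[]
for n in("top","scene"):
    c=read_camera(n);np.savez(f"{n}5.npz",**c)
    u,v=proj(c,[.56,-.12,.02]).astype(int);im.append(cv2.resize(c["color"][v-45:v+45,u-60:u+60],(400,300),interpolation=cv2.INTER_CUBIC))
cv2.imwrite("pics/p7.png",np.hstack(im))
E
```

```text
top
 cork tray 20 [0.5751 0.0177] [0.575 0.017 0.038]
 cork tray 19 [ 0.5426 -0.0053] [ 0.543 -0.005  0.039]
 disc 0.5085 0.2857 r 0.1048
  tray 207 [0.5589 0.0036] [0.0671 0.0622] 82.8
  spare 216 [ 0.5334 -0.2639] [0.0381 0.0618] 67.2
  wrench 151 [ 0.5769 -0.2659] [0.0361 0.0639] 26.6 pca [ 0.5789 -0.2702] 113.2
  box 269 [0.6975 0.0226] [0.2371 0.1092] 89.3
scene
 cork tray 29 [ 0.5438 -0.0061] [ 0.543 -0.006  0.037]
 cork tray 24 [0.5784 0.0167] [0.578 0.017 0.038]
 cork tray 26 [ 0.5722 -0.0415] [ 0.572 -0.041  0.038]
 disc 0.509 0.2852 r 0.1054
  tray 394 [ 0.5571 -0.009 ] [0.0918 0.0655] 82.9
  spare 492 [ 0.5389 -0.2476] [0.0757 0.062 ] 67.0
  spare 191 [ 0.5698 -0.2107] [0.0333 0.0662] 29.9
  wrench 477 [ 0.5593 -0.2308] [0.0385 0.1451] 24.9 pca [ 0.5616 -0.2383] -63.5
  box 586 [0.6981 0.0215] [0.2389 0.1104] 89.3
41.65 [ 0.4730186 -0.0928567  0.1295062] [3.14058302e+00 8.75930841e-04 1.85898752e+00] [-0.353  0.371  1.78  -0.     0.989 -0.641]
```

View pics/p7.png

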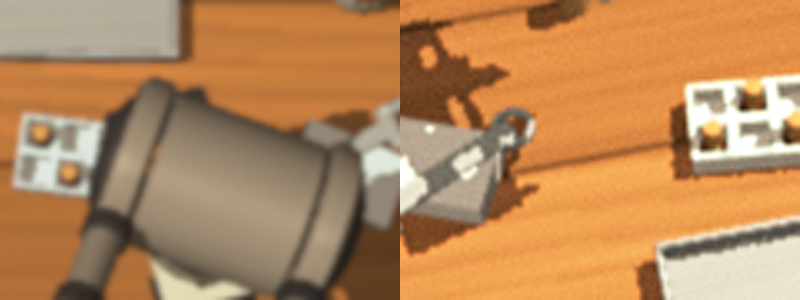

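All three stoppers stand upright in the tray, shank ends visible at (753,92), (712,132) and (795,125) in the right half. The wrench has not been moved. I'll go above it.

Emit:
arm_command:
  fingers: [0.2,0.2,0.2,0.2,0.2,0.2,0.2,0.2]
  travel:
    - [-0.038,0.01,0]
    - [-0.075,0.02,0]
    - [-0.112,0.03,0]
    - [-0.145,0.039,0.015]
    - [-0.161,0.043,0.03]
    - [-0.161,0.043,0.05]
    - [-0.161,0.043,0.05]
    - [-0.161,0.043,0.05]
  dr:
    - [0,0,-5]
    - [0,0,-10.4]
    - [0,0,-10.4]
    - [0,0,-10.4]
    - [0,0,-10.4]
    - [0,0,-10.4]
    - [0,0,-10.4]
    - [0,0,-10.4]

```text
time: 42.42
tool_pos: [0.5587, -0.2346, 0.0778]
tool_rot: [-3.14, -0.003, 2.037]
contact_force: [1.2, 1.2, 0.6]
opening: 0.0366
grip_force: 0.0
```

```bash
python3 - <<'E'
from h import *
print(go(.560,-.235,.0235,116.9),observe()["tool_pos"],np.round(observe()["qpos"],2))
c=read_camera("scene");P=cloud(c);hsv=cv2.cvtColor(c["color"],cv2.COLOR_BGR2HSV)
m=(P[...,0]>.45)&(P[...,0]<.66)&(P[...,1]>-.36)&(P[...,1]<-.12)&(P[...,2]>.0255)&(P[...,2]<.035)
w=np.array([ray(c,u,v,.0285)[:2] for v,u in np.argwhere(m)]);d=np.array([np.cos(np.radians(116.9)),np.sin(np.radians(116.9))])
L=(w-[.56,-.235])@np.c_[d,[-d[1],d[0]]]
for a in np.arange(-.08,.09,.01):
    k=L[(L[:,0]>a)&(L[:,0]<a+.01)];print(round(a*1000),len(k),np.round(np.percentile(k[:,1],[5,50,95])*1000,1) if len(k) else "")
E
```

```text
(array([-0.0011,  0.001 ,  0.0543]), array([-0.1, -0.1, -0.2])) [ 0.55872484 -0.2345606   0.0777918 ] [-0.52  0.63  1.47  0.    1.04 -0.99]
-80 0 
-70 32 [-16.4   8.8  18.3]
-60 45 [-18.1  -0.9  18.1]
-50 69 [-17.2  -0.2  17.2]
-40 37 [-9.3  0.6 12.4]
-30 23 [-7.3  0.7  8.1]
-20 0 
-10 0 
0 0 
10 0 
20 0 
30 0 
40 0 
50 0 
60 4 [-14.2 -12.6 -10.9]
70 24 [-11.3  -2.7  10.4]
80 1 [-0. -0. -0.]
```

Emit:
arm_command:
  fingers: [0.2,0.2,0.2,0.2,0.2,0.2,0.2]
  travel:
    - [-0.001,0.001,0.015]
    - [-0.001,0.001,0.03]
    - [-0.001,0.001,0.042]
    - [-0.001,0.001,0.05]
    - [-0.001,0.001,0.053]
    - [-0.001,0.001,0.053]
    - [-0.001,0.001,0.053]
  dr:
    - [0,0,0]
    - [0,0,0]
    - [0,0,0]
    - [0,0,0]
    - [0,0,0]
    - [0,0,0]
    - [0,0,0]

```text
time: 43.05
tool_pos: [0.5613, -0.2356, 0.0262]
tool_rot: [3.141, 0.001, 2.039]
contact_force: [0.1, -1.6, 0.0]
opening: 0.0365
grip_force: 0.0
```

Emit:
arm_command:
  fingers: [0.3,0.4,0.5,0.6,0.7,0.7,0.7,0.7]
  travel:
    - [0,0,0]
    - [0,0,0]
    - [0,0,0]
    - [0,0,0]
    - [0,0,0]
    - [0,0,0]
    - [0,0,0]
    - [0,0,0]
  dr:
    - [0,0,0]
    - [0,0,0]
    - [0,0,0]
    - [0,0,0]
    - [0,0,0]
    - [0,0,0]
    - [0,0,0]
    - [0,0,0]
  squeeze: 30

```text
time: 43.72
tool_pos: [0.561, -0.2356, 0.0258]
tool_rot: [3.142, 0.0, 2.039]
contact_force: [-1.5, 0.4, 2.7]
opening: 0.0156
grip_force: 30.0
```

Gripped, but only about 3 mm deep. I'll reopen, go 2 mm lower, regrip and lift a little.

Emit:
arm_command:
  fingers: [0.5,0.5,0.5,0.5,0.7,0.7,0.7,0.7]
  travel:
    - [0,0,0]
    - [0,0,0.001]
    - [0,0,0.0025]
    - [0,0,0.0025]
    - [0,0,0.0025]
    - [0,0,0.0025]
    - [0,0,0.0025]
    - [0,0,0.0025]
  dr:
    - [0,0,0]
    - [0,0,0]
    - [0,0,0]
    - [0,0,0]
    - [0,0,0]
    - [0,0,0]
    - [0,0,0]
    - [0,0,0]
  squeeze: 35

```text
time: 44.38
tool_pos: [0.5608, -0.2354, 0.0229]
tool_rot: [-3.141, -0.0, 2.039]
contact_force: [0.2, 0.3, -1.0]
opening: 0.0165
grip_force: 35.0
```

Emit:
arm_command:
  fingers: [0.7,0.7,0.7,0.7,0.7,0.7,0.7,0.7]
  travel:
    - [0,0,-0.005]
    - [0,0,-0.015]
    - [0,0,-0.03]
    - [0,0,-0.05]
    - [0,0,-0.07]
    - [0,0,-0.08]
    - [0,0,-0.08]
    - [0,0,-0.08]
  dr:
    - [0,0,0]
    - [0,0,0]
    - [0,0,0]
    - [0,0,0]
    - [0,0,0]
    - [0,0,0]
    - [0,0,0]
    - [0,0,0]

```text
time: 45.05
tool_pos: [0.561, -0.2356, 0.1036]
tool_rot: [3.141, 0.001, 2.039]
contact_force: [-0.1, -0.6, -1.4]
opening: 0.0165
grip_force: 35.0
```

```bash
python3 - <<'E'
from h import *
s=observe();p=s["tool_pos"];print(p,s["tool_rot"],s["opening"],s["contact_force"])
c=read_camera("scene");P=cloud(c);hsv=cv2.cvtColor(c["color"],cv2.COLOR_BGR2HSV)
m=(np.hypot(P[...,0]-p[0],P[...,1]-p[1])<.09)&(P[...,2]>p[2]-.025)&(P[...,2]<p[2]+.025)&(hsv[...,1]<90)
q=P[m];d=np.array([np.cos(s["tool_rot"][2]),np.sin(s["tool_rot"][2])]);L=(q[:,:2]-p[:2])@np.c_[d,[-d[1],d[0]]]
for a in list(np.arange(-.08,-.02,.01))+list(np.arange(.03,.09,.01)):
    k=(L[:,0]>a)&(L[:,0]<a+.01);print(round(a*1000),k.sum(),np.round(np.median(q[k,2])-p[2],4) if k.any() else "",np.round(np.median(L[k,1]),4) if k.any() else "")
E
```

```text
[ 0.56103442 -0.23555744  0.10357025] [3.14098688e+00 1.07839232e-03 2.03912109e+00] 0.016507432201399524 [-0.10527036 -0.55340321 -1.41715473]
-80 0  
-70 26 0.006 -0.013
-60 41 0.0056 -0.0111
-50 75 0.0065 -0.0031
-40 42 0.0052 -0.0026
-30 22 0.0051 -0.0004
30 0  
40 0  
50 13 0.0063 0.0078
60 36 0.0052 0.0024
70 36 0.0055 0.0024
80 1 0.0062 0.0022
```

The wrench is held level. I'll carry it to the tool tray (target x 0.683, y 0.018, yaw 90°).

Emit:
arm_command:
  fingers: [0.7,0.7,0.7,0.7,0.7,0.7,0.7,0.7]
  travel:
    - [0.01,0.013,-0.015]
    - [0.03,0.039,-0.015]
    - [0.05,0.065,-0.015]
    - [0.07,0.091,-0.015]
    - [0.09,0.117,-0.015]
    - [0.11,0.143,-0.015]
    - [0.13,0.169,-0.015]
    - [0.13,0.169,-0.015]
  dr:
    - [0,0,0]
    - [0,0,5]
    - [0,0,10]
    - [0,0,15]
    - [0,0,20]
    - [0,0,25]
    - [0,0,26.8]
    - [0,0,26.8]

```text
time: 45.77
tool_pos: [0.654, -0.0372, 0.1161]
tool_rot: [-3.14, -0.003, 1.575]
contact_force: [-1.2, -0.9, -1.9]
opening: 0.0164
grip_force: 35.0
```

```bash
python3 -c "
from h import *
print(go(.683,.018,.075,90),observe()['tool_pos'],np.round(observe()['qpos'],2))"
```

```text
(array([0.0549, 0.0292, 0.0412]), array([-0.1, -0.1,  0.2])) [ 0.65404995 -0.03715491  0.11611875] [-0.17  0.67  1.28  0.    1.19 -0.18]
```

Emit:
arm_command:
  fingers: [0.7,0.7,0.7,0.7,0.7,0.7,0.7]
  travel:
    - [0.02,0.01,0]
    - [0.04,0.02,0]
    - [0.055,0.029,0.01]
    - [0.055,0.029,0.025]
    - [0.055,0.029,0.041]
    - [0.055,0.029,0.041]
    - [0.055,0.029,0.041]
  dr:
    - [0,0,0]
    - [0,0,0]
    - [0,0,0]
    - [0,0,0]
    - [0,0,0]
    - [0,0,0]
    - [0,0,0]

```text
time: 46.35
tool_pos: [0.6806, 0.0116, 0.0749]
tool_rot: [-3.137, -0.0, 1.572]
contact_force: [-0.3, 0.1, -0.4]
opening: 0.0163
grip_force: 35.0
```

Emit:
arm_command:
  fingers: [0.7,0.7,0.7,0.7,0.7,0.7,0.7]
  travel:
    - [0,0,0.01]
    - [0,0,0.02]
    - [0,0,0.03]
    - [0,0,0.04]
    - [0,0,0.048]
    - [0,0,0.048]
    - [0,0,0.048]
  dr:
    - [0,0,0]
    - [0,0,0]
    - [0,0,0]
    - [0,0,0]
    - [0,0,0]
    - [0,0,0]
    - [0,0,0]

```text
time: 46.93
tool_pos: [0.6816, 0.0118, 0.0282]
tool_rot: [-3.14, -0.0, 1.571]
contact_force: [0.6, -0.6, -0.5]
opening: 0.0162
grip_force: 35.0
```

Emit:
arm_command:
  fingers: [0.7,0.7,0.7,0.7,0.7,0.7]
  travel:
    - [0,0,0.006]
    - [0,0,0.012]
    - [0,0,0.017]
    - [0,0,0.0205]
    - [0,0,0.0205]
    - [0,0,0.0205]
  dr:
    - [0,0,0]
    - [0,0,0]
    - [0,0,0]
    - [0,0,0]
    - [0,0,0]
    - [0,0,0]

```text
time: 47.43
tool_pos: [0.6819, 0.0118, 0.0082]
tool_rot: [-3.141, 0.0, 1.571]
contact_force: [-0.2, -0.5, -0.6]
opening: 0.0161
grip_force: 35.0
```

Emit:
arm_command:
  fingers: [0.58,0.54,0.5,0.5,0.5,0.5,0.5,0.5]
  travel:
    - [0,0,0]
    - [0,0,0]
    - [0,0,0]
    - [0,0,-0.005]
    - [0,0,-0.015]
    - [0,0,-0.035]
    - [0,0,-0.065]
    - [0,0,-0.095]
  dr:
    - [0,0,0]
    - [0,0,0]
    - [0,0,0]
    - [0,0,0]
    - [0,0,0]
    - [0,0,0]
    - [0,0,0]
    - [0,0,0]

```text
time: 48.1
tool_pos: [0.6816, 0.0118, 0.105]
tool_rot: [-3.141, -0.0, 1.571]
contact_force: [0.5, -0.7, 0.3]
opening: 0.0229
grip_force: 0.0
```

```bash
cat > spare.py <<'E'
from h import *
# upside-down spare: flat top at .0215, white, full rectangle
for n in("top","scene"):
    c=read_camera(n);P=cloud(c);hsv=cv2.cvtColor(c["color"],cv2.COLOR_BGR2HSV);np.savez(f"{n}6.npz",**c)
    m=(P[...,0]>.45)&(P[...,0]<.65)&(P[...,1]>-.36)&(P[...,1]<-.13)&(P[...,2]>.0165)&(P[...,2]<.027)&(hsv[...,1]<80)
    for b,s,ce in blobs(m,150):
        w=np.array([ray(c,u,v,.0215)[:2] for v,u in np.argwhere(b)]);r=rect(w);mu=w.mean(0);d=np.linalg.svd(w-mu,full_matrices=False)[2][0]
        print(n,s[4],np.round(r[0],4),np.round(r[1],4),round(r[2],1),"mean",np.round(mu,4),np.round(np.degrees(np.arctan2(d[1],d[0])),1))
    m=(P[...,0]>.64)&(P[...,0]<.72)&(abs(P[...,1]-.02)<.11)&(P[...,2]>.0075)&(P[...,2]<.016)
    q=P[m];print(n,"wrench in tray pts",len(q),np.round(q.min(0),3) if len(q) else "",np.round(q.max(0),3) if len(q) else "")
s=observe();print(s['time'],s['tool_pos'],s['tool_rot'],np.round(s['qpos'],3))
E
python3 spare.py
```

```text
top 718 [ 0.5438 -0.239 ] [0.0924 0.0627] 66.9 mean [ 0.5434 -0.2393] -113.1
top wrench in tray pts 37 [ 0.642 -0.085  0.008] [0.72  0.103 0.014]
scene 944 [ 0.5429 -0.2396] [0.0932 0.0653] 66.6 mean [ 0.5434 -0.2392] 67.9
scene wrench in tray pts 372 [ 0.643 -0.089  0.008] [0.72  0.129 0.016]
48.2 [0.68556746 0.01156864 0.11118541] [3.12940361e+00 1.21743235e-03 1.57145299e+00] [-0.095  0.726  1.19  -0.     1.213 -0.095]
```

Wrench placed. The spare tray is at (0.5435, -0.239) with its long axis at 67°. A short lateral tilt test in free air will show how the wrist tilts, for planning the turnover.

Emit:
arm_command:
  fingers: [-0.6,-0.6,-0.6,-0.6,-0.6,-0.6,-0.6,-0.6]
  travel:
    - [-0.03,-0.03,-0.02]
    - [-0.06,-0.06,-0.06]
    - [-0.06,-0.09,-0.1]
    - [-0.06,-0.12,-0.1]
    - [-0.06,-0.12,-0.1]
    - [-0.06,-0.12,-0.1]
    - [-0.06,-0.12,-0.1]
    - [-0.06,-0.12,-0.1]
  dr:
    - [0,0,0]
    - [0,7,0]
    - [0,14,0]
    - [0,21,0]
    - [0,28,0]
    - [0,30,0]
    - [0,30,0]
    - [0,30,0]

```text
time: 48.87
tool_pos: [0.5621, -0.049, 0.2037]
tool_rot: [3.141, -0.522, 1.57]
contact_force: [-0.5, -0.8, -0.6]
opening: 0.0712
grip_force: 0.0
```

```bash
cat > kin.py <<'E'
import numpy as np
from scipy.optimize import least_squares
from scipy.spatial.transform import Rotation as Ro
def fk(q,p):
    a0,d1,L1,L2,e,Lt=p
    R=Ro.from_euler("z",q[0]);x=R.apply([a0,0,d1])
    R=R*Ro.from_euler("y",q[1]);x=x+R.apply([0,0,L1])
    R=R*Ro.from_euler("y",q[2]);x=x+R.apply([e,0,L2])
    R=R*Ro.from_euler("z",q[3]*S4)*Ro.from_euler("y",q[4]);x=x+R.apply([0,0,Lt])
    return x,R*Ro.from_euler("z",q[5])
S4=1
E
python3 - <<'E'
from h import *
import kin
s=observe();q=s["qpos"];print(s["time"],s["tool_pos"],np.round(s["tool_rot"],3),np.round(q,4))
D=[([-1.423,.342,1.524,0,1.275],[.152,-.503,.227]),([-.7809,.2575,1.6455,0,1.239],[.38946,-.27818,.22658]),([.259,.577,1.528,0,1.042],[.5387,.22195,.0959]),([-.2678,.3593,1.7696,0,1.0114],[.47905,-.05213,.1382]),([-.18,.303,1.927,0,.913],[.429,-.0002,.1185]),([-.385,.44,1.742,0,.963],[.4908,-.1168,.1071]),([-.343,.463,1.753,0,.926],[.4978,-.0965,.0925]),([-.353,.371,1.78,0,.989],[.473,-.0929,.1295]),(list(q[:5]),list(s["tool_pos"]))]
from scipy.optimize import least_squares
# base zero may have a fixed lateral offset: check r,z only plus full for last
for S4 in(1,-1):
    kin.S4=S4
    def f(p):
        o=[]
        for qq,X in D:
            x,_=kin.fk(list(qq)+[0],p);o+=[np.hypot(*x[:2])-np.hypot(*X[:2]),x[2]-X[2]]
        return o
    r=least_squares(f,[0,.3,.35,.35,0,.25]);print(S4,np.round(r.x,4),r.cost,np.round(np.array(r.fun)*1000,1))
    x,R=kin.fk(q,r.x);print(x,s["tool_pos"],R.as_matrix()[:,2],Ro.from_euler("xyz",s["tool_rot"]).as_matrix()[:,2])
for qq,X in D: print(round(np.degrees(np.arctan2(X[1],X[0])-qq[0]),2),end=" ")
E
```

```text
48.8667 [ 0.56210244 -0.04897847  0.20370244] [ 3.141 -0.522  1.57 ] [-0.4818  0.5317  1.4067  0.4603  1.4743 -0.5897]
1 [-0.0032  0.1573  0.5106  0.3917  0.0506  0.246 ] 7.433240485051319e-05 [ 2.7  3.   1.9  2.9  2.7  0.4  0.2  0.7 -1.6  0.2  0.7 -0.   0.2 -0.3
  0.1  0.6 -7.2 -7.5]
[ 0.53449743 -0.15670783  0.19621342] [ 0.56210244 -0.04897847  0.20370244] [ 5.65885534e-04  4.98666737e-01 -8.66793612e-01] [ 5.65885534e-04  4.98666737e-01 -8.66793612e-01]
-1 [-0.0032  0.1573  0.5106  0.3917  0.0506  0.246 ] 7.433240485050454e-05 [ 2.7  3.   1.9  2.9  2.7  0.4  0.2  0.7 -1.6  0.2  0.7 -0.   0.2 -0.3
  0.1  0.6 -7.2 -7.5]
[ 0.4336844  -0.3495178   0.19621342] [ 0.56210244 -0.04897847  0.20370244] [-0.40919032 -0.28501249 -0.86679361] [ 5.65885534e-04  4.98666737e-01 -8.66793612e-01]
8.35 9.21 7.55 9.13 10.29 8.67 8.68 9.11 22.62
```

```bash
cat > kin.py <<'E'
import numpy as np
from scipy.optimize import least_squares
from scipy.spatial.transform import Rotation as Ro
LO=np.array([-2.53,-.77,.04,-1,.28,-3.11]);HI=np.array([2.53,2.02,2.7,4.14,2.66,3.11])
def fk(q,p):
    a0,d1,L1,L2,e,Lt,dy,dw=p
    R=Ro.from_euler("z",q[0]);x=R.apply([a0,dy,d1])
    R=R*Ro.from_euler("y",q[1]);x=x+R.apply([0,0,L1])
    R=R*Ro.from_euler("y",q[2]);x=x+R.apply([e,0,L2])
    R=R*Ro.from_euler("z",q[3]);w=x+0
    R=R*Ro.from_euler("y",q[4]);x=x+R.apply([0,dw,Lt])
    return x,R*Ro.from_euler("z",q[5]),w
def ik(X,T,q0,p):
    f=lambda q:np.r_[(fk(q,p)[0]-X)*10,(fk(q,p)[1].inv()*T).as_rotvec()]
    r=least_squares(f,np.clip(q0,LO+1e-3,HI-1e-3),bounds=(LO,HI));return r.x,np.abs(r.fun).max()
E
python3 - <<'E'
from h import *
import kin
s=observe();q=s["qpos"]
D=[([-1.423,.342,1.524,0,1.275,-.146],[.152,-.503,.227]),([-.7809,.2575,1.6455,0,1.239,.4949],[.38946,-.27818,.22658]),([-.2678,.3593,1.7696,0,1.0114,1.4002],[.47905,-.05213,.1382]),([-.18,.303,1.927,0,.913,-1.651],[.429,-.0002,.1185]),([-.385,.44,1.742,0,.963,-1.858],[.4908,-.1168,.1071]),([-.343,.463,1.753,0,.926,-.25],[.4978,-.0965,.0925]),([-.353,.371,1.78,0,.989,-.641],[.473,-.0929,.1295]),([-.095,.726,1.19,0,1.213,-.095],[.6856,.0116,.1112])]+[(list(q),list(s["tool_pos"]))]*3
f=lambda p:np.concatenate([kin.fk(a,p)[0]-X for a,X in D])
r=kin.least_squares(f,[0,.3,.45,.4,0,.25,.03,.03]);p=r.x;print(np.round(p,4),np.round(np.abs(r.fun).max()*1000,1),np.round(r.fun[-3:]*1000,1));np.save("kp.npy",p)
x,R,w=kin.fk(q,p);print(np.round(R.as_matrix(),3).tolist(),np.round(Ro.from_euler("xyz",s["tool_rot"]).as_matrix(),3).tolist(),w)
E
```

```text
[-0.000e+00  2.236e-01  5.058e-01  3.799e-01  4.680e-02  3.180e-01
  7.660e-02 -2.000e-04] 0.4 [ 0. -0. -0.]
[[-1.0, 0.001, 0.001], [0.001, 0.867, 0.499], [-0.0, 0.499, -0.867]] [[0.001, 1.0, 0.001], [0.867, -0.001, 0.499], [0.499, 0.0, -0.867]] [ 0.56202344 -0.20741682  0.47938617]
```

```bash
cat > path.py <<'E'
from h import *
import kin
p=np.load("kp.npy");Z=Ro.from_euler("z",90,degrees=True)
def solve(G,yaw,tilt,q0,dz=.019):
    "grasp point G, tool down with yaw, then tilted about tool y by tilt deg"
    T=Ro.from_euler("xyz",[np.pi,0,np.radians(yaw)])*Ro.from_euler("y",tilt,degrees=True)
    X=np.array(G)+T.apply([0,0,dz]);q,e=kin.ik(X,T*Z.inv(),q0,p);return q,e,kin.fk(q,p)[2],X
if __name__=="__main__":
    for yaw in(84.5,):
        for x,y in((.56,0),(.56,-.05),(.5,-.05),(.5,0.),(.45,0.),(.56,.08)):
            q=np.array([-.3,.5,1.5,0.,1.2,0.])
            print(x,y)
            for t,z in((0,.15),(15,.18),(30,.2),(45,.2),(60,.2),(75,.2),(90,.2),(90,.15),(90,.1),(90,.072)):
                q,e,w,X=solve([x,y,z],yaw,t,q,)
                if t in(0,45) or t==90 and z in(.2,.072): print("  ",t,z,"err",round(e,4),np.round(q,2),"wrist",np.round(w,3))
E
python3 path.py
```

```text
0.56 0
   0 0.15 err 0.0 [-0.14  0.5   1.56 -0.    1.08 -0.04] wrist [0.56  0.    0.449]
   45 0.2 err 0.0 [-0.5   0.57  1.54  0.71  1.44 -0.66] wrist [ 0.54  -0.21   0.411]
   90 0.2 err 0.0 [-0.64  0.93  1.54  1.13  1.9  -0.97] wrist [ 0.531 -0.298  0.2  ]
   90 0.072 err 0.0 [-0.64  1.16  1.49  1.09  1.82 -1.13] wrist [ 0.531 -0.298  0.072]
0.56 -0.05
   0 0.15 err 0.0 [-0.23  0.5   1.56 -0.    1.09 -0.13] wrist [ 0.56  -0.05   0.449]
   45 0.2 err 0.0 [-0.58  0.6   1.48  0.68  1.51 -0.69] wrist [ 0.54  -0.26   0.411]
   90 0.2 err 0.0 [-0.7   0.96  1.46  1.09  1.96 -0.94] wrist [ 0.531 -0.348  0.2  ]
   90 0.072 err 0.0 [-0.7   1.18  1.4   1.04  1.88 -1.09] wrist [ 0.531 -0.348  0.072]
0.5 -0.05
   0 0.15 err 0.0 [-0.25  0.4   1.72 -0.    1.02 -0.16] wrist [ 0.5   -0.05   0.449]
   45 0.2 err 0.0 [-0.64  0.52  1.64  0.65  1.48 -0.78] wrist [ 0.48  -0.26   0.411]
   90 0.2 err 0.0 [-0.77  0.9   1.62  1.    1.94 -1.06] wrist [ 0.471 -0.348  0.2  ]
   90 0.072 err 0.0 [-0.77  1.14  1.56  0.95  1.84 -1.21] wrist [ 0.472 -0.348  0.072]
0.5 0.0
   0 0.15 err 0.0 [-0.15  0.4   1.73 -0. 
[... 288 characters left out ...]
8  0.072]
0.45 0.0
   0 0.15 err 0.0 [-0.17  0.32  1.86 -0.    0.96 -0.07] wrist [0.45  0.    0.449]
   45 0.2 err 0.0 [-0.62  0.42  1.83  0.67  1.4  -0.81] wrist [ 0.43  -0.21   0.411]
   90 0.2 err 0.0 [-0.76  0.84  1.82  0.96  1.86 -1.19] wrist [ 0.422 -0.298  0.2  ]
   90 0.072 err 0.0 [-0.76  1.11  1.76  0.92  1.74 -1.35] wrist [ 0.422 -0.298  0.072]
0.56 0.08
   0 0.15 err 0.0 [0.01 0.51 1.55 0.   1.09 0.1 ] wrist [0.56  0.08  0.449]
   45 0.2 err 0.0 [-0.38  0.53  1.62  0.77  1.34 -0.6 ] wrist [ 0.54  -0.13   0.412]
   90 0.2 err 0.0 [-0.52  0.89  1.65  1.21  1.81 -1.02] wrist [ 0.531 -0.218  0.2  ]
   90 0.072 err 0.0 [-0.52  1.13  1.59  1.18  1.74 -1.19] wrist [ 0.532 -0.218  0.072]
```

The model fits to 0.4 mm, and the turnover (tool tilted laterally until it points to +y) is feasible. Now to the spare tray.

Emit:
arm_command:
  fingers: [-0.8,-0.8,-0.8,-0.8,-0.8,-0.8,-0.8,-0.8]
  travel:
    - [-0.035,-0.003,-0.004]
    - [-0.07,-0.006,-0.008]
    - [-0.105,-0.009,-0.011]
    - [-0.14,-0.012,-0.015]
    - [-0.175,-0.015,-0.019]
    - [-0.207,-0.018,-0.022]
    - [-0.207,-0.018,-0.022]
    - [-0.207,-0.018,-0.022]
  dr:
    - [0,-6,0]
    - [0,-12,0]
    - [0,-18,0]
    - [0,-24,0]
    - [0,-30,0]
    - [0,-30,0]
    - [0,-30,0]
    - [0,-30,0]

```text
time: 49.53
tool_pos: [0.5446, -0.238, 0.1187]
tool_rot: [-3.141, 0.0, 1.572]
contact_force: [0.5, 1.0, -0.6]
opening: 0.0828
grip_force: 0.0
```

Emit:
arm_command:
  fingers: [-0.8,-0.8,-0.8,-0.8,-0.8,-0.8,-0.8]
  travel:
    - [0,0,0]
    - [0,0,0]
    - [0,0,0]
    - [0,0,0.02]
    - [0,0,0.04]
    - [0,0,0.04]
    - [0,0,0.04]
  dr:
    - [0,0,7]
    - [0,0,14]
    - [0,0,21]
    - [0,0,23]
    - [0,0,23]
    - [0,0,23]
    - [0,0,23]

```text
time: 50.12
tool_pos: [0.5445, -0.2371, 0.0792]
tool_rot: [-3.14, -0.0, 1.172]
contact_force: [0.8, 0.3, 0.1]
opening: 0.0826
grip_force: 0.0
```

```bash
python3 -c "
from h import *
print(go(.5435,-.239,.004,67),observe()['tool_pos'],np.round(observe()['qpos'],2))"
```

```text
(array([-0.0022, -0.    ,  0.0752]), array([-0.1, -0. ,  0.1])) [ 0.54445371 -0.23706244  0.07915981] [-0.54  0.61  1.51 -0.    1.02 -0.14]
```

Emit:
arm_command:
  fingers: [-0.8,-0.8,-0.8,-0.8,-0.8,-0.8,-0.8]
  travel:
    - [-0.002,0,0.02]
    - [-0.002,0,0.04]
    - [-0.002,0,0.055]
    - [-0.002,0,0.068]
    - [-0.002,0,0.0745]
    - [-0.002,0,0.0745]
    - [-0.002,0,0.0745]
  dr:
    - [0,0,0]
    - [0,0,0]
    - [0,0,0]
    - [0,0,0]
    - [0,0,0]
    - [0,0,0]
    - [0,0,0]

```text
time: 50.7
tool_pos: [0.5442, -0.2404, 0.0057]
tool_rot: [3.14, 0.0, 1.17]
contact_force: [0.1, -0.8, 0.5]
opening: 0.0822
grip_force: 0.0
```

Emit:
arm_command:
  fingers: [-0.7,-0.6,-0.5,-0.4,-0.3,-0.2,-0.2,-0.2]
  travel:
    - [0,0,0]
    - [0,0,0]
    - [0,0,0]
    - [0,0,0]
    - [0,0,0]
    - [0,0,0]
    - [0,0,0]
    - [0,0,0]
  dr:
    - [0,0,0]
    - [0,0,0]
    - [0,0,0]
    - [0,0,0]
    - [0,0,0]
    - [0,0,0]
    - [0,0,0]
    - [0,0,0]
  squeeze: 25

```text
time: 51.37
tool_pos: [0.5434, -0.2404, 0.0049]
tool_rot: [3.142, 0.0, 1.17]
contact_force: [-1.9, 0.6, 4.0]
opening: 0.062
grip_force: 25.0
```

Emit:
arm_command:
  fingers: [-0.2,-0.2,-0.2,-0.2,-0.2,-0.2,-0.2,-0.2]
  travel:
    - [0,0,-0.005]
    - [0,0,-0.015]
    - [0,0,-0.035]
    - [0,0,-0.055]
    - [0,0,-0.075]
    - [0,0,-0.09]
    - [0,0,-0.09]
    - [0,0,-0.09]
  dr:
    - [0,0,0]
    - [0,0,0]
    - [0,0,0]
    - [0,0,0]
    - [0,0,0]
    - [0,0,0]
    - [0,0,0]
    - [0,0,0]

```text
time: 52.03
tool_pos: [0.5438, -0.2406, 0.0955]
tool_rot: [3.139, 0.0, 1.17]
contact_force: [0.1, -0.3, -1.7]
opening: 0.0612
grip_force: 25.0
```

```bash
cat > heldtray.py <<'E'
from h import *
import sys
s=observe();p=s["tool_pos"];print(s["time"],p,s["tool_rot"],s["opening"],s["contact_force"],np.round(s["qpos"],3))
yaw=s["tool_rot"][2];d=np.array([[np.cos(yaw),np.sin(yaw)],[np.sin(yaw),-np.cos(yaw)]])
c=read_camera("scene");P=cloud(c);hsv=cv2.cvtColor(c["color"],cv2.COLOR_BGR2HSV);np.savez("ht.npz",**c)
zt=p[2]+.0175
m=(np.hypot(P[...,0]-p[0],P[...,1]-p[1])<.08)&(abs(P[...,2]-zt)<.006)&(hsv[...,1]<80)
w=np.array([ray(c,u,v,zt)[:2] for v,u in np.argwhere(m)]);L=(w-p[:2])@d.T
print(len(L),"z",np.median(P[m][:,2])-p[2],"local tool x ext",np.round(np.percentile(L[:,0],[0,2,98,100])*1000,1),"tool y",np.round(np.percentile(L[:,1],[0,2,98,100])*1000,1))
E
python3 heldtray.py
```

```text
52.0333 [ 0.54379148 -0.24059784  0.09550892] [3.13944348e+00 3.75240638e-04 1.16995829e+00] 0.06115625150654865 [ 0.12971891 -0.31356435 -1.72944691] [-0.545  0.593  1.498 -0.     1.048 -0.144]
568 z 0.01659570937882654 local tool x ext [-44.4 -40.7  47.   48.4] tool y [-48.3 -32.5  34.1  46.1]
```

The spare tray is held level. I'll carry it over the loaded tray.

Emit:
arm_command:
  fingers: [-0.2,-0.2,-0.2,-0.2,-0.2,-0.2,-0.2,-0.2]
  travel:
    - [0.02,-0.007,0]
    - [0.05,-0.018,0]
    - [0.085,-0.031,0]
    - [0.12,-0.043,0]
    - [0.155,-0.056,0]
    - [0.185,-0.067,0]
    - [0.205,-0.074,0]
    - [0.217,-0.078,0]
  dr:
    - [0,0,-3]
    - [0,0,-6]
    - [0,0,-9]
    - [0,0,-12]
    - [0,0,-15]
    - [0,0,-17]
    - [0,0,-17]
    - [0,0,-17]

```text
time: 52.75
tool_pos: [0.5552, -0.0074, 0.0932]
tool_rot: [-3.139, -0.0, 1.469]
contact_force: [-0.7, 0.0, -1.8]
opening: 0.0619
grip_force: 25.0
```

Emit:
arm_command:
  fingers: [-0.2,-0.2,-0.2,-0.2,-0.2,-0.2]
  travel:
    - [0,0,0.01]
    - [0,0,0.02]
    - [0,0,0.03]
    - [0,0,0.03]
    - [0,0,0.03]
    - [0,0,0.03]
  dr:
    - [0,0,0]
    - [0,0,0]
    - [0,0,0]
    - [0,0,0]
    - [0,0,0]
    - [0,0,0]

```text
time: 53.25
tool_pos: [0.5563, -0.0111, 0.0644]
tool_rot: [-3.141, 0.0, 1.465]
contact_force: [-0.5, 0.2, -0.5]
opening: 0.0616
grip_force: 25.0
```

```bash
python3 heldtray.py; python3 -c "
from h import *
print(go(.5564,-.0106,.028,84))"
```

```text
53.25 [ 0.55627127 -0.01110926  0.06437406] [-3.14127554e+00  1.36003121e-04  1.46522251e+00] 0.06163827942010689 [-0.50480421  0.17143014 -0.49216373] [-0.158  0.576  1.639 -0.     0.927 -0.052]
239 z 0.01647071511628906 local tool x ext [-45.5 -45.   43.6  45.7] tool y [-35.3 -32.9  31.1  33.9]
(array([ 0.0004, -0.0002,  0.0367]), array([ 0.,  0., -0.]))
```

Emit:
arm_command:
  fingers: [-0.2,-0.2,-0.2,-0.2,-0.2,-0.2,-0.2,-0.2]
  travel:
    - [0.001,0,0.004]
    - [0.001,0,0.009]
    - [0.001,0,0.014]
    - [0.001,0,0.019]
    - [0.001,0,0.024]
    - [0.001,0,0.029]
    - [0.001,0,0.034]
    - [0.001,0,0.035]
  dr:
    - [0,0,0]
    - [0,0,0]
    - [0,0,0]
    - [0,0,0]
    - [0,0,0]
    - [0,0,0]
    - [0,0,0]
    - [0,0,0]

```text
time: 53.97
tool_pos: [0.5558, -0.0091, 0.0285]
tool_rot: [-3.14, 0.0, 1.467]
contact_force: [0.2, -1.1, -1.0]
opening: 0.0615
grip_force: 25.0
```

Emit:
arm_command:
  fingers: [-0.2,-0.2,-0.2]
  travel:
    - [0,0,0]
    - [0,0,0.001]
    - [0,0,0.001]
  dr:
    - [0,0,0]
    - [0,0,0]
    - [0,0,0]

```text
time: 54.22
tool_pos: [0.5565, -0.0092, 0.0287]
tool_rot: [3.141, 0.0, 1.467]
contact_force: [0.4, -0.4, -1.1]
opening: 0.0614
grip_force: 25.0
```

Emit:
arm_command:
  fingers: [-0.2,-0.2,-0.2,-0.3,-0.4,-0.5,-0.7,-0.8]
  travel:
    - [0,0,0.001]
    - [0,0,0.002]
    - [0,0,0.0025]
    - [0,0,0.0025]
    - [0,0,0.0025]
    - [0,0,0.0025]
    - [0,0,0.0025]
    - [0,0,0.0025]
  dr:
    - [0,0,0]
    - [0,0,0]
    - [0,0,0]
    - [0,0,0]
    - [0,0,0]
    - [0,0,0]
    - [0,0,0]
    - [0,0,0]

```text
time: 54.88
tool_pos: [0.5564, -0.0092, 0.0261]
tool_rot: [3.141, 0.0, 1.467]
contact_force: [0.4, 0.2, 0.1]
opening: 0.0775
grip_force: 0.0
```

Emit:
arm_command:
  fingers: [-0.8,-0.8,-0.8,-0.8,-0.8,-0.8,-0.8]
  travel:
    - [0,0,0]
    - [0.008,0,0]
    - [0.016,0,0.008]
    - [0.024,0,0.014]
    - [0.024,0,0.02]
    - [0.024,0,0.022]
    - [0.024,0,0.022]
  dr:
    - [0,0,0]
    - [0,0,0]
    - [0,0,0]
    - [0,0,0]
    - [0,0,0]
    - [0,0,0]
    - [0,0,0]

```text
time: 55.47
tool_pos: [0.5581, 0.015, 0.003]
tool_rot: [-3.14, 0.0, 1.467]
contact_force: [-0.2, 0.3, 0.6]
opening: 0.0827
grip_force: 0.0
```

```bash
python3 - <<'E'
from h import *
s=observe();p=s["tool_pos"];print(s["time"],p,s["tool_rot"],s["opening"],s["contact_force"])
im=[]
for n in("top","scene"):
    c=read_camera(n);P=cloud(c);hsv=cv2.cvtColor(c["color"],cv2.COLOR_BGR2HSV);np.savez(f"{n}7.npz",**c)
    m=(abs(P[...,0]-.557)<.06)&(abs(P[...,1]+.009)<.07)&(P[...,2]>.036)&(P[...,2]<.05)&(hsv[...,1]<80)
    if m.sum()>20:
        w=np.array([ray(c,u,v,.043)[:2] for v,u in np.argwhere(m)]);r=rect(w);print(n,m.sum(),np.median(P[m][:,2]),np.round(r[0],4),np.round(r[1],4),r[2])
    u,v=proj(c,[.6,.0,.02]).astype(int);im.append(cv2.resize(c["color"][v-52:v+53,u-70:u+70],(400,300),interpolation=cv2.INTER_CUBIC))
cv2.imwrite("pics/p8.png",np.hstack(im))
E
```

```text
55.4667 [0.55812628 0.01504438 0.00296773] [-3.13954331e+00  1.47063950e-04  1.46733699e+00] 0.08273127750999001 [-0.19516483  0.28264867  0.6141404 ]
top 23 0.04365411797190757 [ 0.5479 -0.0328] [0.0385 0.0222] 89.81504821777344
scene 549 0.04272014738611104 [ 0.5609 -0.0101] [0.0915 0.0661] 78.61409759521484
```

View pics/p8.png

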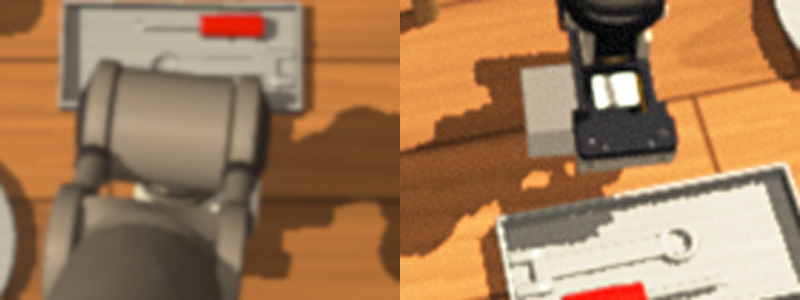

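The spare tray sits flat on the loaded one (top at 43 mm), and the wrench lies inside the tool tray at (600,255), clear of the screwdriver. I'll grip both trays and lift.

Emit:
arm_command:
  fingers: [-0.7,-0.6,-0.5,-0.4,-0.3,-0.2,-0.2,-0.2]
  travel:
    - [0,0,0]
    - [0,0,0]
    - [0,0,0]
    - [0,0,0]
    - [0,0,0]
    - [0,0,0]
    - [0,0,0]
    - [0,0,0]
  dr:
    - [0,0,0]
    - [0,0,0]
    - [0,0,0]
    - [0,0,0]
    - [0,0,0]
    - [0,0,0]
    - [0,0,0]
    - [0,0,0]
  squeeze: 60

```text
time: 56.23
tool_pos: [0.5589, 0.0146, 0.0042]
tool_rot: [3.141, 0.0, 1.467]
contact_force: [0.4, -0.7, 2.0]
opening: 0.0619
grip_force: 59.9
```

Emit:
arm_command:
  fingers: [-0.2,-0.2,-0.2,-0.2,-0.2,-0.2]
  travel:
    - [0,0,0]
    - [0,0,0]
    - [0,0,-0.002]
    - [0,0,-0.005]
    - [0,0,-0.01]
    - [0,0,-0.01]
  dr:
    - [0,0,0]
    - [0,0,0]
    - [0,0,0]
    - [0,0,0]
    - [0,0,0]
    - [0,0,0]

```text
time: 56.73
tool_pos: [0.5592, 0.0148, 0.0149]
tool_rot: [3.141, -0.0, 1.467]
contact_force: [1.1, -0.0, -2.5]
opening: 0.0617
grip_force: 59.9
```

```bash
python3 - <<'E'
from h import *
s=observe();p=s["tool_pos"];print(s["time"],p,s["tool_rot"],s["opening"],s["contact_force"],s["torque"],s["grip_force"])
c=read_camera("scene");P=cloud(c);hsv=cv2.cvtColor(c["color"],cv2.COLOR_BGR2HSV)
m=(abs(P[...,0]-.557)<.06)&(P[...,1]<-.02)&(P[...,1]>-.07)&(P[...,2]>.004)&(hsv[...,1]<80)
q=P[m];top=q[abs(q[:,2]-np.percentile(q[:,2],90))<.004];print("top z",np.median(top[:,2]),"by y",[(round(y,3),round(float(np.median(top[abs(top[:,1]-y)<.004][:,2])),4)) for y in(-.05,-.04,-.03)])
f=q[(q[:,0]>.584)&(q[:,2]<.045)];print("far face z range",np.round(np.percentile(f[:,2],[2,25,50,75,98]),3),"x",np.round(np.percentile(f[:,0],[5,50,95]),4))
E
```

```text
56.7333 [0.55923619 0.01480802 0.01485775] [ 3.14057185e+00 -5.94185125e-06  1.46673701e+00] 0.061714287007807955 [ 1.13547351 -0.00308516 -2.53013293] [-0.01347385 -0.14968372  0.00026469] 59.899287074804306
top z 0.37794273639689235 by y [(-0.05, nan), (-0.04, 0.3777), (-0.03, 0.3782)]
far face z range [0.012 0.026 0.034 0.039 0.044] x [0.5841 0.585  0.5863]
  return _methods._mean(a, axis=axis, dtype=dtype,
  ret = ret.dtype.type(ret / rcount)
```

The reading of 2.5 N is the weight of both trays plus stoppers, so both are held. I'll lift and tilt.

Emit:
arm_command:
  fingers: [-0.2,-0.2,-0.2,-0.2,-0.2,-0.2,-0.2,-0.2]
  travel:
    - [0,0,-0.015]
    - [0,0,-0.04]
    - [0,0,-0.07]
    - [0,0,-0.1]
    - [0,0,-0.13]
    - [0,0,-0.15]
    - [0,0,-0.16]
    - [0,0,-0.16]
  dr:
    - [0,0,0]
    - [0,0,0]
    - [0,0,0]
    - [0,0,0]
    - [0,0,0]
    - [0,0,0]
    - [0,0,0]
    - [0,0,0]

```text
time: 57.45
tool_pos: [0.5599, 0.0147, 0.1762]
tool_rot: [3.137, 0.0, 1.467]
contact_force: [1.0, 0.1, -2.8]
opening: 0.0621
grip_force: 59.9
```

Emit:
arm_command:
  fingers: [-0.2,-0.2,-0.2,-0.2,-0.2,-0.2,-0.2,-0.2]
  travel:
    - [0,0,0]
    - [0,0,0]
    - [0,0,0]
    - [0,0,0]
    - [0,0,0]
    - [0,0,0]
    - [0,0,0]
    - [0,0,0]
  dr:
    - [0,4,0]
    - [0,9,0]
    - [0,15,0]
    - [0,21,0]
    - [0,27,0]
    - [0,33,0]
    - [0,39,0]
    - [0,45,0]

```text
time: 58.12
tool_pos: [0.5585, 0.0142, 0.1727]
tool_rot: [-3.14, -0.79, 1.464]
contact_force: [-0.1, -0.5, -3.1]
opening: 0.0619
grip_force: 59.9
```

Emit:
arm_command:
  fingers: [-0.2,-0.2,-0.2,-0.2,-0.2,-0.2,-0.2,-0.2]
  travel:
    - [0,0,0]
    - [0,0,0]
    - [0,0,0]
    - [0,0,0]
    - [0,0,0]
    - [0,0,0]
    - [0,0,0]
    - [0,0,0]
  dr:
    - [0,6,0]
    - [0,12,0]
    - [0,18,0]
    - [0,24,0]
    - [0,30,0]
    - [0,36,0]
    - [0,41,0]
    - [0,45,0]

```text
time: 58.78
tool_pos: [0.5584, 0.0145, 0.1713]
tool_rot: [-0.886, -1.564, -0.791]
contact_force: [0.7, 0.0, -1.5]
opening: 0.0617
grip_force: 59.9
```

Emit:
arm_command:
  fingers: [-0.2,-0.2,-0.2]
  travel:
    - [0,0,0]
    - [0,0,0]
    - [0,0,0]
  dr:
    - [0,0,0]
    - [0,0,0]
    - [0,0,0]

```text
time: 59.03
tool_pos: [0.5589, 0.0149, 0.1735]
tool_rot: [-2.783, -1.568, 1.108]
contact_force: [0.7, 0.4, -1.9]
opening: 0.0616
grip_force: 59.9
```

```bash
python3 - <<'E'
from h import *
s=observe();p=s["tool_pos"];R=Ro.from_euler("xyz",s["tool_rot"]);print(s["time"],p,s["opening"],s["contact_force"],s["torque"],s["grip_force"],np.round(s["qpos"],3));print(np.round(R.as_matrix(),3).tolist())
c=read_camera("scene");P=cloud(c);hsv=cv2.cvtColor(c["color"],cv2.COLOR_BGR2HSV)
m=(np.linalg.norm(P-(p-R.apply([0,0,.019])),axis=-1)<.11)&(hsv[...,1]<80)
q=(P[m]-p)@R.as_matrix();k=q[(q[:,2]>-.045)];print(len(k),"tool x",np.round(np.percentile(k[:,0],[1,99]),4),"tool z",np.round(np.percentile(k[:,2],[1,99]),4),"world z",np.round(np.percentile((k@R.as_matrix().T+p)[:,2],[1,99]),4))
E
```

```text
59.0333 [0.55885245 0.01490687 0.17350791] 0.06160453080326161 [ 0.72155054  0.35184803 -1.89834588] [-0.97169673 -0.03223758  0.00783313] 59.90022495388985 [-0.647  0.969  1.549  1.114  1.875 -1.018]
[[0.001, 0.995, 0.104], [0.002, -0.104, 0.995], [1.0, -0.001, -0.002]]
1167 tool x [-0.0668  0.0234] tool z [-0.0437  0.0041] world z [0.1068 0.1969]
```

Tilted 90°, the pair is intact. I'll lower it to stand on its end.

Emit:
arm_command:
  fingers: [-0.2,-0.2,-0.2,-0.2,-0.2,-0.2,-0.2,-0.2]
  travel:
    - [-0.01,0,0]
    - [-0.025,0,0]
    - [-0.04,0,0]
    - [-0.055,0,0]
    - [-0.07,0,0]
    - [-0.082,0,0]
    - [-0.09,0,0]
    - [-0.096,0,0]
  dr:
    - [0,0,0]
    - [0,0,0]
    - [0,0,0]
    - [0,0,0]
    - [0,0,0]
    - [0,0,0]
    - [0,0,0]
    - [0,0,0]

```text
time: 59.75
tool_pos: [0.5589, 0.0148, 0.0774]
tool_rot: [3.11, -1.57, 1.498]
contact_force: [-0.4, -0.7, -2.9]
opening: 0.0612
grip_force: 59.9
```

Emit:
arm_command:
  fingers: [-0.2,-0.2,-0.2,-0.2,-0.2,-0.2]
  travel:
    - [0,0,0]
    - [0,0,0]
    - [-0.002,0,0]
    - [-0.004,0,0]
    - [-0.004,0,0]
    - [-0.004,0,0]
  dr:
    - [0,0,0]
    - [0,0,0]
    - [0,0,0]
    - [0,0,0]
    - [0,0,0]
    - [0,0,0]

```text
time: 60.25
tool_pos: [0.5589, 0.0147, 0.0743]
tool_rot: [2.238, -1.57, 2.37]
contact_force: [0.3, 0.1, -2.9]
opening: 0.0615
grip_force: 59.9
```

```bash
cat > stand.py <<'E'
from h import *
s=observe();p=s["tool_pos"];R=Ro.from_euler("xyz",s["tool_rot"]);print(s["time"],p,s["opening"],s["contact_force"],s["torque"],np.round(s["qpos"],3));print(np.round(R.as_matrix(),3).tolist())
c=read_camera("scene");P=cloud(c);hsv=cv2.cvtColor(c["color"],cv2.COLOR_BGR2HSV)
m=(np.hypot(P[...,0]-.557,P[...,1]+.005)<.07)&(P[...,2]<.11)&(P[...,2]>-.01)&(hsv[...,1]<80)
f=m&(P[...,2]>.003);q=P[f];print("zmax",np.round(np.percentile(q[:,2],[1,50,99]),4))
t=q[q[:,2]>.084];
if len(t)>20:r=rect(t[:,:2]);print("top face",len(t),np.round(r[0],4),np.round(r[1],4),r[2])
E
python3 stand.py
```

```text
60.25 [0.558878   0.01469414 0.07427773] 0.06145388017156925 [ 0.30153379  0.06994885 -2.9427594 ] [-0.99002682  0.02389947  0.01568366] [-0.647  1.148  1.497  1.083  1.819 -1.138]
[[-0.0, 0.995, 0.104], [0.0, -0.104, 0.995], [1.0, 0.0, -0.0]]
zmax [0.0091 0.0873 0.1082]
top face 878 [ 0.5558 -0.0241] [0.0875 0.1071] 84.03177642822266
```

Emit:
arm_command:
  fingers: [-0.2,-0.2,-0.2,-0.2,-0.2]
  travel:
    - [-0.001,0,0]
    - [-0.002,0,0]
    - [-0.003,0,0]
    - [-0.0035,0,0]
    - [-0.0035,0,0]
  dr:
    - [0,0,0]
    - [0,0,0]
    - [0,0,0]
    - [0,0,0]
    - [0,0,0]

```text
time: 60.72
tool_pos: [0.5588, 0.0147, 0.0709]
tool_rot: [0.205, -1.57, -1.88]
contact_force: [-0.7, -0.9, -0.9]
opening: 0.0614
grip_force: 59.9
```

Emit:
arm_command:
  fingers: [-0.2,-0.2,-0.2]
  travel:
    - [-0.0005,0,0]
    - [-0.001,0,0]
    - [-0.001,0,0]
  dr:
    - [0,0,0]
    - [0,0,0]
    - [0,0,0]

```text
time: 60.97
tool_pos: [0.5587, 0.0146, 0.0708]
tool_rot: [0.41, -1.568, -2.084]
contact_force: [-2.2, -1.1, 5.2]
opening: 0.062
grip_force: 59.9
```

The pair stands on the bench (contact felt). I'll release, back out, rise and straighten the tool.

Emit:
arm_command:
  fingers: [-0.3,-0.36,-0.42,-0.5,-0.65,-0.8,-0.8,-0.8]
  travel:
    - [0,0,0]
    - [0,0,0]
    - [0,0,0]
    - [0,0,0]
    - [0,0,0]
    - [0,0,0]
    - [0,0,0]
    - [0,0,0]
  dr:
    - [0,0,0]
    - [0,0,0]
    - [0,0,0]
    - [0,0,0]
    - [0,0,0]
    - [0,0,0]
    - [0,0,0]
    - [0,0,0]

```text
time: 61.63
tool_pos: [0.5589, 0.0147, 0.0695]
tool_rot: [-2.805, -1.571, 1.13]
contact_force: [0.3, 0.3, 0.3]
opening: 0.0825
grip_force: 0.0
```

Emit:
arm_command:
  fingers: [-0.8,-0.8,-0.8,-0.8,-0.8,-0.8,-0.8,-0.8]
  travel:
    - [0,0,-0.005]
    - [0,0,-0.015]
    - [0,0,-0.03]
    - [0,0,-0.045]
    - [0,0,-0.06]
    - [0.005,0,-0.07]
    - [0.03,0,-0.075]
    - [0.06,0,-0.075]
  dr:
    - [0,0,0]
    - [0,0,0]
    - [0,0,0]
    - [0,0,0]
    - [0,0,0]
    - [0,0,0]
    - [0,0,0]
    - [0,0,0]

```text
time: 62.3
tool_pos: [0.5506, -0.062, 0.1291]
tool_rot: [-1.102, -1.568, -0.575]
contact_force: [0.4, 0.4, 0.2]
opening: 0.0826
grip_force: 0.0
```

Emit:
arm_command:
  fingers: [-0.8,-0.8,-0.8,-0.8,-0.8,-0.8,-0.8,-0.8]
  travel:
    - [0.03,0,0]
    - [0.06,0,0]
    - [0.09,0,0]
    - [0.09,0,0]
    - [0.09,0,0]
    - [0.09,0,0]
    - [0.09,0,0]
    - [0.09,0,0]
  dr:
    - [0,0,0]
    - [0,-7,0]
    - [0,-14,0]
    - [0,-21,0]
    - [0,-28,0]
    - [0,-35,0]
    - [0,-42,0]
    - [0,-49,0]

```text
time: 62.97
tool_pos: [0.5511, -0.0617, 0.2209]
tool_rot: [3.139, -0.709, 1.466]
contact_force: [0.2, -0.4, 0.3]
opening: 0.0824
grip_force: 0.0
```

Emit:
arm_command:
  fingers: [-0.4,-0.4,-0.4,-0.4,-0.4,-0.4,-0.4,-0.4]
  travel:
    - [0,0,0]
    - [0,0,0]
    - [0,0,0]
    - [0,0,0]
    - [0,0,0]
    - [0,0,0]
    - [0,0,0]
    - [0,0,0]
  dr:
    - [0,-7,0]
    - [0,-14,0]
    - [0,-21,0]
    - [0,-28,0]
    - [0,-35,0]
    - [0,-41,0]
    - [0,-41,0]
    - [0,-41,0]

```text
time: 63.63
tool_pos: [0.5509, -0.0589, 0.2201]
tool_rot: [3.142, -0.002, 1.468]
contact_force: [0.3, 0.1, -0.6]
opening: 0.0642
grip_force: 0.0
```

```bash
cat > st2.py <<'E'
from h import *
s=observe();print(s["time"],s["tool_pos"],s["tool_rot"],s["opening"],np.round(s["qpos"],3))
for n in("top","scene"):
    c=read_camera(n);P=cloud(c);hsv=cv2.cvtColor(c["color"],cv2.COLOR_BGR2HSV);np.savez(f"{n}8.npz",**c)
    m=(abs(P[...,0]-.557)<.06)&(abs(P[...,1])<.06)&(P[...,2]<.098)&(P[...,2]>.086)&(hsv[...,1]<80)
    for b,_,ce in blobs(m,30):
        w=np.array([ray(c,u,v,.092)[:2] for v,u in np.argwhere(b)]);r=rect(w);print(n,_[4],"z",np.median(P[b][:,2]),np.round(r[0],4),np.round(r[1],4),r[2],"mean",np.round(w.mean(0),4))
E
python3 st2.py
```

```text
63.6333 [ 0.55093492 -0.05892551  0.22012993] [ 3.14156081e+00 -1.54401213e-03  1.46836012e+00] 0.06418216911774621 [-0.246  0.4    1.454  0.002  1.287 -0.144]
top 292 z 0.09171665423093173 [ 5.582e-01 -1.000e-04] [0.0352 0.0625] 86.94794464111328 mean [ 0.5568 -0.0012]
scene 470 z 0.09171081632456712 [ 0.5577 -0.0023] [0.043  0.0656] 83.96564483642578 mean [ 0.5583 -0.0024]
```

The pair stands upright at (0.5575, -0.003), top at 92 mm. I'll turn the hand and grip it across the thickness from above.

Emit:
arm_command:
  fingers: [-0.4,-0.4,-0.4,-0.4,-0.4,-0.4,-0.4,-0.4]
  travel:
    - [0.015,0,0]
    - [0.03,0,0]
    - [0.045,0.001,0]
    - [0.056,0.001,0]
    - [0.056,0.001,0]
    - [0.056,0.001,0]
    - [0.056,0.001,0]
    - [0.056,0.001,0]
  dr:
    - [0,0,6]
    - [0,0,12]
    - [0,0,18]
    - [0,0,24]
    - [0,0,30]
    - [0,0,36]
    - [0,0,42]
    - [0,0,48]

```text
time: 64.4
tool_pos: [0.5577, -0.0059, 0.2191]
tool_rot: [-3.139, 0.0, 0.621]
contact_force: [-0.7, 0.3, -0.4]
opening: 0.0641
grip_force: 0.0
```

Emit:
arm_command:
  fingers: [-0.4,-0.4,-0.4,-0.4,-0.4,-0.4,-0.4,-0.4]
  travel:
    - [0,0,0]
    - [0,0,0.02]
    - [0,0,0.04]
    - [0,0,0.06]
    - [0,0,0.08]
    - [0,0,0.09]
    - [0,0,0.09]
    - [0,0,0.09]
  dr:
    - [0,0,7]
    - [0,0,14]
    - [0,0,21]
    - [0,0,28]
    - [0,0,35]
    - [0,0,42]
    - [0,0,42.2]
    - [0,0,42.2]

```text
time: 65.07
tool_pos: [0.5576, -0.0057, 0.1291]
tool_rot: [-3.141, 0.002, -0.107]
contact_force: [0.4, 0.2, 0.6]
opening: 0.0643
grip_force: 0.0
```

```bash
python3 -c "
from h import *
print(go(.5575,-.003,.052,-6),observe()['tool_pos'],np.round(observe()['qpos'],2))"
```

```text
(array([-0.0003, -0.0026,  0.0771]), array([-0. ,  0.1, -0.1])) [ 0.55763173 -0.00569693  0.12912012] [-0.15  0.5   1.57  0.    1.08  1.53]
```

Emit:
arm_command:
  fingers: [-0.4,-0.4,-0.4,-0.4,-0.4,-0.4,-0.4,-0.4]
  travel:
    - [0,-0.0026,0.005]
    - [0,-0.0026,0.02]
    - [0,-0.0026,0.035]
    - [0,-0.0026,0.05]
    - [0,-0.0026,0.065]
    - [0,-0.0026,0.077]
    - [0,-0.0026,0.077]
    - [0,-0.0026,0.077]
  dr:
    - [0,0,0]
    - [0,0,0]
    - [0,0,0]
    - [0,0,0]
    - [0,0,0]
    - [0,0,0]
    - [0,0,0]
    - [0,0,0]

```text
time: 65.73
tool_pos: [0.5584, -0.0018, 0.0529]
tool_rot: [-3.141, -0.0, -0.106]
contact_force: [-0.2, -0.4, 0.3]
opening: 0.0643
grip_force: 0.0
```

Emit:
arm_command:
  fingers: [-0.3,-0.22,-0.15,-0.08,0,0.1,0.2,0.2]
  travel:
    - [0,0,0]
    - [0,0,0]
    - [0,0,0]
    - [0,0,0]
    - [0,0,0]
    - [0,0,0]
    - [0,0,0]
    - [0,0,0]
  dr:
    - [0,0,0]
    - [0,0,0]
    - [0,0,0]
    - [0,0,0]
    - [0,0,0]
    - [0,0,0]
    - [0,0,0]
    - [0,0,0]
  squeeze: 40

```text
time: 66.4
tool_pos: [0.5583, -0.0018, 0.0528]
tool_rot: [3.141, -0.0, -0.108]
contact_force: [-0.6, -1.3, 2.1]
opening: 0.043
grip_force: 40.0
```

Emit:
arm_command:
  fingers: [0.2,0.2,0.2,0.2,0.2,0.2,0.2]
  travel:
    - [0,0,0]
    - [0,0,-0.003]
    - [0,0,-0.007]
    - [0,0,-0.012]
    - [0,0,-0.02]
    - [0,0,-0.025]
    - [0,0,-0.025]
  dr:
    - [0,0,0]
    - [0,0,0]
    - [0,0,0]
    - [0,0,0]
    - [0,0,0]
    - [0,0,0]
    - [0,0,0]

```text
time: 66.98
tool_pos: [0.559, -0.0018, 0.0792]
tool_rot: [3.141, -0.003, -0.108]
contact_force: [0.2, 0.3, -2.8]
opening: 0.0429
grip_force: 40.0
```

Emit:
arm_command:
  fingers: [0.2,0.2,0.2,0.2,0.2,0.2,0.2,0.2]
  travel:
    - [0,0,0]
    - [0,0,0]
    - [0,0,0]
    - [0,0,0]
    - [0,0,0]
    - [0,0,0]
    - [0,0,0]
    - [0,0,0]
  dr:
    - [0,0,-4]
    - [0,0,-10]
    - [0,0,-17]
    - [0,0,-24]
    - [0,0,-31]
    - [0,0,-38]
    - [0,0,-45]
    - [0,0,-52]

```text
time: 67.65
tool_pos: [0.5581, -0.0017, 0.0776]
tool_rot: [3.142, 0.0, 0.806]
contact_force: [-0.2, -0.1, -3.0]
opening: 0.0429
grip_force: 40.0
```

Emit:
arm_command:
  fingers: [0.2,0.2,0.2,0.2,0.2,0.2,0.2,0.2]
  travel:
    - [0,0,0]
    - [0,0,0]
    - [0,0,0]
    - [0,0,0]
    - [0,0,0]
    - [0,0,0]
    - [0,0,0]
    - [0,0,0]
  dr:
    - [0,0,-7]
    - [0,0,-14]
    - [0,0,-21]
    - [0,0,-28]
    - [0,0,-35]
    - [0,0,-42]
    - [0,0,-49]
    - [0,0,-56]

```text
time: 68.32
tool_pos: [0.5581, -0.0017, 0.0776]
tool_rot: [-3.142, 0.0, 1.783]
contact_force: [0.3, 0.9, -2.7]
opening: 0.0425
grip_force: 40.0
```

Emit:
arm_command:
  fingers: [0.2,0.2,0.2,0.2,0.2,0.2,0.2,0.2]
  travel:
    - [0,0,0]
    - [0,0,0]
    - [0,0,0]
    - [0,0,0]
    - [0,0,0]
    - [0,0,0]
    - [0,0,0]
    - [0,0,0]
  dr:
    - [0,0,-7]
    - [0,0,-14]
    - [0,0,-21]
    - [0,0,-28]
    - [0,0,-35]
    - [0,0,-42]
    - [0,0,-49]
    - [0,0,-54]

```text
time: 68.98
tool_pos: [0.5581, -0.0017, 0.0776]
tool_rot: [-3.141, -0.0, 2.726]
contact_force: [0.0, -0.3, -2.8]
opening: 0.0427
grip_force: 40.0
```

Emit:
arm_command:
  fingers: [0.2,0.2,0.2,0.2,0.2,0.2,0.2,0.2]
  travel:
    - [0,0,0]
    - [0,0,0]
    - [0,0,0]
    - [0,0,0.005]
    - [0,0,0.01]
    - [0,0,0.015]
    - [0,0,0.02]
    - [0,0,0.022]
  dr:
    - [0,0,-5]
    - [0,0,-10]
    - [0,0,-15]
    - [0,0,-18]
    - [0,0,-18]
    - [0,0,-18]
    - [0,0,-18]
    - [0,0,-18]

```text
time: 69.65
tool_pos: [0.5576, -0.0016, 0.0546]
tool_rot: [-3.142, -0.002, 3.033]
contact_force: [-0.8, 0.0, -2.6]
opening: 0.0426
grip_force: 40.0
```

Emit:
arm_command:
  fingers: [0.2,0.2,0.2,0.2,0.2,0.2]
  travel:
    - [0,0,0]
    - [0,0,0]
    - [0,0,0.001]
    - [0,0,0.002]
    - [0,0,0.003]
    - [0,0,0.003]
  dr:
    - [0,0,0]
    - [0,0,0]
    - [0,0,0]
    - [0,0,0]
    - [0,0,0]
    - [0,0,0]

```text
time: 70.15
tool_pos: [0.5583, -0.0017, 0.0529]
tool_rot: [-3.141, 0.001, 3.034]
contact_force: [0.1, -0.2, -2.2]
opening: 0.0427
grip_force: 40.0
```

Emit:
arm_command:
  fingers: [0.2,0.2,0.2,0.2,0.2,0.2]
  travel:
    - [0,0,0.0005]
    - [0,0,0.0005]
    - [0,0,0.001]
    - [0,0,0.001]
    - [0,0,0.001]
    - [0,0,0.001]
  dr:
    - [0,0,0]
    - [0,0,0]
    - [0,0,0]
    - [0,0,0]
    - [0,0,0]
    - [0,0,0]

```text
time: 70.65
tool_pos: [0.5584, -0.0017, 0.0528]
tool_rot: [-3.141, 0.001, 3.034]
contact_force: [-3.5, 0.3, 8.2]
opening: 0.043
grip_force: 40.0
```

Emit:
arm_command:
  fingers: [0.05,0.0,-0.05,-0.1,-0.2,-0.3,-0.4,-0.4]
  travel:
    - [0,0,0]
    - [0,0,0]
    - [0,0,0]
    - [0,0,0]
    - [0,0,0]
    - [0,0,0]
    - [0,0,-0.01]
    - [0,0,-0.03]
  dr:
    - [0,0,0]
    - [0,0,0]
    - [0,0,0]
    - [0,0,0]
    - [0,0,0]
    - [0,0,0]
    - [0,0,0]
    - [0,0,0]

```text
time: 71.32
tool_pos: [0.5565, -0.0015, 0.0803]
tool_rot: [3.142, -0.005, 3.034]
contact_force: [-0.5, 0.6, 0.1]
opening: 0.0636
grip_force: 0.0
```

Emit:
arm_command:
  fingers: [-0.4,-0.4,-0.4,-0.4,-0.8,-0.8,-0.8,-0.8]
  travel:
    - [0,0,-0.03]
    - [0,0,-0.06]
    - [0,0,-0.1]
    - [0,0,-0.14]
    - [0,0,-0.14]
    - [0,0,-0.14]
    - [0,0,-0.14]
    - [0,0,-0.14]
  dr:
    - [0,0,0]
    - [0,0,0]
    - [0,0,6]
    - [0,0,13]
    - [0,0,20]
    - [0,0,27]
    - [0,0,34]
    - [0,0,41]

```text
time: 71.98
tool_pos: [0.5581, -0.0017, 0.2228]
tool_rot: [3.141, 0.001, 2.312]
contact_force: [-0.2, 0.1, -0.4]
opening: 0.0818
grip_force: 0.0
```

Emit:
arm_command:
  fingers: [-0.8,-0.8,-0.8,-0.8,-0.8,-0.8,-0.8,-0.8]
  travel:
    - [0,0,0]
    - [0,0,0]
    - [0,0,0]
    - [0,0,0]
    - [0,0,0]
    - [0,0,0]
    - [0,0,0]
    - [0,0,0]
  dr:
    - [0,0,7]
    - [0,0,14]
    - [0,0,21]
    - [0,0,28]
    - [0,0,35]
    - [0,0,42]
    - [0,0,48.8]
    - [0,0,48.8]

```text
time: 72.65
tool_pos: [0.5581, -0.0017, 0.2224]
tool_rot: [3.141, 0.0, 1.462]
contact_force: [-0.4, -0.6, -1.2]
opening: 0.0823
grip_force: 0.0
```

```bash
python3 st2.py
```

```text
72.65 [ 0.55811276 -0.00167321  0.22237042] [3.14087244e+00 1.20454549e-04 1.46247542e+00] 0.08229616038926198 [-0.14   0.406  1.439 -0.     1.296 -0.032]
scene 477 z 0.09185688521073808 [ 0.5613 -0.0016] [0.0431 0.0666] 83.86260986328125 mean [ 0.5618 -0.0017]
```

The pair stands well after the half turn. I'll back off to -y, tilt the tool horizontal and approach for the second quarter turn.

Emit:
arm_command:
  fingers: [-0.8,-0.8,-0.8,-0.8,-0.8,-0.8,-0.8,-0.8]
  travel:
    - [-0.025,0.001,0]
    - [-0.05,0.002,0]
    - [-0.068,0.002,0]
    - [-0.068,0.002,0]
    - [-0.068,0.002,0]
    - [-0.068,0.002,0]
    - [-0.068,0.002,0]
    - [-0.068,0.002,0]
  dr:
    - [0,0,0]
    - [0,6,0]
    - [0,12,0]
    - [0,18,0]
    - [0,25,0]
    - [0,32,0]
    - [0,39,0]
    - [0,46,0]

```text
time: 73.42
tool_pos: [0.5535, -0.0705, 0.2229]
tool_rot: [3.133, -0.807, 1.475]
contact_force: [-0.3, 0.3, -1.3]
opening: 0.0824
grip_force: 0.0
```

Emit:
arm_command:
  fingers: [-0.8,-0.8,-0.8,-0.8,-0.8,-0.8,-0.8,-0.8]
  travel:
    - [0,0,0]
    - [0,0,0]
    - [0,0,0]
    - [0,0,0]
    - [0,0,0]
    - [0,0,0]
    - [0,0,0]
    - [0,0,0]
  dr:
    - [0,7,0]
    - [0,14,0]
    - [0,21,0]
    - [0,28,0]
    - [0,35,0]
    - [0,42,0]
    - [0,44,0]
    - [0,44,0]

```text
time: 74.08
tool_pos: [0.5528, -0.0695, 0.2195]
tool_rot: [-0.754, -1.568, -0.921]
contact_force: [0.5, 0.4, 0.3]
opening: 0.0825
grip_force: 0.0
```

Emit:
arm_command:
  fingers: [-0.8,-0.8,-0.8,-0.8,-0.8,-0.8,-0.8,-0.8]
  travel:
    - [-0.02,0,0]
    - [-0.045,0,0]
    - [-0.07,0,0]
    - [-0.095,0,0]
    - [-0.12,0,0]
    - [-0.135,0,0]
    - [-0.135,0,0]
    - [-0.135,0,0]
  dr:
    - [0,0,0]
    - [0,0,0]
    - [0,0,0]
    - [0,0,0]
    - [0,0,0]
    - [0,0,0]
    - [0,0,0]
    - [0,0,0]

```text
time: 74.75
tool_pos: [0.5535, -0.0696, 0.0876]
tool_rot: [2.369, -1.567, 2.24]
contact_force: [-0.1, -0.1, 0.3]
opening: 0.0828
grip_force: 0.0
```

```bash
python3 - <<'E'
from h import *
p,R=tcp();print(p,np.round(R.as_matrix(),3).tolist(),np.round(observe()["qpos"],2))
print("travel to", np.round(R.inv().apply(np.array([.561,.0172,.0705])-p),4))
E
python3 st2.py
```

```text
[ 0.55346869 -0.06956992  0.08755679] [[-0.002, 0.995, 0.103], [0.003, -0.103, 0.995], [1.0, 0.003, -0.003]] [-0.76  1.16  1.37  1.01  1.92 -1.07]
travel to [-0.0168 -0.0015  0.0871]
74.75 [ 0.55346869 -0.06956992  0.08755679] [ 2.36918806 -1.56714559  2.24012367] 0.08275215850742818 [-0.756  1.158  1.372  1.01   1.925 -1.065]
top 384 z 0.09177686320083545 [ 0.5613 -0.0009] [0.0429 0.0635] 83.7889404296875 mean [ 0.5612 -0.001 ]
scene 475 z 0.09176922359050813 [ 0.5614 -0.0015] [0.0429 0.0666] 83.92720794677734 mean [ 0.5617 -0.0015]
```

Emit:
arm_command:
  fingers: [-0.8,-0.8,-0.8,-0.8,-0.8,-0.8,-0.8,-0.8]
  travel:
    - [-0.01,0.001,0]
    - [-0.0168,0.001,0.01]
    - [-0.0168,0.001,0.025]
    - [-0.0168,0.001,0.04]
    - [-0.0168,0.001,0.055]
    - [-0.0168,0.001,0.07]
    - [-0.0168,0.001,0.082]
    - [-0.0168,0.001,0.0873]
  dr:
    - [0,0,0]
    - [0,0,0]
    - [0,0,0]
    - [0,0,0]
    - [0,0,0]
    - [0,0,0]
    - [0,0,0]
    - [0,0,0]

```text
time: 75.52
tool_pos: [0.5629, 0.0199, 0.07]
tool_rot: [-1.143, -1.57, -0.53]
contact_force: [-0.3, -0.2, -0.4]
opening: 0.0825
grip_force: 0.0
```

Emit:
arm_command:
  fingers: [-0.8,-0.8,-0.8]
  travel:
    - [0,0,0]
    - [0,0,0]
    - [0,0,0]
  dr:
    - [0,0,0]
    - [0,0,0]
    - [0,0,0]

```text
time: 75.77
tool_pos: [0.5633, 0.0167, 0.0698]
tool_rot: [2.199, -1.57, 2.409]
contact_force: [-0.4, -0.5, 0.2]
opening: 0.0825
grip_force: 0.0
```

Emit:
arm_command:
  fingers: [-0.7,-0.6,-0.5,-0.42,-0.35,-0.25,-0.2,-0.2]
  travel:
    - [0,0,0]
    - [0,0,0]
    - [0,0,0]
    - [0,0,0]
    - [0,0,0]
    - [0,0,0]
    - [0,0,0]
    - [0,0,0]
  dr:
    - [0,0,0]
    - [0,0,0]
    - [0,0,0]
    - [0,0,0]
    - [0,0,0]
    - [0,0,0]
    - [0,0,0]
    - [0,0,0]
  squeeze: 60

```text
time: 76.43
tool_pos: [0.563, 0.0171, 0.0698]
tool_rot: [-1.735, -1.571, 0.06]
contact_force: [-2.1, -0.6, 1.2]
opening: 0.0619
grip_force: 60.0
```

```bash
python3 st2.py
```

```text
76.4333 [0.56300267 0.01712632 0.06982312] [-1.73456298 -1.57065363  0.05980942] 0.06191411055736876 [-0.64   1.159  1.486  1.09   1.817 -1.134]
top 390 z 0.09177410072075223 [ 0.5623 -0.0007] [0.0432 0.0631] 84.11747741699219 mean [ 0.5621 -0.0007]
scene 478 z 0.09176240616028239 [ 0.5626 -0.0015] [0.0433 0.0662] 83.91439819335938 mean [ 0.563  -0.0014]
```

Emit:
arm_command:
  fingers: [-0.2,-0.2,-0.2,-0.2,-0.2,-0.2,-0.2,-0.2]
  travel:
    - [0.003,0,0]
    - [0.01,0,0]
    - [0.03,0,0]
    - [0.055,0,0]
    - [0.08,0,0]
    - [0.1,0,0]
    - [0.11,0,0]
    - [0.11,0,0]
  dr:
    - [0,0,0]
    - [0,0,0]
    - [0,0,0]
    - [0,0,0]
    - [0,0,0]
    - [0,0,0]
    - [0,0,0]
    - [0,0,0]

```text
time: 77.2
tool_pos: [0.5634, 0.0171, 0.1818]
tool_rot: [2.067, -1.567, 2.541]
contact_force: [0.7, -0.7, -3.6]
opening: 0.0617
grip_force: 60.0
```

Emit:
arm_command:
  fingers: [-0.2,-0.2,-0.2,-0.2,-0.2,-0.2,-0.2,-0.2]
  travel:
    - [0,0,0]
    - [0,0,0]
    - [0,0,0]
    - [0,0,0]
    - [0,0,0]
    - [0,0,0]
    - [0,0,0]
    - [0,0,0]
  dr:
    - [0,-4,0]
    - [0,-9,0]
    - [0,-15,0]
    - [0,-21,0]
    - [0,-27,0]
    - [0,-33,0]
    - [0,-39,0]
    - [0,-45,0]

```text
time: 77.87
tool_pos: [0.5629, 0.0166, 0.1788]
tool_rot: [-3.14, -0.78, 1.465]
contact_force: [0.2, -0.6, -3.7]
opening: 0.0615
grip_force: 60.0
```

Emit:
arm_command:
  fingers: [-0.2,-0.2,-0.2,-0.2,-0.2,-0.2,-0.2,-0.2]
  travel:
    - [0,0,0]
    - [0,0,0]
    - [0,0,0]
    - [0,0,0]
    - [0,0,0]
    - [0,0,0]
    - [0,0,0]
    - [0,0,0]
  dr:
    - [0,-6,0]
    - [0,-12,0]
    - [0,-18,0]
    - [0,-24,0]
    - [0,-30,0]
    - [0,-36,0]
    - [0,-42,0]
    - [0,-45,0]

```text
time: 78.53
tool_pos: [0.5627, 0.0187, 0.1791]
tool_rot: [-3.14, 0.005, 1.469]
contact_force: [-0.9, 0.9, -2.7]
opening: 0.0618
grip_force: 60.0
```

Emit:
arm_command:
  fingers: [-0.2,-0.2,-0.2]
  travel:
    - [0,0,0]
    - [0,0,0]
    - [0,0,0]
  dr:
    - [0,0,0]
    - [0,0,0]
    - [0,0,0]

```text
time: 78.78
tool_pos: [0.5626, 0.017, 0.1787]
tool_rot: [-3.139, -0.001, 1.467]
contact_force: [0.7, -0.7, -3.0]
opening: 0.0615
grip_force: 60.0
```

```bash
python3 - <<'E'
from h import *
s=observe();p=s["tool_pos"];R=Ro.from_euler("xyz",s["tool_rot"]);print(s["time"],p,s["tool_rot"],s["opening"],s["contact_force"],s["torque"],np.round(s["qpos"],3))
c=read_camera("scene");P=cloud(c);hsv=cv2.cvtColor(c["color"],cv2.COLOR_BGR2HSV)
m=(hsv[...,1]<90)&(np.hypot(P[...,0]-p[0],P[...,1]-p[1])<.09)&(P[...,2]>p[2]-.03)&(P[...,2]<p[2]+.05)
q=P[m]-p;y=q[:,1]
for a in(-.06,-.05,-.04,-.03):
    k=q[(y>a)&(y<a+.01)];print(a,len(k),"z",np.round(np.percentile(k[:,2],[1,50,99]),4))
E
```

```text
78.7833 [0.56258222 0.01700312 0.17869313] [-3.13912023e+00 -1.49130023e-03  1.46658850e+00] 0.06151629723825904 [ 0.6937655  -0.66583467 -2.95534082] [ 0.02862833 -0.09878448 -0.0323935 ] [-0.107  0.453  1.49   0.002  1.201 -0.003]
-0.06 195 z [-0.002   0.0394  0.0417]
-0.05 195 z [0.001  0.0395 0.042 ]
-0.04 146 z [-0.0013  0.0395  0.0424]
-0.03 27 z [0.0382 0.0401 0.0425]
```

The pair is held level, turned over. I'll lower it to the bench.

Emit:
arm_command:
  fingers: [-0.2,-0.2,-0.2,-0.2,-0.2,-0.2,-0.2,-0.2]
  travel:
    - [0,0,0.015]
    - [0,0,0.04]
    - [0,0,0.065]
    - [0,0,0.09]
    - [0,0,0.115]
    - [0,0,0.135]
    - [0,0,0.15]
    - [0,0,0.16]
  dr:
    - [0,0,0]
    - [0,0,0]
    - [0,0,0]
    - [0,0,0]
    - [0,0,0]
    - [0,0,0]
    - [0,0,0]
    - [0,0,0]

```text
time: 79.5
tool_pos: [0.562, 0.016, 0.0176]
tool_rot: [-3.138, -0.001, 1.464]
contact_force: [0.0, 0.4, -3.0]
opening: 0.0614
grip_force: 60.0
```

Emit:
arm_command:
  fingers: [-0.2,-0.2,-0.2,-0.2,-0.2,-0.2,-0.2,-0.2]
  travel:
    - [0,0,0]
    - [0,0,0.003]
    - [0,0,0.006]
    - [0,0,0.009]
    - [0,0,0.011]
    - [0,0,0.012]
    - [0,0,0.012]
    - [0,0,0.012]
  dr:
    - [0,0,0]
    - [0,0,0]
    - [0,0,0]
    - [0,0,0]
    - [0,0,0]
    - [0,0,0]
    - [0,0,0]
    - [0,0,0]

```text
time: 80.17
tool_pos: [0.5633, 0.0172, 0.008]
tool_rot: [3.141, 0.0, 1.467]
contact_force: [-0.1, -0.8, -2.4]
opening: 0.0617
grip_force: 60.0
```

Emit:
arm_command:
  fingers: [-0.2,-0.2,-0.2,-0.2,-0.2,-0.2]
  travel:
    - [0,0,0.001]
    - [0,0,0.002]
    - [0,0,0.003]
    - [0,0,0.0035]
    - [0,0,0.0035]
    - [0,0,0.0035]
  dr:
    - [0,0,0]
    - [0,0,0]
    - [0,0,0]
    - [0,0,0]
    - [0,0,0]
    - [0,0,0]

```text
time: 80.67
tool_pos: [0.5631, 0.0172, 0.0042]
tool_rot: [-3.141, 0.0, 1.467]
contact_force: [-0.3, 0.2, -3.0]
opening: 0.0615
grip_force: 60.0
```

Emit:
arm_command:
  fingers: [-0.2,-0.2,-0.2,-0.2]
  travel:
    - [0,0,0.0008]
    - [0,0,0.0016]
    - [0,0,0.0016]
    - [0,0,0.0016]
  dr:
    - [0,0,0]
    - [0,0,0]
    - [0,0,0]
    - [0,0,0]

```text
time: 81.0
tool_pos: [0.5632, 0.0172, 0.0028]
tool_rot: [3.141, 0.0, 1.467]
contact_force: [-0.0, 1.1, -0.6]
opening: 0.0616
grip_force: 60.0
```

Emit:
arm_command:
  fingers: [-0.2,-0.3,-0.36,-0.42,-0.5,-0.65,-0.8,-0.8]
  travel:
    - [0,0,0.0005]
    - [0,0,0.0005]
    - [0,0,0]
    - [0,0,0]
    - [0,0,0]
    - [0,0,0]
    - [0,0,0]
    - [0,0,0]
  dr:
    - [0,0,0]
    - [0,0,0]
    - [0,0,0]
    - [0,0,0]
    - [0,0,0]
    - [0,0,0]
    - [0,0,0]
    - [0,0,0]

```text
time: 81.67
tool_pos: [0.5632, 0.0172, 0.0026]
tool_rot: [3.142, 0.0, 1.467]
contact_force: [0.6, 0.2, 0.9]
opening: 0.0816
grip_force: 0.0
```

Emit:
arm_command:
  fingers: [-0.8,-0.8,-0.8,-0.8,-0.8,-0.8,-0.8,-0.8]
  travel:
    - [0,0,-0.005]
    - [0,0,-0.015]
    - [-0.006,0,-0.022]
    - [-0.012,0,-0.022]
    - [-0.018,0,-0.022]
    - [-0.024,0,-0.022]
    - [-0.024,0,-0.022]
    - [-0.024,0,-0.022]
  dr:
    - [0,0,0]
    - [0,0,0]
    - [0,0,0]
    - [0,0,0]
    - [0,0,0]
    - [0,0,0]
    - [0,0,0]
    - [0,0,0]

```text
time: 82.33
tool_pos: [0.5603, -0.0073, 0.0244]
tool_rot: [-3.141, 0.0, 1.465]
contact_force: [-0.5, -0.0, 0.3]
opening: 0.0825
grip_force: 0.0
```

```bash
python3 - <<'E'
from h import *
s=observe();p=s["tool_pos"];print(s["time"],p,s["tool_rot"],s["opening"],s["contact_force"])
im=[]
for n in("top","scene"):
    c=read_camera(n);P=cloud(c);hsv=cv2.cvtColor(c["color"],cv2.COLOR_BGR2HSV);np.savez(f"{n}9.npz",**c)
    m=(abs(P[...,0]-.56)<.045)&(abs(P[...,1]+.007)<.06)&(P[...,2]>.036)&(P[...,2]<.05)&(hsv[...,1]<80)
    if m.sum()>20:
        w=np.array([ray(c,u,v,.043)[:2] for v,u in np.argwhere(m)]);r=rect(w);print(n,m.sum(),np.median(P[m][:,2]),np.round(r[0],4),np.round(r[1],4),r[2],"y ext",np.round(w[:,1].min(),4),np.round(w[:,1].max(),4))
E
```

```text
82.3333 [ 0.56030983 -0.00726063  0.02438452] [-3.14084424e+00  5.54747227e-07  1.46548990e+00] 0.08246765500812565 [-0.49090083 -0.0153602   0.28710745]
scene 331 0.04274101076145586 [ 0.5619 -0.006 ] [0.0919 0.064 ] 84.03980255126953 y ext -0.0547 0.0428
```

Emit:
arm_command:
  fingers: [-0.7,-0.6,-0.5,-0.42,-0.35,-0.28,-0.2,-0.2]
  travel:
    - [0,0.001,-0.001]
    - [0,0.001,-0.001]
    - [0,0.001,-0.001]
    - [0,0.001,-0.001]
    - [0,0.001,-0.001]
    - [0,0.001,-0.001]
    - [0,0.001,-0.001]
    - [0,0.001,-0.001]
  dr:
    - [0,0,0]
    - [0,0,0]
    - [0,0,0]
    - [0,0,0]
    - [0,0,0]
    - [0,0,0]
    - [0,0,0]
    - [0,0,0]
  squeeze: 25

```text
time: 83.1
tool_pos: [0.5615, -0.0067, 0.0257]
tool_rot: [-3.141, 0.0, 1.467]
contact_force: [-0.8, 0.8, -0.6]
opening: 0.0613
grip_force: 25.0
```

Emit:
arm_command:
  fingers: [-0.2,-0.2,-0.2,-0.2,-0.2,-0.2,-0.2,-0.2]
  travel:
    - [0,0,0]
    - [0,0,-0.002]
    - [0,0,-0.005]
    - [0,0,-0.008]
    - [0,0,-0.012]
    - [0,0,-0.016]
    - [0,0,-0.02]
    - [0,0,-0.024]
  dr:
    - [0,0,0]
    - [0,0,0]
    - [0,0,0]
    - [0,0,0]
    - [0,0,0]
    - [0,0,0]
    - [0,0,0]
    - [0,0,0]

```text
time: 83.77
tool_pos: [0.5617, -0.0068, 0.0503]
tool_rot: [3.141, 0.0, 1.467]
contact_force: [-0.5, -1.2, -0.7]
opening: 0.0621
grip_force: 25.0
```

Emit:
arm_command:
  fingers: [-0.2,-0.2,-0.2,-0.2,-0.2,-0.2,-0.2]
  travel:
    - [0,0,-0.008]
    - [0,0,-0.02]
    - [0,0,-0.035]
    - [0,0,-0.05]
    - [0,0,-0.06]
    - [0,0,-0.06]
    - [0,0,-0.06]
  dr:
    - [0,0,0]
    - [0,0,0]
    - [0,0,0]
    - [0,0,0]
    - [0,0,0]
    - [0,0,0]
    - [0,0,0]

```text
time: 84.35
tool_pos: [0.5618, -0.0068, 0.1102]
tool_rot: [3.14, 0.0, 1.467]
contact_force: [1.0, -0.2, -1.8]
opening: 0.0621
grip_force: 25.0
```

```bash
python3 heldtray.py; python3 - <<'E'
from h import *
c=dict(np.load("ht.npz"));P=cloud(c);u,v=proj(c,[.575,-.02,.04]).astype(int)
cv2.imwrite("pics/p9.png",cv2.resize(c["color"][v-38:v+37,u-50:u+50],(800,600),interpolation=cv2.INTER_CUBIC))
E
```

```text
84.35 [ 0.56181964 -0.0068029   0.11016435] [3.14038555e+00 1.47915695e-04 1.46667938e+00] 0.06211355658572529 [ 0.97341271 -0.17013934 -1.82471037] [-0.148  0.523  1.581 -0.     1.036 -0.044]
242 z 0.01729039744169472 local tool x ext [-44.9 -44.5  43.8  46.3] tool y [-37.5 -34.4  31.8  33. ]
```

View pics/p9.png

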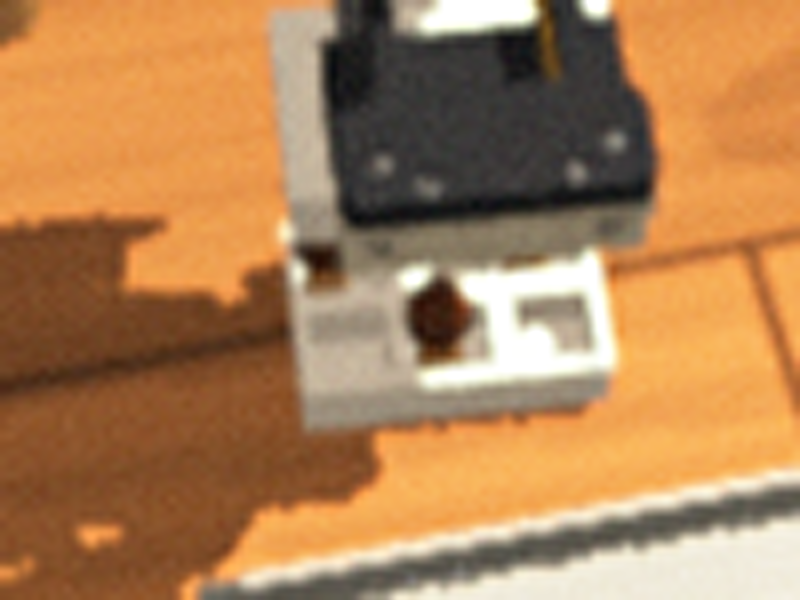

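The stoppers are head up in the lower tray: one at (440,310), one at (320,265), the third hidden under the lifted tray. I'll carry the emptied tray to the -y side.

Emit:
arm_command:
  fingers: [-0.2,-0.2,-0.2,-0.2,-0.2,-0.2,-0.2,-0.2]
  travel:
    - [-0.015,0.001,0]
    - [-0.04,0.002,0]
    - [-0.065,0.004,0]
    - [-0.09,0.005,0]
    - [-0.11,0.006,0]
    - [-0.123,0.007,0]
    - [-0.128,0.007,0]
    - [-0.128,0.007,0]
  dr:
    - [0,0,0]
    - [0,0,0]
    - [0,0,0]
    - [0,0,0]
    - [0,0,0]
    - [0,0,0]
    - [0,0,0]
    - [0,0,0]

```text
time: 85.07
tool_pos: [0.5549, -0.1354, 0.109]
tool_rot: [-3.14, -0.0, 1.465]
contact_force: [0.8, 0.1, -0.8]
opening: 0.0617
grip_force: 25.0
```

Emit:
arm_command:
  fingers: [-0.2,-0.2,-0.2,-0.2,-0.2,-0.2,-0.2,-0.2]
  travel:
    - [0,0,0]
    - [0,0,0.02]
    - [0,0,0.045]
    - [0,0,0.065]
    - [0,0,0.08]
    - [0,0,0.09]
    - [0,0,0.098]
    - [0,0,0.1]
  dr:
    - [0,0,0]
    - [0,0,0]
    - [0,0,0]
    - [0,0,0]
    - [0,0,0]
    - [0,0,0]
    - [0,0,0]
    - [0,0,0]

```text
time: 85.73
tool_pos: [0.5549, -0.1339, 0.0087]
tool_rot: [-3.14, -0.0, 1.468]
contact_force: [0.7, 0.8, -1.1]
opening: 0.0617
grip_force: 25.0
```

Emit:
arm_command:
  fingers: [-0.2,-0.2,-0.2,-0.2,-0.2,-0.2]
  travel:
    - [0,0,0]
    - [0,0,0.002]
    - [0,0,0.004]
    - [0,0,0.005]
    - [0,0,0.005]
    - [0,0,0.005]
  dr:
    - [0,0,0]
    - [0,0,0]
    - [0,0,0]
    - [0,0,0]
    - [0,0,0]
    - [0,0,0]

```text
time: 86.23
tool_pos: [0.5554, -0.1349, 0.005]
tool_rot: [3.141, 0.0, 1.467]
contact_force: [-0.3, -0.9, -1.5]
opening: 0.0619
grip_force: 25.0
```

Emit:
arm_command:
  fingers: [-0.2,-0.2,-0.3,-0.36,-0.42,-0.5,-0.65,-0.8]
  travel:
    - [0,0,0.0008]
    - [0,0,0.001]
    - [0,0,0.001]
    - [0,0,0.001]
    - [0,0,0.001]
    - [0,0,0.001]
    - [0,0,0.001]
    - [0,0,0.001]
  dr:
    - [0,0,0]
    - [0,0,0]
    - [0,0,0]
    - [0,0,0]
    - [0,0,0]
    - [0,0,0]
    - [0,0,0]
    - [0,0,0]

```text
time: 86.9
tool_pos: [0.5552, -0.1348, 0.0036]
tool_rot: [-3.141, 0.0, 1.467]
contact_force: [-0.7, -0.1, -0.3]
opening: 0.0783
grip_force: 0.0
```

Emit:
arm_command:
  fingers: [-0.8,-0.8,-0.8,-0.8,-0.8,-0.8,-0.8,-0.8]
  travel:
    - [0,0,-0.01]
    - [0,0,-0.03]
    - [0,0,-0.06]
    - [0,0,-0.1]
    - [0,0,-0.14]
    - [-0.03,0,-0.17]
    - [-0.07,-0.03,-0.18]
    - [-0.11,-0.06,-0.18]
  dr:
    - [0,0,0]
    - [0,0,0]
    - [0,0,0]
    - [0,0,0]
    - [0,0,0]
    - [0,0,0]
    - [0,0,0]
    - [0,0,0]

```text
time: 87.57
tool_pos: [0.4977, -0.2261, 0.1871]
tool_rot: [3.135, 0.004, 1.469]
contact_force: [-0.4, -0.5, -0.1]
opening: 0.0826
grip_force: 0.0
```

Emit:
arm_command:
  fingers: [-0.8,-0.8,-0.8,-0.8,-0.8,-0.8,-0.8,-0.8]
  travel:
    - [-0.03,-0.02,0]
    - [-0.06,-0.04,0]
    - [-0.09,-0.06,0]
    - [-0.12,-0.08,0]
    - [-0.12,-0.08,0]
    - [-0.12,-0.08,0]
    - [-0.12,-0.08,0]
    - [-0.12,-0.08,0]
  dr:
    - [0,0,0]
    - [0,0,0]
    - [0,0,0]
    - [0,0,0]
    - [0,0,0]
    - [0,0,0]
    - [0,0,0]
    - [0,0,0]

```text
time: 88.23
tool_pos: [0.405, -0.3349, 0.1834]
tool_rot: [3.141, -0.0, 1.468]
contact_force: [0.1, -0.3, -0.2]
opening: 0.0826
grip_force: 0.0
```

```bash
python3 - <<'E'
from h import *
s=observe();print(s["time"],s["tool_pos"],s["opening"])
im=[]
for n in("top","scene"):
    c=read_camera(n);P=cloud(c);hsv=cv2.cvtColor(c["color"],cv2.COLOR_BGR2HSV);S,V,H=hsv[...,1],hsv[...,2],hsv[...,0]
    for nm,(y0,y1) in(("full",(-.06,.06)),("empty",(-.2,-.075))):
        m=(P[...,0]>.5)&(P[...,0]<.62)&(P[...,1]>y0)&(P[...,1]<y1)&(P[...,2]>.017)&(P[...,2]<.027)&(S<80)
        w=np.array([ray(c,u,v,.0215)[:2] for v,u in np.argwhere(m)]);r=rect(w);print(n,nm,np.round(r[0],4),np.round(r[1],4),round(r[2],1))
    m=(P[...,0]>.5)&(P[...,0]<.62)&(abs(P[...,1])<.06)&(P[...,2]>.031)&(P[...,2]<.06)
    for b,_,ce in blobs(m,8): print(" stopper head",_[4],np.round(ray(c,*ce,.039),4),"z",np.round(np.median(P[b][:,2]),4),"hsv",np.median(hsv[b],0))
    m=(P[...,0]>.64)&(P[...,0]<.70)&(abs(P[...,1]-.02)<.11)&(P[...,2]>.0075)&(P[...,2]<.016)
    u,v=proj(c,[.6,-.03,.02]).astype(int);im.append(cv2.resize(c["color"][v-60:v+60,u-80:u+80],(400,300),interpolation=cv2.INTER_CUBIC))
cv2.imwrite("pics/p10.png",np.hstack(im))
E
```

```text
88.2333 [ 0.40502596 -0.33490571  0.18342494] 0.08258953594189629
top full [ 0.5621 -0.0054] [0.0918 0.0626] 84.0
top empty [ 0.5569 -0.1339] [0.092  0.0629] 84.3
 stopper head 41 [ 0.5756 -0.0108  0.039 ] z 0.0387 hsv [ 12. 118. 104.]
 stopper head 42 [0.5492 0.0223 0.039 ] z 0.0391 hsv [ 12.   95.5 104.5]
 stopper head 40 [ 0.5423 -0.0382  0.039 ] z 0.0392 hsv [ 11. 125. 102.]
scene full [ 0.5621 -0.0059] [0.0918 0.0656] 83.3
scene empty [ 0.5561 -0.1344] [0.092  0.0647] 84.0
 stopper head 56 [0.5504 0.0213 0.039 ] z 0.0382 hsv [ 10.  189.  113.5]
 stopper head 57 [ 0.543  -0.0387  0.039 ] z 0.0386 hsv [ 11. 189. 113.]
 stopper head 59 [ 0.5767 -0.0117  0.039 ] z 0.0385 hsv [ 11. 185. 114.]
```

View pics/p10.png

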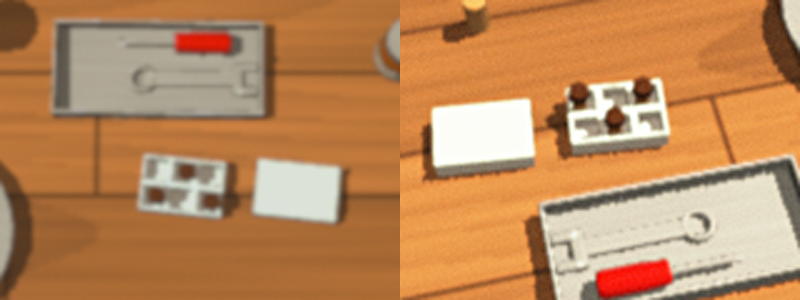

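The final picture shows three dark heads up in the full tray at (580,92), (643,88) and (615,120). The emptied tray lies face-down beside it at (483,137), and the wrench is inside the tool tray at (640,240). All measured heights match.

```bash
python3 -c "
from cell import *
print(hand_in())"
```

```text
the job is handed in; nothing more can be done
None
```

The job is done and handed in at about 88 s of the 210 s allowed: all three stoppers stand head up in the spare tray, the emptied tray lies face-down beside it, and the wrench is inside the tool tray.

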